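# Load the feed rollers and drive shaft of a row seeder

### The job

Make the row seeder ready for sowing: swing its hopper up out of the way, lift the white feed rollers one by one off their two-rail rack and lay each in a bay of its own in the seeder's bed. Then take the drive shaft off its stand by the black grip sleeve and push it in from the seeder's left, through the end plates and every roller, until the sleeve's shoulder meets the end plate. Last, swing the hopper fully down over the rollers; leave the other things round the work where they are.

Things in the scene. Friction and masses are not known exactly. Their poses are not given: they have to be found in the camera images.
- roller1: white plastic feed roller with dimples, a plain cylinder 36 mm in diameter and 34 mm long with a 15 mm bore right through, about 60 g; origin at its centre, its axis is the body's y axis (either way round). Two to four such rollers are there; absent ones read None
- roller2: another such roller, same size and frame
- roller3: another such roller, same size and frame
- roller4: another such roller, same size and frame
- rack: fixed rack on the right: two 8 mm aluminium rails along its y axis (at x = -11 and +11 mm, centre line 22 mm up) between wooden ends 70 mm wide and 34 mm high at y = -110 and +110 mm. The rollers lie on the rails, axes along the rack's y, centres 41 mm above the bench. Origin on the bench under its middle
- seeder: fixed green row seeder, base plate 140 x 216 mm; origin on the bench under the middle of the roller bed, z up, y along the bed (its +y end is the left, open side), x away from the robot. Its four roller bays lie in a row along y, centres at y = -69, -23, 23, 69 mm. The outer face of the left end plate is at y = 95 mm. Hinge posts stand at x = 49 to 67 mm, y = +-102 mm, up to z = 102 mm
- shaft: steel drive shaft 10 mm in diameter with a black grip sleeve, about 90 g; origin on the axis at the sleeve's shoulder, its axis is the body's y axis: the sleeve (22 mm in diameter, 46 mm long) reaches from y = 0 to +46 mm, the bare shaft from y = 0 to its tip at -205 mm (last 10 mm tapered). Centre of mass at about y = -66 mm. The body's x and z axes may point anywhere round it
- stand: fixed wooden stand on the left, base 64 x 170 x 10 mm, with two notched posts at its y = -72 and +52 mm (14 mm thick, 36 mm wide, up to z = 50 mm) in which the shaft lies along the stand's y, axis 30 mm above the bench; the slot above the V is 16 mm wide. The sleeve overhangs the +y end (shoulder at about y = 75 mm). Origin on the bench under its middle
- hopper (a joint): hopper's hinge angle in rad: 0 = fully down over the bed, grows as it swings up and back, stop at 2.2; it starts down or a little raised (0 to 0.3). A stiff hinge (about 0.18 N m): it stays where it is left, at any angle. The hinge axis runs along the seeder's y at x = 58 mm, z = 102 mm. Past 1.7 it stands clear behind the bays
- hopper_bar (a point): middle of the hopper's pull bar, a round steel bar 9 mm thick and 96 mm long along the seeder's y, 142 mm from the hinge axis; about 34 mm is free between the bar and the hopper's front edge. The hopper's trough, 28 mm high, begins 58 mm from the bar
- pots_clay: bystander: stack of clay-coloured plastic pots, 70 mm wide, 161 mm high, origin under its middle
- labels: bystander: bundle of white plant labels, 109 x 17 x 15 mm
- shaft_tip (a point): the pointed tip of the drive shaft, 205 mm from the sleeve's shoulder
- bed_axis (a point): middle of the bed axis (x = 0, y = 0, z = 78 mm in the seeder's frame). The bed's sides slope at 45 degrees and carry the rollers with their centres on this axis. Nothing stands beside the rollers above z = 68 mm (x beyond 18 mm), so they can be held across their diameter there
- left_hole (a point): hole on the bed axis in the left end plate's outer face (y = 95 mm). Five upright plates, 6 mm thick, 30 mm wide, up to z = 92 mm, stand at y = -92, -46, 0, 46, 92 mm of the seeder, each with such a 15 mm hole; the bays between them are 40 mm clear
- secateurs: bystander: red-handled secateurs, 67 x 191 x 17 mm, lying flat behind the seeder
Things that resemble listed ones, but are neither listed nor needed, are in the scene too. Leave any blue or red look-alike of the roller3 alone.

How it is judged (in metres and radians):
On the way, in this order (a step that is already met when the one before it is completed fails the run):
1. the hopper is swung up out of the way (value of joint hopper above 1 rad), for 0.2 s.
2. every roller that is there lies in a bay of the seeder's bed (x of roller1 in the frame of seeder between -0.004 and 0.004 m and y of roller1 in the frame of seeder between -0.092 and 0.092 m and z of roller1 in the frame of seeder between 0.074 and 0.082 m and angle between the y axis of each of roller1, roller2, roller3, roller4 and the y axis of seeder, either way round below 0.15 rad and x of roller2 in the frame of seeder between -0.004 and 0.004 m and y of roller2 in the frame of seeder between -0.092 and 0.092 m and z of roller2 in the frame of seeder between 0.074 and 0.082 m and x of roller3 in the frame of seeder between -0.004 and 0.004 m and y of roller3 in the frame of seeder between -0.092 and 0.092 m and z of roller3 in the frame of seeder between 0.074 and 0.082 m and x of roller4 in the frame of seeder between -0.004 and 0.004 m and y of roller4 in the frame of seeder between -0.092 and 0.092 m and z of roller4 in the frame of seeder between 0.074 and 0.082 m), for 0.2 s.
3. the shaft is through all of them and home (all of step 2 and x of shaft in the frame of seeder between -0.005 and 0.005 m and z of shaft in the frame of seeder between 0.072 and 0.084 m and y of shaft in the frame of seeder between 0.09 and 0.1 m and angle between the y axis of shaft and the y axis of seeder, either way round below 0.05 rad and y of shaft_tip in the frame of seeder below -0.095 m), for 0.2 s.
At the end, for the whole second after the job is handed in: Every roller that is there lies in a bay of the bed, on the bed axis within 4 mm; the shaft runs through both end plates and so through every roller, its shoulder within 5 mm of the left end plate's outer face; the hopper is down (within 0.07 rad); rollers and shaft are at rest (all of step 3 and value of joint hopper below 0.07 rad and linear speed of each of shaft, roller1, roller2, roller3, roller4 below 0.02 m/s); the robot touches nothing.
It fails at once if the stack of clay-coloured pots is shifted by more than 30 mm (distance of pots_clay from where it was at the start of the episode above 0.03 m).
It fails at once if the bundle of labels is shifted by more than 30 mm (distance of labels from where it was at the start of the episode above 0.03 m).
It fails at once if the pair of secateurs is shifted by more than 30 mm (distance of secateurs from where it was at the start of the episode above 0.03 m).
Of roller1, roller2, roller3, roller4 only 2 to 4 are there at a start; the rules pass over those that are not, and their reading is None.
At some moment in a run one of shaft may be knocked a few centimetres aside while the robot is not near it.
Once in a run the grip may slacken for a moment while it holds something.
It also fails if it takes over 210 s, if anything falls off the work surface, if the arm or the gripper's body presses on something with over 40 N, if the wrist force passes 120 N, or if a joint passes its speed limit or range.

### The arm

A 6-joint arm with a two-finger parallel gripper is mounted at the origin on the work surface; the furniture and walls round the work are solid. World frame = base frame: x ahead of the robot, y to its left, z up, the work surface at z = 0. Lengths are in mm, angles in rad, forces in N, time in s.
With the tool pointing down it reaches from about 400 to 925 mm from the base axis. Payload 12.5 kg.
Tool frame: the origin (TCP) lies at the very end of the fingers, on their centre line; the grasp point (between the pads) lies 19 mm behind it; z points along the fingers, y is the direction in which the jaws open and shut (so a half turn about z gives the same grasp; the last joint's range is limited). The gripper opens to 95 mm and grips with 3 to 60 N. Pads are 20 mm wide; open, the fingers measure 119 mm over their backs; the gripper's body (75 mm by 180 mm) begins 59 mm behind the grasp point.
Start: joints at [1.113, 0.491, 1.559, -0, 1.092, -0.106], TCP at [215.352, 586.746, 214.661] pointing down, gripper open.
Joint ranges: [-3.1, 3.1], [-0.84, 2.19], [0.05, 2.79], [-1.13, 4.28], [0.06, 2.93], [-2.69, 2.69]. Speed limits (rad/s): [2.22, 2.22, 2.79, 3.14, 3.14, 3.14].

### API

Orientations are given as [roll, pitch, yaw] about the fixed x, y, z axes, in that order (R = Rz(yaw) Ry(pitch) Rx(roll)).
In Python, from cell import env, read_camera, get_calibration gives the robot as it stands.
- The arm moves only by the tool arm_command, never from a script. Its argument "targets" is a list of rows, each a list of 3 entries, a list of its own where there are three numbers: the turn, a rotation vector about the tool's x, y, z in rad, then the shift along the tool's x, y, z in m, then the closure in counts, from 0 (fully open) to 255 (shut). In form: [[[rx, ry, rz], [tx, ty, tz], fingers], ...]. A call has 1 to 8 rows; each row is the pose to reach, as a shift and turn from the pose commanded when the call began, along the tool's axes at that moment; what a row does not reach only later rows make up. A row lasts 1/10 s, in which the tool goes at most 50 mm and 8.59 degrees, less where a joint would pass 70% of its speed; a pose out of reach is approached as far as the arm can. A call with a gripper value outside its range is refused whole. The fingers move at their own pace and stop on an object; the grip force is fixed at half the most. Time passes only in rows, so rows that repeat a pose let the fingers close. It gives the time, the measured TCP pose, the force and the opening at its end, in the units of the state.
- env.state(): the state, without advancing time (a new reading comes with each control period).
- read_camera(name): name is "side" or "top"; returns (picture, depth): 400x640x3 uint8, blue, green, red; 400x640 float32, mm along the optical axis (not along the pixel's ray), 0 where there is no reading.
- get_calibration(name): a dict with "vfov" (degrees; the focal length in pixels is half the picture's height over the tangent of half this angle, whatever the lens; pixels are square), "cx", "cy" (the principal point, pixels), "world_from_camera" (4x4, takes a point from camera to world coordinates). Camera axes: x right, y down, z forward; pixel columns grow to the right and rows downward; lengths in mm; the calibration is good to about 2 mm. A picture is of the moment at which its call begins. get_calibration takes no time and is no camera call.
- env.job_done(): hands the job in, once; it reports no verdict.
The state is a dict: "t": time; "joints": joint angles; "qvel": joint speeds; "tau": joint torques, N m; "eef_pos": TCP position; "tcp_rot": TCP orientation; "ft_force": force on the tool from outside, world axes, zero at the start; "moment": the same for the moment, N m; "opening": opening from 0.0 (shut) to 1.0 (fully open).
Only numpy, scipy, OpenCV 4.12 (cv2) and the standard library are available. Lean on these libraries where they do the work, as an engineer would, in place of code of your own. Each camera call takes 0.05 s, during which the arm holds its last target.

## Working session

There is one attempt and no reset: what is moved stays moved. The work goes in short steps, Python scripts to look and compute and a tool call to move; the robot and the scene stay as the last step left them, time stands still between calls to the robot, and variables do not carry over. Pictures are saved under pics/ and viewed, and the job is handed in when it is done.

Besides the shell and the picture viewer there is one more tool, called after "Emit:" as name(argument=value, ...), one argument or row to a line, values as JSON. arm_command: Moves the arm, as the interface text tells. Its arguments: {"type":"object","properties":{"targets":{"type":"array"}},"required":["targets"]}

```bash
ls; mkdir -p pics
cat > h.py <<'E'
import numpy as np, cv2
from cell import env, read_camera, get_calibration
def K(name):
    c=get_calibration(name); f=200/np.tan(np.radians(c["vfov"])/2); return f,c["cx"],c["cy"],np.array(c["world_from_camera"])
def pts(name,depth):
    f,cx,cy,T=K(name); v,u=np.mgrid[0:400,0:640]
    P=np.stack([(u-cx)/f*depth,(v-cy)/f*depth,depth,np.ones_like(depth)],-1)
    W=(P@T.T)[...,:3]; W[depth<=0]=np.nan; return W
def ray(name,u,v,z):
    f,cx,cy,T=K(name); d=T[:3,:3]@np.array([(u-cx)/f,(v-cy)/f,1]); o=T[:3,3]; return o+d*(z-o[2])/d[2]
def proj(name,p):
    f,cx,cy,T=K(name); q=np.linalg.inv(T)@np.append(p,1); return q[0]/q[2]*f+cx,q[1]/q[2]*f+cy
def look(name,fn,crop=None,s=1):
    im,d=read_camera(name); np.savez(f"{name}.npz",im=im,d=d)
    if crop: im=im[crop[1]:crop[3],crop[0]:crop[2]]
    cv2.imwrite("pics/"+fn,cv2.resize(im,None,fx=s,fy=s,interpolation=cv2.INTER_CUBIC)); return d
E
python3 - <<'E'
from h import *
for n in("side","top"):
    look(n,n+"0.png",s=1.25); print(n,K(n))
print(env.state())
E
```

```text
pics
side (np.float64(428.8381584380617), 314.6687889251987, 201.31594277655654, array([[ 9.99739285e-01,  1.60083222e-02, -1.62817706e-02,
         5.38831844e+02],
       [ 2.08509781e-02, -3.49442467e-01,  9.36725786e-01,
        -1.16652902e+03],
       [ 9.30586612e-03, -9.36821059e-01, -3.49685151e-01,
         5.29455743e+02],
       [ 0.00000000e+00,  0.00000000e+00,  0.00000000e+00,
         1.00000000e+00]]))
top (np.float64(369.71688149135935), 320.290520962139, 195.03107234736015, array([[ 1.50651362e-02, -9.89553575e-01,  1.43376302e-01,
         3.51342773e+02],
       [-9.99857853e-01, -1.38233185e-02,  9.65348181e-03,
        -4.71921824e+01],
       [-7.57070115e-03, -1.43501353e-01, -9.89621163e-01,
         1.29036731e+03],
       [ 0.00000000e+00,  0.00000000e+00,  0.00000000e+00,
         1.00000000e+00]]))
{'t': 0.1, 'joints': array([ 1.11341662e+00,  4.91505660e-01,  1.55939750e+00,  4.49289022e-06,
        1.09168999e+00, -1.05623830e-01]), 'qvel': array([ 0.00034664, -0.00201056, -0.00256938,  0.00045371,  0.00135086,
       -0.00024122]), 'tau': array([ 2.70380398e-03, -6.13628197e+01, -2.58608454e+01,  6.94065378e-02,
        4.69238218e-02, -1.52898741e-05]), 'eef_pos': array([215.23724698, 586.53863079, 214.11312287]), 'tcp_rot': array([-3.14059815e+00, -1.09442577e-04,  2.78983465e+00]), 'ft_force': array([ 0.34308265, -1.02148347, -0.84388496]), 'moment': array([-0.02050822,  0.02053682, -0.00171955]), 'opening': 1.0019627103450612}
```

View pics/top0.png

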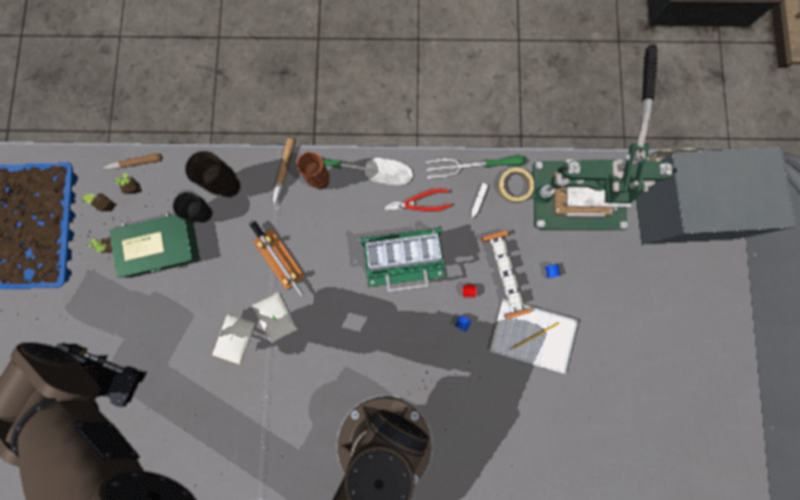

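View pics/side0.png

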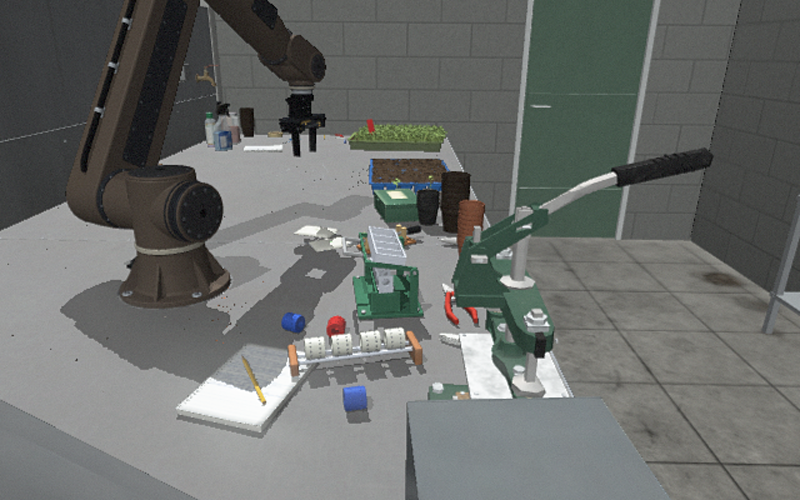

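Run:
```python
from h import *
t=np.load("top.npz");s=np.load("side.npz")
def c(im,x0,y0,x1,y1,f,n): cv2.imwrite("pics/"+n,cv2.resize(im[y0:y1,x0:x1],None,fx=f,fy=f,interpolation=cv2.INTER_CUBIC))
c(t["im"],180,165,380,265,4,"t1.png"); c(t["im"],370,165,470,265,6,"t2.png"); c(s["im"],220,170,360,300,5,"s1.png")
```

```text
(no output)
```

View pics/t1.png

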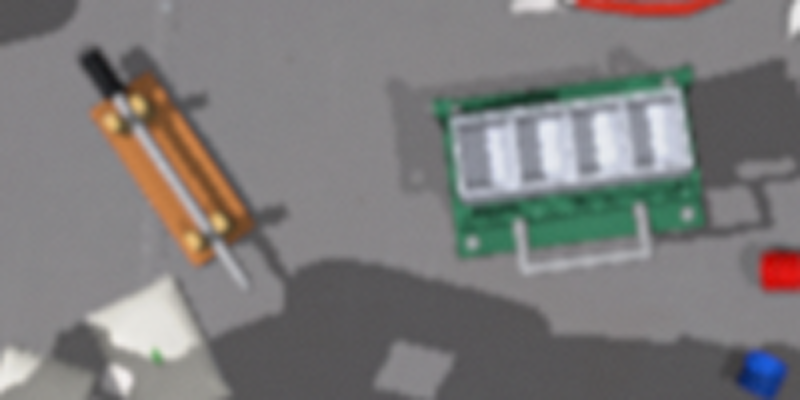

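View pics/t2.png

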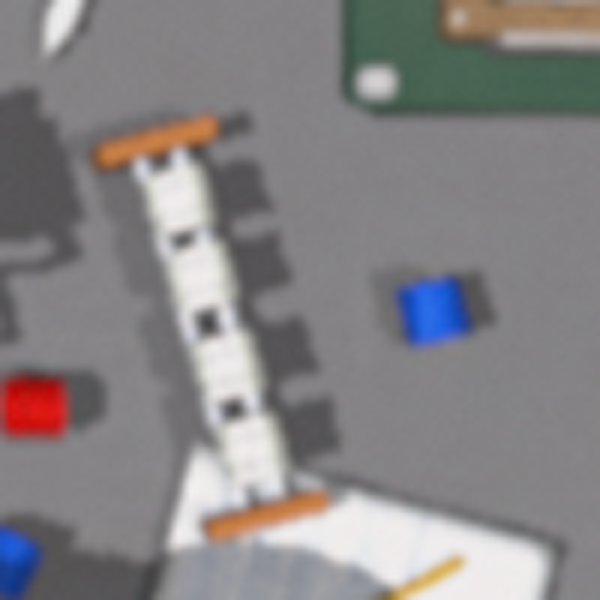

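View pics/s1.png

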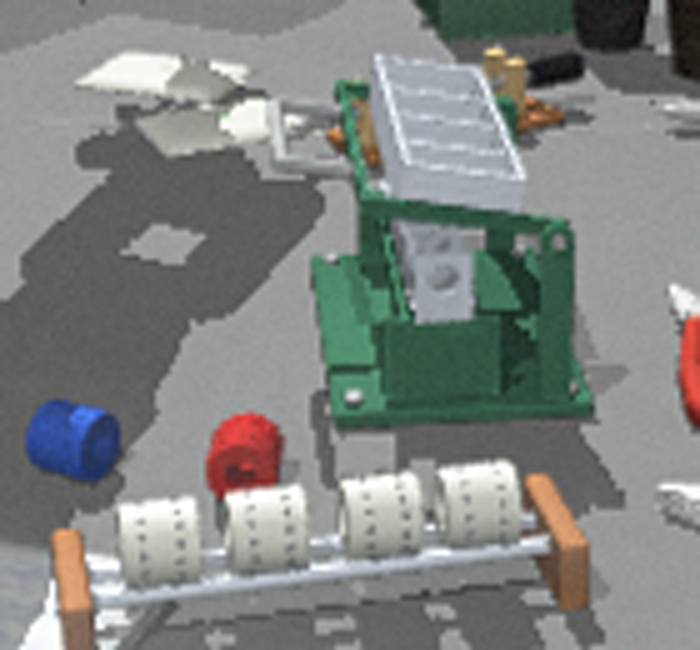

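Run:
```python
from h import *
t=np.load("top.npz");s=np.load("side.npz")
for n,d in(("top",t),("side",s)):
    W=pts(n,d["d"]); np.save(n+"W.npy",W)
W=np.load("topW.npy"); hsv=cv2.cvtColor(t["im"],cv2.COLOR_BGR2HSV)
def at(u,v): print((u,v),W[v,u].round(1),hsv[v,u])
for p in[(260,260),(250,200),(300,226),(296,222),(353,218),(323,198),(310,198),(317,231),(342,229)]: at(*p)
# orange
H,S,V=cv2.split(hsv)
m=((H>5)&(H<20)&(S>140)).astype(np.uint8)
n,l,st,c=cv2.connectedComponentsWithStats(m)
for i in range(1,n):
    if st[i,4]>25: 
        q=W[l==i]; print("orange",c[i].round(1),st[i,4],np.nanmedian(q,0).round(1),np.nanpercentile(q[:,2],[5,95]).round(1))
g=((H>60)&(H<90)&(S>100)).astype(np.uint8)
n,l,st,c=cv2.connectedComponentsWithStats(g)
for i in range(1,n):
    if st[i,4]>25: 
        q=W[l==i]; print("green",c[i].round(1),st[i,4],np.nanmedian(q,0).round(1),np.nanpercentile(q[:,2],[5,50,95]).round(1))
```

```text
(260, 260) [309.2 170.3  -4.2] [150   6  87]
(250, 200) [517.9 214.1  -6. ] [143   7 137]
(300, 226) [427.5  33.7  11.7] [ 76 105 122]
(296, 222) [432.9  39.2 129. ] [ 76 138  98]
(353, 218) [ 457.9 -149.2   10.9] [ 77  54 132]
(323, 198) [513.1 -44.5 107.7] [111  23 180]
(310, 198) [nan nan nan] [114  23 152]
(317, 231) [405.6 -27.3 131.6] [120   6 171]
(342, 229) [ 413.  -105.3  131.1] [143   7 144]
orange [250.1 135.9] 392 [711.3 197.3 125.1] [ 75.1 158.8]
orange [227.3 204.1] 307 [500.5 290.9   9.7] [ 5.2 15.4]
orange [395.4 188.3] 57 [ 561.4 -295.    33. ] [27.4 36.4]
orange [218.8 212. ] 155 [472.3 317.9   9.7] [ 5.8 17.7]
orange [413.6 250.4] 37 [ 351.3 -348.8   32.6] [29.3 36.5]
green [406.2 128.8] 138 [ 776.9 -342.3   22.6] [16.8 22.6 27.4]
green [265.5 130.2] 45 [766.7 162.1  20.4] [16.2 20.4 23.8]
green [321.9 187.6] 111 [563.8 -47.3   9.3] [ 4.7  9.3 13.5]
green [324.7 218.2] 588 [452.1 -52.1  11.3] [  5.7  11.3 128.1]
```

Run:
```python
from h import *
for u,v in [(311.2,232.3),(342,227.3)]: print("bar",ray("top",u,v,131).round(1))
for u,v in [(295,228.7),(355.7,223)]: print("corner",ray("top",u,v,10).round(1))
for u,v in [(298.2,225.7),(351.7,218.2)]: print("screw",ray("top",u,v,12).round(1))
r=[ray("top",395.4,188.3,34),ray("top",413.6,250.4,34)]; print("rack",r,np.linalg.norm(r[0]-r[1]))
# side view of bar
W=np.load("sideW.npy")
s=np.load("side.npz")["im"]; cv2.imwrite("pics/s2.png",cv2.resize(s[175:215,265:310],None,fx=14,fy=14,interpolation=cv2.INTER_NEAREST))
print(W[192:200:2,275:279,2].round(0))
```

```text
bar [401.3  -9.3 131. ]
bar [ 418.3 -105.3  131. ]
corner [418.1  50.9  10. ]
corner [ 440.8 -158.6   10. ]
screw [428.5  40.   12. ]
screw [ 457.1 -144.6   12. ]
rack [array([ 560.349579  , -292.76008236,   34.        ]), array([ 350.08093961, -350.74968451,   34.        ])] 218.11853353332054
[[133. 131. 126. 125.]
 [134. 131.   7.   7.]
 [134. 133.   4.   3.]
 [133. 133.   1.  -1.]]
```

View pics/s2.png

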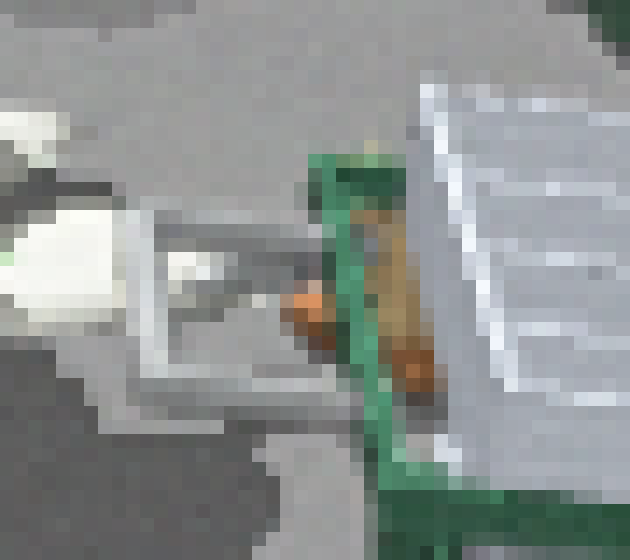

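```bash
cat > m.py <<'E'
import json,sys,os
from h import *
from scipy.spatial.transform import Rotation as Ro
def rot(yaw,tilt=0): # tilt about tool x (tool down at 0)
    return Ro.from_euler("z",yaw)*Ro.from_euler("x",np.pi+tilt)
def load():
    if os.path.exists("cmd.json"):
        j=json.load(open("cmd.json")); return np.array(j["p"]),Ro.from_quat(j["q"])
    s=env.state(); return np.array([215.352,586.746,214.661]),Ro.from_euler("xyz",s["tcp_rot"])
def check():
    s=env.state(); p,R=load(); Rm=Ro.from_euler("xyz",s["tcp_rot"])
    print("t",round(s["t"],2),"pos",s["eef_pos"].round(1),"yaw",s["tcp_rot"].round(3),"d",(s["eef_pos"]-p).round(1),"rot d",(R.inv()*Rm).as_rotvec().round(3),"F",s["ft_force"].round(1),"open",round(s["opening"]*95,1),"q",s["joints"].round(2))
def go(way,step=40,dr=0.14,rp=1):
    """way: list of (pos,Rot,fingers,hold rows)"""
    p0,R0=load(); p,R=p0,R0; rows=[]
    for pos,Rt,f,hold in way:
        pos=np.array(pos,float); n=max(1,int(np.ceil(max(np.linalg.norm(pos-p)/step,(R.inv()*Rt).magnitude()/dr))))
        rv=(R.inv()*Rt).as_rotvec()
        for i in range(1,n+1): rows.append((p+(pos-p)*i/n,R*Ro.from_rotvec(rv*i/n),f))
        rows+= [rows[-1]]*hold; p,R=pos,Rt
    i=0
    while i<len(rows):
        ch=rows[i:i+8]; out=[]
        for q,Q,f in ch:
            out.append([[float(round(x,3))+0 for x in (R0.inv()*Q).as_rotvec()],[float(round(x,4 if rp==0 else 3))+0 for x in R0.inv().apply(q-p0)/1000],f])
        print(json.dumps(out))
        o=out[-1]; p0,R0=p0+R0.apply(np.array(o[1])*1000),R0*Ro.from_rotvec(o[0]); i+=8
    json.dump(dict(p=list(p0),q=list(R0.as_quat())),open("cmd.json","w"))
E
python3 - <<'E'
from m import *
f,cx,cy,T=K("side"); o=T[:3,3]
for u,v in[(275.5,196)]:
    d=T[:3,:3]@np.array([(u-cx)/f,(v-cy)/f,1]); print(o+d*(-57-o[1])/d[1])
psi=.14
go([((450,300,240),rot(2.2),174,0),((412,-57,240),rot(psi+np.pi/2),174,2)])
E
```

```text
[411.48316754 -57.         129.04821537]
[[[0.0, 0.0, 0.059], [-0.032, -0.019, -0.003], 174], [[0.0, 0.0, 0.118], [-0.064, -0.038, -0.005], 174], [[0.0, 0.0, 0.177], [-0.096, -0.057, -0.008], 174], [[0.0, 0.0, 0.236], [-0.128, -0.075, -0.01], 174], [[0.0, 0.0, 0.295], [-0.16, -0.094, -0.013], 174], [[-0.001, 0.0, 0.354], [-0.191, -0.113, -0.015], 174], [[-0.001, 0.0, 0.413], [-0.223, -0.132, -0.018], 174], [[-0.001, 0.0, 0.472], [-0.255, -0.151, -0.02], 174]]
[[[0.0, 0.0, 0.059], [-0.037, -0.002, -0.003], 174], [[0.0, 0.0, 0.118], [-0.074, -0.004, -0.005], 174], [[0.0, 0.0, 0.172], [-0.1, -0.034, -0.005], 174], [[0.0, 0.0, 0.227], [-0.127, -0.064, -0.005], 174], [[0.0, 0.0, 0.281], [-0.153, -0.094, -0.005], 174], [[0.0, 0.0, 0.335], [-0.179, -0.124, -0.005], 174], [[0.0, 0.0, 0.39], [-0.205, -0.154, -0.005], 174], [[0.0, 0.0, 0.444], [-0.231, -0.184, -0.005], 174]]
[[[0.0, 0.0, 0.054], [-0.037, -0.016, 0.0], 174], [[0.0, 0.0, 0.109], [-0.074, -0.032, 0.0], 174], [[0.0, 0.0, 0.163], [-0.11, -0.048, 0.0], 174], [[0.0, 0.0, 0.163], [-0.11, -0.048, 0.0], 174], [[0.0, 0.0, 0.163], [-0.11, -0.048, 0.0], 174]]
```

```bash
rm cmd.json
python3 - <<'E'
s=open('m.py').read()
a=s.index("        rv=(R.inv"); b=s.index("        rows+=")
s=s[:a]+"        for i in range(n): rows.append((pos,Rt,f))\n"+s[b:]
s=s.replace("step=40,dr=0.14","step=46,dr=0.145")
s=s.replace("print(json.dumps(out))","pr(out)")
s=s.replace("def go(","""def pr(out):
    r=[]
    for o in out:
        if r and r[-1][0]==o: r[-1][1]+=1
        else: r.append([o,1])
    print("CALL "+"; ".join(f"{n}x {json.dumps(o)}" for o,n in r))
def go(""")
open('m.py','w').write(s)
E
python3 - <<'E'
from m import *
psi=.14
go([((450,300,240),rot(2.2),174,0),((411,-57,240),rot(psi+np.pi/2),174,2)])
E
```

```text
CALL 8x [[-0.001, 0.0, 0.59], [-0.319, -0.188, -0.025], 174]
CALL 1x [[0.0, 0.0, 0.0], [0.0, 0.0, 0.0], 174]; 7x [[0.0, 0.0, 0.489], [-0.266, -0.242, 0.0], 174]
CALL 3x [[0.0, 0.0, 0.0], [0.0, 0.0, 0.0], 174]
```

Emit:
arm_command(
  targets=[
    [[0, 0, 0.59], [-0.319, -0.188, -0.025], 174],
    [[0, 0, 0.59], [-0.319, -0.188, -0.025], 174],
    [[0, 0, 0.59], [-0.319, -0.188, -0.025], 174],
    [[0, 0, 0.59], [-0.319, -0.188, -0.025], 174],
    [[0, 0, 0.59], [-0.319, -0.188, -0.025], 174],
    [[0, 0, 0.59], [-0.319, -0.188, -0.025], 174],
    [[0, 0, 0.59], [-0.319, -0.188, -0.025], 174],
    [[0, 0, 0.59], [-0.319, -0.188, -0.025], 174],
  ],
)

```text
t: 0.9
eef_pos: [452.1, 297.4, 239.7]
tcp_rot: [3.141, 0.0, 2.197]
ft_force: [0.4, 0.3, -0.5]
opening: 0.387
```

```bash
python3 -c "
from m import *
check()"
```

```text
t 0.9 pos [452.1 297.4 239.7] yaw [3.141 0.    2.197] d [ 4.120e+01  3.545e+02 -1.000e-01] rot d [-0.    -0.    -0.486] F [ 0.4  0.3 -0.5] open 36.8 q [ 0.46  0.35  1.73 -0.    1.06 -0.17]
```

Emit:
arm_command(
  targets=[
    [[0, 0, 0.489], [-0.266, -0.242, 0], 174],
    [[0, 0, 0.489], [-0.266, -0.242, 0], 174],
    [[0, 0, 0.489], [-0.266, -0.242, 0], 174],
    [[0, 0, 0.489], [-0.266, -0.242, 0], 174],
    [[0, 0, 0.489], [-0.266, -0.242, 0], 174],
    [[0, 0, 0.489], [-0.266, -0.242, 0], 174],
    [[0, 0, 0.489], [-0.266, -0.242, 0], 174],
    [[0, 0, 0.489], [-0.266, -0.242, 0], 174],
  ],
)

```text
t: 1.7
eef_pos: [410.2, -60.8, 239.6]
tcp_rot: [-3.141, 0.0, 1.707]
ft_force: [0.4, 1.1, -0.0]
opening: 0.316
```

Emit:
arm_command(
  targets=[
    [[0, 0, 0], [0, 0, 0], 174],
    [[0, 0, 0], [0, 0, 0], 174],
    [[0, 0, 0], [0, 0, 0], 174],
  ],
)

```text
t: 2.0
eef_pos: [410.9, -55.9, 239.5]
tcp_rot: [-3.141, -0.0, 1.713]
ft_force: [-0.3, -0.8, 0.8]
opening: 0.317
```

```bash
python3 -c "
from m import *
check()"
```

```text
t 2.0 pos [410.9 -55.9 239.5] yaw [-3.141 -0.     1.713] d [ 0.1  1.2 -0.3] rot d [ 0.     0.    -0.002] F [-0.3 -0.8  0.8] open 30.1 q [-0.29  0.16  2.    0.    0.98 -0.44]
```

```bash
python3 -c "
from m import *
go([((411,-57,116),rot(.14+np.pi/2),174,1)])"
```

```text
CALL 4x [[0.0, 0.0, 0.0], [0.0, 0.0, 0.124], 174]
```

Emit:
arm_command(
  targets=[
    [[0, 0, 0], [0, 0, 0.04], 174],
    [[0, 0, 0], [0, 0, 0.08], 174],
    [[0, 0, 0], [0, 0, 0.124], 174],
    [[0, 0, 0], [0, 0, 0.124], 174],
  ],
)

```text
t: 2.4
eef_pos: [408.9, -55.3, 112.2]
tcp_rot: [-3.134, -0.004, 1.713]
ft_force: [-1.1, 0.2, 1.2]
opening: 0.318
```

```bash
python3 -c "
from m import *
check(); look('side','b1.png',(240,130,340,230),6); look('top','b2.png',(280,170,380,250),7)"
```

```text
t 2.4 pos [408.9 -55.3 112.2] yaw [-3.134 -0.004  1.713] d [-2.   1.8 -3.7] rot d [ 0.008  0.004 -0.002] F [-1.1  0.2  1.2] open 30.2 q [-0.29  0.36  2.17  0.    0.62 -0.44]
```

View pics/b1.png

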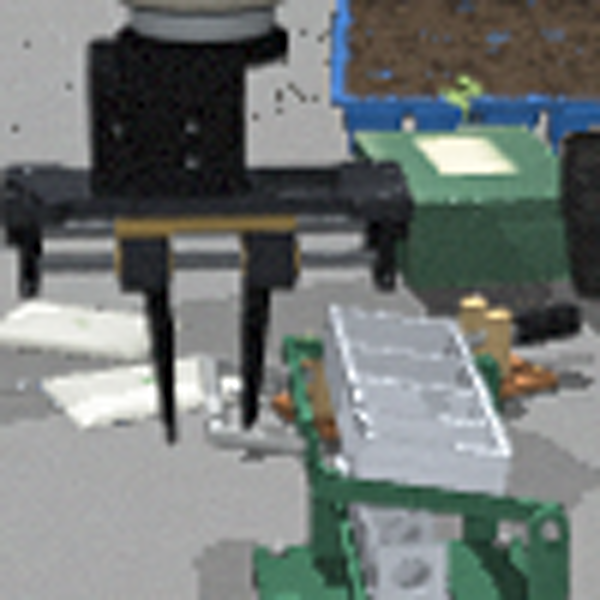

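Emit:
arm_command(
  targets=[
    [[0, 0, 0], [0, 0, 0], 255],
    [[0, 0, 0], [0, 0, 0], 255],
    [[0, 0, 0], [0, 0, 0], 255],
    [[0, 0, 0], [0, 0, 0], 255],
    [[0, 0, 0], [0, 0, 0], 255],
  ],
)

```text
t: 3.0
eef_pos: [411.4, -57.2, 116.1]
tcp_rot: [3.14, 0.001, 1.711]
ft_force: [2.3, 2.0, 0.0]
opening: 0.085
```

```bash
python3 -c "
from m import *
check()"
```

```text
t 3.0 pos [411.4 -57.2 116.1] yaw [3.140e+00 1.000e-03 1.711e+00] d [ 0.5 -0.1  0.3] rot d [-0.002 -0.     0.   ] F [2.3 2.  0. ] open 8.1 q [-0.3   0.36  2.16  0.    0.62 -0.44]
```

Run:
```python
from m import *
p,R=load(); e=np.array([np.cos(.15),np.sin(.15),0]); 
for th in np.r_[.4:2.15:.2]:
    print(round(th,2),(R.inv().apply((139.4-142*np.cos(th))*e+np.array([0,0,142*np.sin(th)-27]))/1000).round(3).tolist())
```

```text
0.4 [0.0, 0.009, -0.028]
0.6 [0.0, 0.022, -0.053]
0.8 [0.0, 0.04, -0.075]
1.0 [0.001, 0.063, -0.092]
1.2 [0.001, 0.088, -0.105]
1.4 [0.001, 0.115, -0.113]
1.6 [0.001, 0.144, -0.115]
1.8 [0.002, 0.172, -0.111]
2.0 [0.002, 0.198, -0.102]
```

Emit:
arm_command(
  targets=[
    [[0, 0, 0], [0, 0.009, -0.028], 255],
    [[0, 0, 0], [0, 0.022, -0.053], 255],
    [[0, 0, 0], [0, 0.04, -0.075], 255],
    [[0, 0, 0], [0.001, 0.063, -0.092], 255],
    [[0, 0, 0], [0.001, 0.088, -0.105], 255],
    [[0, 0, 0], [0.001, 0.115, -0.113], 255],
    [[0, 0, 0], [0.001, 0.144, -0.115], 255],
    [[0, 0, 0], [0.002, 0.172, -0.111], 255],
  ],
)

```text
t: 3.8
eef_pos: [582.2, -31.6, 228.4]
tcp_rot: [3.139, 0.002, 1.711]
ft_force: [-0.4, -7.4, 1.6]
opening: 0.086
```

Run:
```python
from m import *
p,R=load(); p=p+R.apply([2,172,-111]); json.dump(dict(p=list(p),q=list(R.as_quat())),open("cmd.json","w"))
check()
look('side','b3.png',(240,100,390,230),5)
```

```text
t 3.8 pos [582.2 -31.6 228.4] yaw [3.139e+00 2.000e-03 1.711e+00] d [ 1.3 -0.4  1.5] rot d [-0.002 -0.002 -0.   ] F [-0.4 -7.4  1.6] open 8.1 q [-0.17  0.42  1.65 -0.    1.07 -0.31]
```

View pics/b3.png

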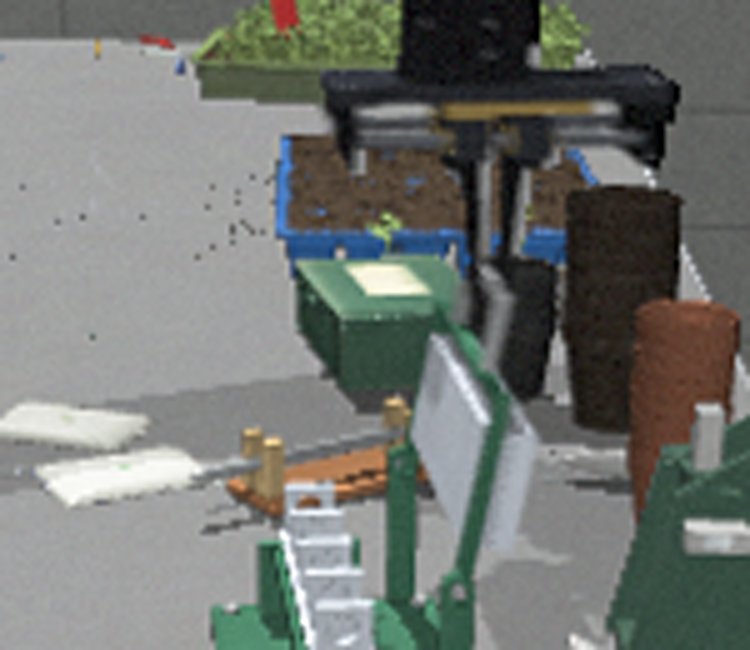

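Emit:
arm_command(
  targets=[
    [[0, 0, 0], [-0.001, 0.026, 0.009], 255],
    [[0, 0, 0], [-0.002, 0.045, 0.019], 255],
    [[0, 0, 0], [-0.002, 0.045, 0.019], 255],
    [[0, 0, 0], [-0.002, 0.045, 0.019], 255],
  ],
)

```text
t: 4.25
eef_pos: [627.0, -26.0, 207.8]
tcp_rot: [3.139, -0.001, 1.711]
ft_force: [4.7, 5.1, 3.6]
opening: 0.086
```

Emit:
arm_command(
  targets=[
    [[0, 0, 0], [0, 0, 0], 190],
    [[0, 0, 0], [0, 0, 0], 190],
    [[0, 0, 0], [0, 0, -0.04], 190],
    [[0, 0, 0], [0, 0, -0.08], 190],
  ],
)

```text
t: 4.65
eef_pos: [625.0, -27.0, 287.6]
tcp_rot: [-3.138, -0.001, 1.71]
ft_force: [1.1, 0.4, 0.4]
opening: 0.251
```

Run:
```python
from m import *
p,R=load(); p=p+R.apply([-2,45,19-80]); json.dump(dict(p=list(p),q=list(R.as_quat())),open("cmd.json","w"))
check()
go([((380,-200,300),rot(.14+np.pi/2),100,0)])
```

```text
t 4.65 pos [625.  -27.  287.6] yaw [-3.138e+00 -1.000e-03  1.710e+00] d [-0.8 -0.2 -0.2] rot d [0.003 0.001 0.   ] F [1.1 0.4 0.4] open 23.9 q [-0.15  0.43  1.46 -0.    1.26 -0.29]
CALL 7x [[0.0, 0.0, 0.0], [-0.137, -0.268, -0.012], 100]
```

Run:
```python
from m import *
p,R=load();json.dump(dict(p=[625.8,-26.8,287.8],q=list(R.as_quat())),open("cmd.json","w"))
go([((200,-480,280),rot(.27),100,1)])
```

```text
CALL 8x [[0.0, 0.0, 1.441], [-0.389, -0.485, 0.008], 100]
CALL 7x [[0.0, 0.0, 0.0], [0.0, 0.0, 0.0], 100]
```

Emit:
arm_command(
  targets=[
    [[0, 0, 1.441], [-0.389, -0.485, 0.008], 100],
    [[0, 0, 1.441], [-0.389, -0.485, 0.008], 100],
    [[0, 0, 1.441], [-0.389, -0.485, 0.008], 100],
    [[0, 0, 1.441], [-0.389, -0.485, 0.008], 100],
    [[0, 0, 1.441], [-0.389, -0.485, 0.008], 100],
    [[0, 0, 1.441], [-0.389, -0.485, 0.008], 100],
    [[0, 0, 1.441], [-0.389, -0.485, 0.008], 100],
    [[0, 0, 1.441], [-0.389, -0.485, 0.008], 100],
  ],
)

```text
t: 5.45
eef_pos: [349.7, -319.2, 282.5]
tcp_rot: [-3.141, 0.0, 0.504]
ft_force: [1.6, -0.9, -0.1]
opening: 0.606
```

Emit:
arm_command(
  targets=[
    [[0, 0, 0], [0, 0, 0], 100],
    [[0, 0, 0], [0, 0, 0], 100],
    [[0, 0, 0], [0, 0, 0], 100],
    [[0, 0, 0], [0, 0, 0], 100],
  ],
)

```text
t: 5.85
eef_pos: [352.4, -317.3, 282.4]
tcp_rot: [-3.141, -0.0, 0.513]
ft_force: [0.9, -0.6, -0.6]
opening: 0.607
```

```bash
python3 -c "
from m import *
check()"
```

```text
t 5.85 pos [ 352.4 -317.3  282.4] yaw [-3.141 -0.     0.513] d [152.6 162.4   2.6] rot d [ 0.    -0.    -0.244] F [ 0.9 -0.6 -0.6] open 57.7 q [-0.87  0.2   1.82  0.    1.12  0.18]
```

```bash
cat >> m.py <<'E'
def resync():
    s=env.state(); json.dump(dict(p=list(s["eef_pos"]+[0,0,.3]),q=list(Ro.from_euler("xyz",s["tcp_rot"]).as_quat())),open("cmd.json","w"))
E
python3 -c "
from m import *
resync(); go([((200,-480,280),rot(.27),100,1)])"
```

```text
CALL 6x [[0.0, 0.0, 0.243], [-0.213, 0.067, 0.003], 100]
```

Emit:
arm_command(
  targets=[
    [[0, 0, 0.243], [-0.213, 0.067, 0.003], 100],
    [[0, 0, 0.243], [-0.213, 0.067, 0.003], 100],
    [[0, 0, 0.243], [-0.213, 0.067, 0.003], 100],
    [[0, 0, 0.243], [-0.213, 0.067, 0.003], 100],
    [[0, 0, 0.243], [-0.213, 0.067, 0.003], 100],
    [[0, 0, 0.243], [-0.213, 0.067, 0.003], 100],
    [[0, 0, 0.243], [-0.213, 0.067, 0.003], 100],
  ],
)

```text
t: 6.55
eef_pos: [199.4, -480.2, 279.2]
tcp_rot: [-3.141, -0.0, 0.269]
ft_force: [-0.9, 0.1, -0.4]
opening: 0.608
```

```bash
python3 -c "
from m import *
check(); look('side','c1.png',(220,150,370,300),5); look('top','c2.png',(280,150,440,270),5)
for n in('top','side'): np.save(n+'W.npy',pts(n,np.load(n+'.npz')['d']))"
```

```text
t 6.55 pos [ 199.4 -480.2  279.2] yaw [-3.141 -0.     0.269] d [-0.4 -0.  -0.5] rot d [0.    0.    0.002] F [-0.9  0.1 -0.4] open 57.7 q [-1.3   0.28  1.72  0.    1.14 -0.  ]
```

View pics/c1.png

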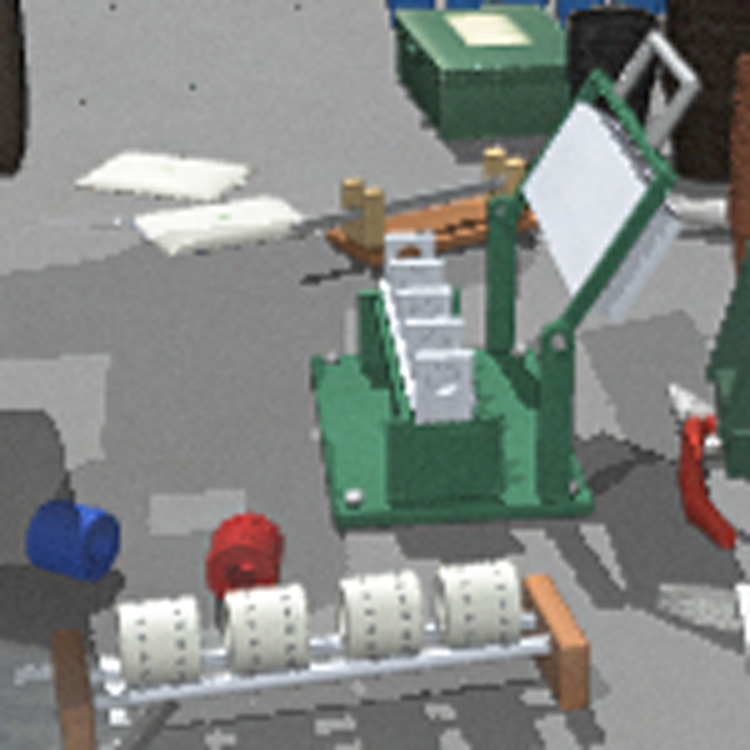

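View pics/c2.png

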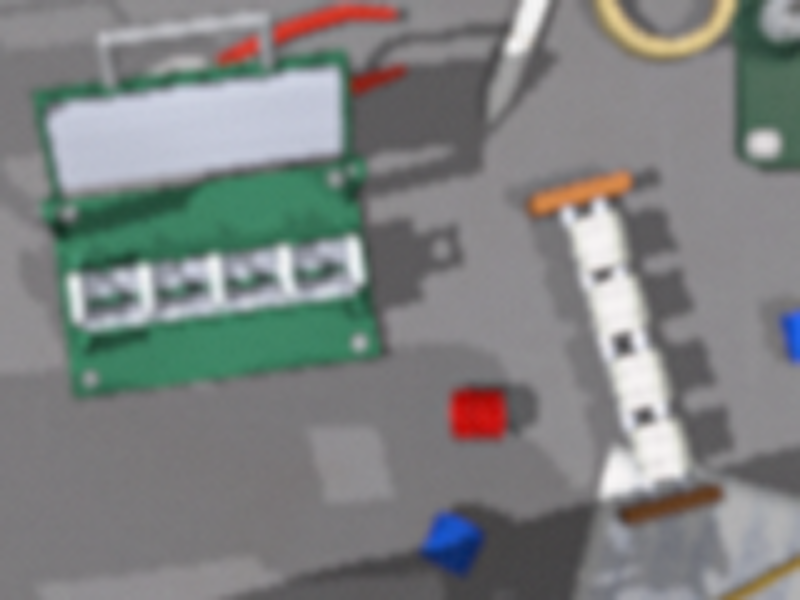

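Run:
```python
from h import *
t=np.load("top.npz")["im"]; c=t[194:220,290:358]; cv2.imwrite("pics/d1.png",cv2.resize(c,None,fx=11,fy=11,interpolation=cv2.INTER_NEAREST))
s=np.load("side.npz")["im"]; c=s[190:240,285:325]; cv2.imwrite("pics/d2.png",cv2.resize(c,None,fx=12,fy=12,interpolation=cv2.INTER_NEAREST))
```

```text
(no output)
```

View pics/d1.png

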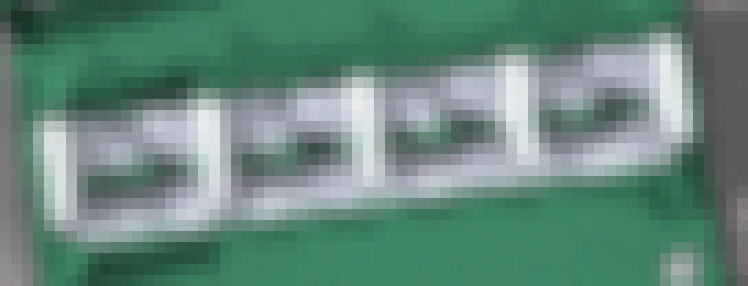

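View pics/d2.png

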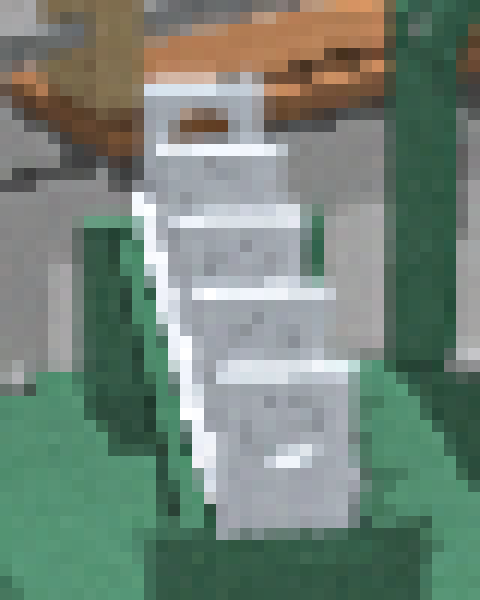

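Run:
```python
from h import *
t=np.load("top.npz")["im"]; g=cv2.cvtColor(t,cv2.COLOR_BGR2GRAY).astype(float)
print(g[196:216,292:298].astype(int))
C=[(53,168),(208,145),(366,130),(517,110),(674,90)]
P=[]
for x,y in C:
    u0,v0=290+x/11-.5,194+y/11-.5
    # row-wise peak weighted centroid within +-2.5 px horizontally, rows +-3
    us=[];vs=[]
    ui,vi=int(round(u0)),int(round(v0))
    w=np.clip(g[vi-6:vi+7,ui-3:ui+4]-185,0,None)
    vv,uu=np.mgrid[vi-6:vi+7,ui-3:ui+4]
    us=(w*uu).sum()/w.sum(); vs=(w*vv).sum()/w.sum()
    p=ray("top",us,vs,92); P.append(p); print((round(u0,1),round(v0,1)),(round(us,1),round(vs,1)),p.round(1))
P=np.array(P); print(np.diff(P,axis=0).round(1), np.linalg.norm(P[0]-P[-1]))
# side: top edges of plates
for x0,x1,y in[(145,265,90),(160,285,150),(170,300,220),(195,330,295),(218,358,372)]:
    for x in(x0,x1): print(ray("side",285+x/12-.5,190+y/12-.5,92).round(1),end=" ")
    print()
```

```text
[[ 44  55  64  71  74  74]
 [ 60  65  79  87  90  90]
 [ 86  88  94 100 104 103]
 [103 100 105 107 107 104]
 [101 105 111 113 107  98]
 [ 96 101 113 115 102  90]
 [ 96  99 110 110  89  73]
 [ 95 100 110 104  80  69]
 [ 98 120 143 136 107  98]
 [109 151 192 186 146 129]
 [117 166 220 217 166 143]
 [118 163 220 221 175 147]
 [114 154 210 220 177 146]
 [110 144 200 221 179 132]
 [109 135 193 220 182 119]
 [105 127 187 220 184 119]
 [102 123 178 215 185 129]
 [107 115 162 200 182 142]
 [110 108 135 163 161 158]
 [115 104 104 119 133 151]]
(294.3, 208.8) (np.float64(294.7), np.float64(208.6)) [479.2  47.3  92. ]
(308.4, 206.7) (np.float64(308.1), np.float64(207.3)) [484.    3.6  92. ]
(322.8, 205.3) (np.float64(322.3), np.float64(205.2)) [491.4 -42.6  92. ]
(336.5, 203.5) (np.float64(336.4), np.float64(203.5)) [497.7 -88.6  92. ]
(350.8, 201.7) (np.float64(350.3), np.float64(201.4)) [ 505.2 -133.7   92. ]
[[  4.8 -43.8   0. ]
 [  7.4 -46.2   0. ]
 [  6.3 -46.    0. ]
 [  7.5 -45.1   0. ]] 182.84940646235327
[463.6  39.8  92. ] [493.5  41.2  92. ] 
[469.8  -2.6  92. ] [500.   -1.2  92. ] 
[474.8 -48.9  92. ] [505.1 -47.6  92. ] 
[483.  -94.9  92. ] [513.3 -93.6  92. ] 
[ 490.2 -138.9   92. ] [ 520.6 -137.6   92. ]
```

Run:
```python
from h import *
t=np.load("top.npz")["im"]; c=t[182:256,382:426]; cv2.imwrite("pics/d3.png",cv2.resize(c,None,fx=8,fy=8,interpolation=cv2.INTER_NEAREST))
s=np.load("side.npz")["im"]; c=s[255:300,225:345]; cv2.imwrite("pics/d4.png",cv2.resize(c,None,fx=6.5,fy=6.5,interpolation=cv2.INTER_NEAREST))
```

```text
(no output)
```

View pics/d3.png

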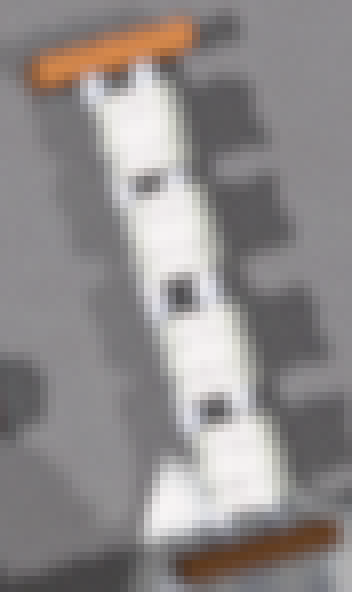

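View pics/d4.png

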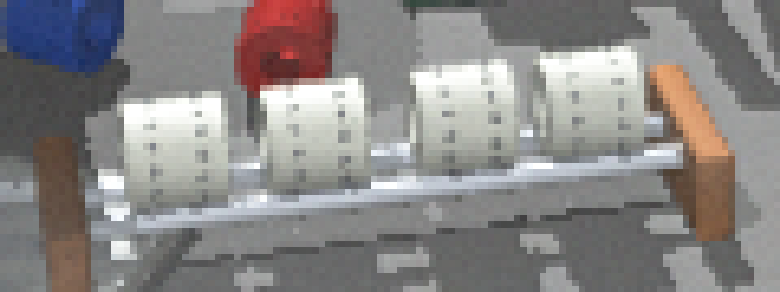

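Run:
```python
from h import *
A=[(145,125),(173,235),(205,355),(243,465)]; B=[(590,103),(464,118),(317,134),(176,152)]
P=[]
for a,b in zip(A,B):
    p=ray("top",382+a[0]/8-.5,182+a[1]/8-.5,41); q=ray("side",225+b[0]/6.5-.5,255+b[1]/6.5-.5,41); P.append(p); print(p.round(1),q.round(1))
P=np.array(P); d=P[0]-P[3]; print(np.arctan2(d[1],d[0]),np.linalg.norm(np.diff(P,axis=0),axis=1))
for a in[(112,56),(260,553)]: print(ray("top",382+a[0]/8-.5,182+a[1]/8-.5,34).round(1))
```

```text
[ 528.9 -305.3   41. ] [ 526.8 -307.2   41. ]
[ 482.  -316.4   41. ] [ 483.4 -319.2   41. ]
[ 431.5 -329.    41. ] [ 433.8 -331.8   41. ]
[ 385.7 -344.    41. ] [ 387.6 -345.5   41. ]
0.2640075529450486 [48.17651739 52.09940199 48.17390687]
[ 559.7 -293.1   34. ]
[ 349.4 -352.1   34. ]
```

```bash
cat >> h.py <<'E'
PSI=0.145; S=np.array([491.5,-42.8,0]); EX=np.array([np.cos(PSI),np.sin(PSI),0]); EY=np.array([-np.sin(PSI),np.cos(PSI),0])
def toS(W): d=W-S; return np.stack([d@EX,d@EY,d[...,2]],-1)
def frS(x,y,z): return S+x*EX+y*EY+np.array([0,0,z])
E
python3 - <<'E'
from h import *
for n in("top","side"):
    Q=toS(np.load(n+"W.npy")).reshape(-1,3)
    for z in range(100,240,20):
        k=(abs(Q[:,2]-z)<10)&(abs(Q[:,1])<115)&(Q[:,0]>30)&(Q[:,0]<200)
        if k.sum()>5: print(n,z,k.sum(),np.percentile(Q[k,0],[1,10,50]).round(0))
E
```

```text
top 100 45 [47. 48. 55.]
top 120 181 [54. 66. 69.]
top 140 309 [70. 73. 79.]
top 160 425 [84. 87. 93.]
top 180 305 [ 95.  99. 107.]
top 200 89 [106. 108. 111.]
top 220 121 [123. 128. 132.]
side 100 107 [47. 50. 57.]
side 120 196 [58. 67. 71.]
side 140 274 [73. 75. 82.]
side 160 325 [86. 88. 96.]
side 180 157 [ 98. 100. 108.]
side 200 68 [110. 111. 120.]
side 220 71 [125. 128. 132.]
```

Run:
```python
from h import *
for n in("top","side"):
    Q=toS(np.load(n+"W.npy")).reshape(-1,3)
    for x in range(-60,60,5):
        k=(abs(Q[:,0]-x)<2.5)&(abs(Q[:,1])<90)&(Q[:,2]<110)
        if k.sum()>5: print(n,x,k.sum(),np.percentile(Q[k,2],[5,50,90,97]).round(0))
```

```text
top -60 81 [ 1.  9. 11. 14.]
top -55 78 [ 5.  9. 13. 14.]
top -50 73 [ 6. 10. 13. 15.]
top -45 76 [ 5.  9. 13. 15.]
top -40 71 [ 6. 10. 13. 13.]
top -35 78 [ 4.  9. 13. 14.]
top -30 73 [ 5. 10. 14. 16.]
top -25 110 [ 6. 11. 54. 55.]
top -20 125 [ 8. 54. 65. 70.]
top -15 78 [62. 65. 89. 93.]
top -10 75 [56. 60. 91. 94.]
top -5 72 [50. 55. 84. 92.]
top 0 89 [49. 55. 90. 93.]
top 5 88 [55. 60. 89. 93.]
top 10 91 [59. 65. 70. 91.]
top 15 48 [54. 64. 67. 69.]
top 20 32 [46. 53. 56. 57.]
top 25 33 [ 6. 10. 16. 53.]
top 30 75 [ 5.  9. 14. 15.]
top 35 72 [ 5. 10. 13. 13.]
top 40 72 [ 6. 10. 13. 14.]
top 45 71 [ 5. 10. 13. 14.]
top 50 74 [ 6. 10. 12. 13.]
top 55 70 [ 6.  9. 13. 13.]
side -60 60 [-1.  7. 10. 11.]
side -55 47 [ 8. 10. 11. 12.]
side -50 49 [ 8. 10. 11. 13.]
side -45 46 [ 8. 10. 11. 11.]
side -40 47 [ 8. 10. 11. 11.]
side -35 49 [ 8.  9. 11. 11.]
side -30 53 [ 8. 10. 36. 53.]
side -25 70 [ 8. 29. 52. 54.]
side -20 90 [ 9. 53. 63. 65.]
side -15 94 [10. 69. 89. 91.]
side -10 36 [76. 85. 91. 92.]
side -5 26 [60. 89. 92. 92.]
side 0 37 [56. 65. 92. 92.]
side 5 57 [57. 76. 91. 92.]
side 10 51 [61. 83. 90. 92.]
side 15 9 [58. 83. 88. 88.]
side 25 6 [39. 47. 53. 53.]
side 30 7 [18. 44. 53. 54.]
side 35 23 [ 8. 10. 11. 11.]
side 40 37 [ 8.  9. 11. 12.]
side 45 44 [ 8. 10. 11. 12.]
side 50 42 [ 8. 10. 11. 12.]
side 55 42 [ 8. 10. 12. 82.]
```

```bash
cat >> m.py <<'E'
T=-0.15
def tcp(C,R,dep=7): return np.array(C,float)+dep*R.apply([0,0,1])
RACKYAW=0.267
RR=[(528,-306,41),(482.7,-317.8,41),(432.7,-330.5,41),(386.7,-344.7,41)]
def pick(i,h=75,f=100):
    R=rot(RACKYAW,T); C=np.array(RR[i],float)
    go([(tcp(C+[0,0,h],R),R,f,1),(tcp(C,R),R,f,2)])
E
python3 -c "
from m import *
resync(); pick(0)"
```

```text
CALL 8x [[-0.15, 0.0, 0.003], [0.363, -0.079, 0.171], 100]
CALL 2x [[0.0, 0.0, 0.0], [0.0, 0.0, 0.0], 100]; 4x [[0.0, 0.0, 0.0], [0.0, -0.011, 0.074], 100]
```

Emit:
arm_command(
  targets=[
    [[-0.15, 0, 0.003], [0.363, -0.079, 0.171], 100],
    [[-0.15, 0, 0.003], [0.363, -0.079, 0.171], 100],
    [[-0.15, 0, 0.003], [0.363, -0.079, 0.171], 100],
    [[-0.15, 0, 0.003], [0.363, -0.079, 0.171], 100],
    [[-0.15, 0, 0.003], [0.363, -0.079, 0.171], 100],
    [[-0.15, 0, 0.003], [0.363, -0.079, 0.171], 100],
    [[-0.15, 0, 0.003], [0.363, -0.079, 0.171], 100],
    [[-0.15, 0, 0.003], [0.363, -0.079, 0.171], 100],
  ],
)

```text
t: 7.45
eef_pos: [520.2, -310.9, 113.1]
tcp_rot: [2.991, -0.001, 0.267]
ft_force: [-0.2, -1.1, 0.3]
opening: 0.608
```

```bash
python3 -c "
from m import *
resync(); pick(0)"
```

```text
CALL 2x [[0.0, -0.001, 0.0], [0.009, -0.002, 0.004], 100]; 4x [[0.0, -0.001, 0.0], [0.009, -0.013, 0.078], 100]
```

Emit:
arm_command(
  targets=[
    [[0, 0, 0], [0.009, -0.002, 0.004], 100],
    [[0, 0, 0], [0.009, -0.002, 0.004], 100],
    [[0, 0, 0], [0.009, -0.002, 0.004], 100],
    [[0, 0, 0], [0.009, -0.002, 0.004], 100],
  ],
)

```text
t: 7.85
eef_pos: [525.6, -310.5, 110.3]
tcp_rot: [2.991, -0.001, 0.264]
ft_force: [0.1, -0.1, 0.1]
opening: 0.609
```

```bash
python3 -c "
from m import *
resync(); check(); pick(0)"
```

```text
t 7.85 pos [ 525.6 -310.5  110.3] yaw [ 2.991e+00 -1.000e-03  2.640e-01] d [ 0.   0.  -0.3] rot d [0. 0. 0.] F [ 0.1 -0.1  0.1] open 57.8 q [-0.6   0.56  1.78 -0.15  0.7   0.82]
CALL 2x [[0.001, 0.0, -0.003], [0.004, -0.003, 0.001], 100]; 4x [[0.001, 0.0, -0.003], [0.003, -0.014, 0.075], 100]
```

Emit:
arm_command(
  targets=[
    [[0, 0, -0.003], [0.004, -0.008, 0.035], 100],
    [[0, 0, -0.003], [0.003, -0.014, 0.075], 100],
    [[0, 0, -0.003], [0.003, -0.014, 0.075], 100],
    [[0, 0, -0.003], [0.003, -0.014, 0.075], 100],
    [[0, 0, -0.003], [0.003, -0.014, 0.075], 100],
  ],
)

```text
t: 8.35
eef_pos: [529.0, -307.6, 35.3]
tcp_rot: [2.989, -0.002, 0.267]
ft_force: [-0.0, -0.3, 0.4]
opening: 0.607
```

```bash
python3 -c "
from m import *
check(); print(tcp(RR[0],rot(RACKYAW,T))); look('side','e1.png',(280,200,350,300),8)"
```

```text
t 8.35 pos [ 529.  -307.6   35.3] yaw [ 2.989e+00 -2.000e-03  2.670e-01] d [ 1.1 -0.4  0.9] rot d [-0.002  0.001  0.   ] F [-0.  -0.3  0.4] open 57.7 q [-0.59  0.67  1.82 -0.19  0.54  0.87]
[ 528.27599318 -307.00900138   34.07860245]
```

View pics/e1.png

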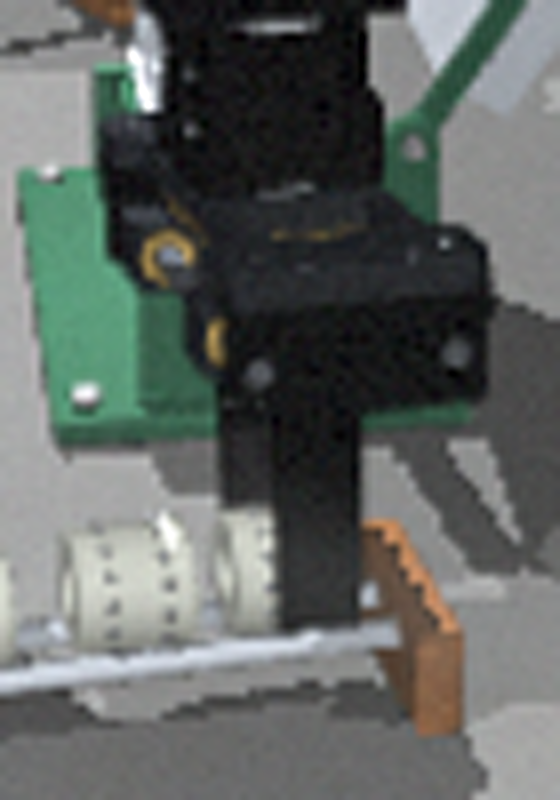

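Emit:
arm_command(
  targets=[
    [[0, 0, 0], [0, 0, 0], 255],
    [[0, 0, 0], [0, 0, 0], 255],
    [[0, 0, 0], [0, 0, 0], 255],
    [[0, 0, 0], [0, 0, 0], 255],
  ],
)

```text
t: 8.8
eef_pos: [528.7, -306.8, 33.5]
tcp_rot: [2.991, -0.0, 0.268]
ft_force: [-0.6, -0.0, 4.9]
opening: 0.37
```

```bash
cat >> m.py <<'E'
def place(y,h=70,f=255,x=0,z=78.8):
    R=rot(PSI+np.pi/2,T); C=frS(x,y,z)
    go([(tcp(C+[0,0,h],R),R,f,1),(tcp(C,R),R,f,1)],step=44)
E
python3 -c "
from m import *
check()
resync(); 
p,R=load(); go([(p+[0,0,100],R,255,0)]); place(-69)"
```

```text
t 8.8 pos [ 528.7 -306.8   33.5] yaw [ 2.991 -0.     0.268] d [ 0.8  0.5 -0.9] rot d [-0.001 -0.    -0.001] F [-0.6 -0.   4.9] open 35.1 q [-0.59  0.67  1.82 -0.19  0.54  0.87]
CALL 3x [[0.0, 0.0, 0.0], [0.0, 0.015, -0.099], 255]
CALL 8x [[0.001, 0.217, -1.432], [0.027, -0.192, -0.037], 255]
CALL 3x [[0.0, -0.001, 0.0], [0.0, 0.0, 0.0], 255]; 3x [[0.0, -0.001, 0.0], [0.0, -0.011, 0.069], 255]
```

Emit:
arm_command(
  targets=[
    [[0, 0, 0], [0, 0.015, -0.099], 255],
    [[0, 0, 0], [0, 0.015, -0.099], 255],
    [[0, 0, 0], [0, 0.015, -0.099], 255],
  ],
)

```text
t: 9.1
eef_pos: [530.7, -308.0, 139.3]
tcp_rot: [2.985, -0.006, 0.268]
ft_force: [1.0, 0.9, -0.2]
opening: 0.371
```

Emit:
arm_command(
  targets=[
    [[0.001, 0.217, -1.432], [0.027, -0.192, -0.037], 255],
    [[0.001, 0.217, -1.432], [0.027, -0.192, -0.037], 255],
    [[0.001, 0.217, -1.432], [0.027, -0.192, -0.037], 255],
    [[0.001, 0.217, -1.432], [0.027, -0.192, -0.037], 255],
    [[0.001, 0.217, -1.432], [0.027, -0.192, -0.037], 255],
    [[0.001, 0.217, -1.432], [0.027, -0.192, -0.037], 255],
    [[0.001, 0.217, -1.432], [0.027, -0.192, -0.037], 255],
    [[0.001, 0.217, -1.432], [0.027, -0.192, -0.037], 255],
  ],
)

```text
t: 9.9
eef_pos: [502.6, -110.8, 140.7]
tcp_rot: [2.993, -0.001, 1.474]
ft_force: [-0.2, 0.5, -0.2]
opening: 0.372
```

```bash
python3 -c "
from m import *
resync(); check(); place(-69)"
```

```text
t 9.9 pos [ 502.6 -110.8  140.7] yaw [ 2.993e+00 -1.000e-03  1.474e+00] d [ 0.   0.  -0.3] rot d [0. 0. 0.] F [-0.2  0.5 -0.2] open 35.3 q [-0.37  0.39  2.01  0.07  0.61 -0.33]
CALL 3x [[-0.001, 0.035, -0.239], [0.0, 0.0, -0.001], 255]; 3x [[-0.001, 0.035, -0.239], [0.0, -0.01, 0.068], 255]
```

Emit:
arm_command(
  targets=[
    [[0, 0.035, -0.239], [0, 0, -0.001], 255],
    [[0, 0.035, -0.239], [0, 0, -0.001], 255],
    [[0, 0.035, -0.239], [0, 0, -0.001], 255],
    [[0, 0.035, -0.239], [0, 0, -0.001], 255],
  ],
)

```text
t: 10.3
eef_pos: [502.5, -111.1, 141.7]
tcp_rot: [2.993, -0.0, 1.706]
ft_force: [0.5, 0.2, -0.7]
opening: 0.368
```

```bash
python3 -c "
from m import *
resync(); check(); look('side','f1.png',(260,140,360,240),6);look('top','f2.png',(280,160,370,230),8); place(-69)"
```

```text
t 10.3 pos [ 502.5 -111.1  141.7] yaw [ 2.993 -0.     1.706] d [ 0.   0.  -0.3] rot d [0. 0. 0.] F [ 0.5  0.2 -0.7] open 35.0 q [-0.39  0.39  2.    0.13  0.63 -0.62]
CALL 2x [[-0.001, 0.001, -0.01], [0.0, 0.0, 0.0], 255]; 3x [[-0.001, 0.001, -0.01], [0.0, -0.01, 0.069], 255]
```

View pics/f1.png

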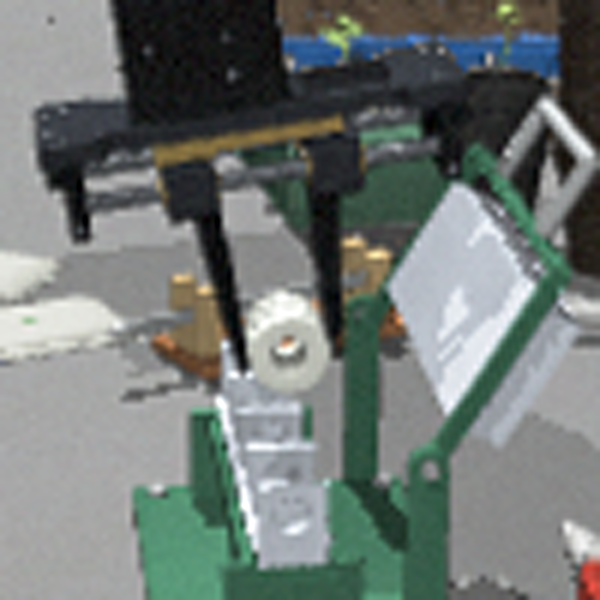

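View pics/f2.png

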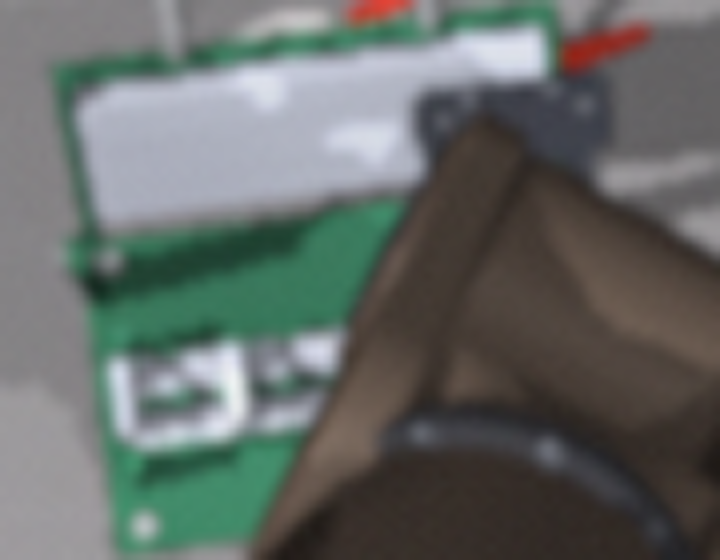

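```bash
python3 -c "
from m import *
s=env.state(); R=Ro.from_euler('xyz',s['tcp_rot']); c=s['eef_pos']-7*R.apply([0,0,1]); print(c)
n=c-17*R.apply([1,0,0]); print(proj('side',n),proj('side',c+17*R.apply([1,0,0])))
print('hole right plate', proj('side',frS(0,-95,78)))
im=np.load('side.npz')['im'][185:212,295:320]; cv2.imwrite('pics/f3.png',cv2.resize(im,None,fx=20,fy=20,interpolation=0))"
```

```text
[ 501.57206994 -111.14254177  148.81209643]
(np.float64(308.14785321567905), np.float64(198.650917937753)) (np.float64(306.8514042274572), np.float64(194.26232158226406))
hole right plate (np.float64(308.4340595875016), np.float64(225.20796443293872))
```

View pics/f3.png

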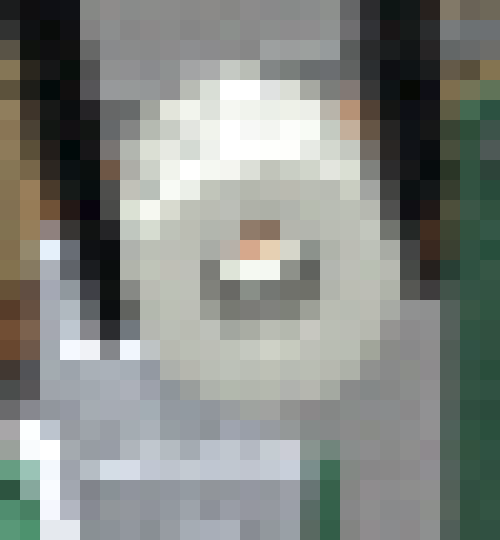

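```bash
python3 -c "
from m import *
place(-70)"
```

```text
CALL 3x [[0.0, 0.0, 0.0], [-0.001, 0.01, -0.069], 255]; 3x [[0.0, 0.0, 0.0], [-0.001, 0.0, 0.0], 255]
```

Emit:
arm_command(
  targets=[
    [[0, 0, -0.01], [0.001, -0.003, 0.02], 255],
    [[0, 0, -0.01], [0.001, -0.006, 0.04], 255],
    [[0, 0, -0.01], [0.001, -0.007, 0.05], 255],
    [[0, 0, -0.01], [0.001, -0.007, 0.05], 255],
  ],
)

```text
t: 10.8
eef_pos: [502.7, -109.8, 90.6]
tcp_rot: [2.994, 0.0, 1.719]
ft_force: [-1.1, 0.6, -0.2]
opening: 0.37
```

```bash
python3 -c "
from m import *
resync(); check(); look('side','f4.png',(270,150,350,250),7); place(-70)"
```

```text
t 10.8 pos [ 502.7 -109.8   90.6] yaw [2.994 0.    1.719] d [ 0.   0.  -0.3] rot d [0. 0. 0.] F [-1.1  0.6 -0.2] open 35.1 q [-0.38  0.47  2.04  0.16  0.5  -0.66]
CALL 3x [[-0.002, 0.0, 0.003], [-0.002, 0.007, -0.051], 255]; 3x [[-0.002, 0.0, 0.003], [-0.002, -0.003, 0.019], 255]
```

View pics/f4.png

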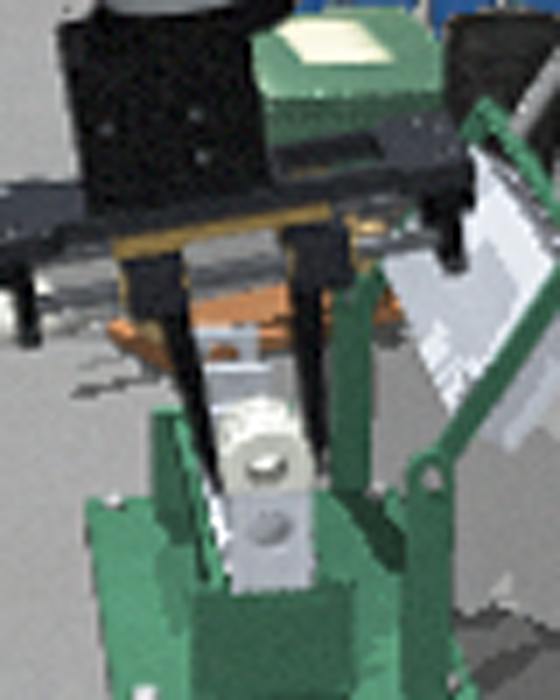

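Emit:
arm_command(
  targets=[
    [[0, 0, 0.003], [-0.002, -0.001, 0.01], 255],
    [[0, 0, 0.003], [-0.002, -0.003, 0.018], 255],
    [[0, 0, 0.003], [-0.002, -0.003, 0.018], 255],
    [[0, 0, 0.003], [-0.002, -0.003, 0.018], 255],
  ],
)

```text
t: 11.25
eef_pos: [503.0, -112.1, 73.2]
tcp_rot: [2.992, 0.001, 1.716]
ft_force: [-1.2, -0.2, -0.2]
opening: 0.371
```

```bash
python3 -c "
from m import *
check(); print(tcp(frS(0,-70,78),rot(PSI+np.pi/2,T)))"
```

```text
t 11.25 pos [ 503.  -112.1   73.2] yaw [2.992e+00 1.000e-03 1.716e+00] d [ 0.2 -0.3  1.6] rot d [ 0.    -0.001 -0.001] F [-1.2 -0.2 -0.2] open 35.3 q [-0.39  0.51  2.06  0.17  0.45 -0.68]
[ 502.64955948 -111.91426466   71.07860245]
```

Emit:
arm_command(
  targets=[
    [[0, 0, 0], [0, 0, 0.0015], 255],
    [[0, 0, 0], [0, 0, 0.0015], 255],
    [[0, 0, 0], [0, 0, 0.0015], 121],
    [[0, 0, 0], [0, 0, 0.0015], 121],
    [[0, 0, 0], [0, 0, 0.0015], 121],
    [[0, 0, 0], [0, 0, -0.03], 121],
    [[0, 0, 0], [0, 0, -0.07], 121],
    [[0, 0, 0], [0, 0, -0.07], 121],
  ],
)

```text
t: 12.05
eef_pos: [493.9, -114.2, 146.5]
tcp_rot: [2.987, 0.005, 1.716]
ft_force: [0.9, 0.4, 0.2]
opening: 0.527
```

```bash
python3 -c "
from m import *
resync(); check(); look('side','g1.png',(270,150,350,250),7); pick(1)"
```

```text
t 12.05 pos [ 493.9 -114.2  146.5] yaw [2.987 0.005 1.716] d [ 0.   0.  -0.3] rot d [ 0.  0. -0.] F [0.9 0.4 0.2] open 50.0 q [-0.4   0.37  2.02  0.13  0.62 -0.65]
CALL 8x [[0.007, -0.216, 1.433], [-0.201, -0.046, 0.032], 100]
CALL 3x [[0.0, 0.0, 0.0], [0.0, 0.0, 0.0], 100]; 4x [[0.0, 0.0, 0.0], [0.0, -0.011, 0.074], 100]
```

View pics/g1.png

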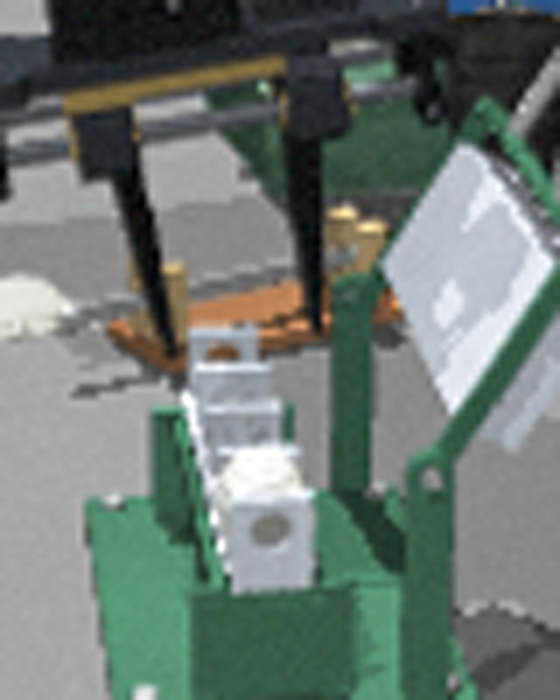

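Emit:
arm_command(
  targets=[
    [[0.007, -0.216, 1.433], [-0.201, -0.046, 0.032], 100],
    [[0.007, -0.216, 1.433], [-0.201, -0.046, 0.032], 100],
    [[0.007, -0.216, 1.433], [-0.201, -0.046, 0.032], 100],
    [[0.007, -0.216, 1.433], [-0.201, -0.046, 0.032], 100],
    [[0.007, -0.216, 1.433], [-0.201, -0.046, 0.032], 100],
    [[0.007, -0.216, 1.433], [-0.201, -0.046, 0.032], 100],
    [[0.007, -0.216, 1.433], [-0.201, -0.046, 0.032], 100],
    [[0.007, -0.216, 1.433], [-0.201, -0.046, 0.032], 100],
  ],
)

```text
t: 12.9
eef_pos: [481.2, -318.2, 102.9]
tcp_rot: [2.997, 0.004, 0.51]
ft_force: [-0.6, -0.4, 0.2]
opening: 0.605
```

```bash
python3 -c "
from m import *
resync(); check();  pick(1)"
```

```text
t 12.9 pos [ 481.2 -318.2  102.9] yaw [2.997 0.004 0.51 ] d [ 0.   0.  -0.3] rot d [0. 0. 0.] F [-0.6 -0.4  0.2] open 57.5 q [-0.67  0.52  1.88 -0.1   0.61  0.47]
CALL 3x [[-0.005, -0.032, 0.241], [0.001, 0.002, -0.006], 100]; 4x [[-0.005, -0.032, 0.241], [0.002, -0.009, 0.069], 100]
```

Emit:
arm_command(
  targets=[
    [[-0.005, -0.032, 0.241], [0.001, 0.002, -0.006], 100],
    [[-0.005, -0.032, 0.241], [0.001, 0.002, -0.006], 100],
    [[-0.005, -0.032, 0.241], [0.001, -0.002, 0.025], 100],
    [[-0.005, -0.032, 0.241], [0.002, -0.009, 0.069], 100],
    [[-0.005, -0.032, 0.241], [0.002, -0.009, 0.069], 100],
    [[-0.005, -0.032, 0.241], [0.002, -0.009, 0.069], 100],
  ],
)

```text
t: 13.5
eef_pos: [483.4, -318.2, 34.2]
tcp_rot: [2.992, 0.001, 0.273]
ft_force: [-0.2, -0.6, 1.3]
opening: 0.61
```

```bash
python3 -c "
from m import *
check(); print(tcp(RR[1],rot(RACKYAW,T))); look('side','e2.png',(240,200,350,300),7);look('top','e3.png',(280,160,430,260),5)"
```

```text
t 13.5 pos [ 483.4 -318.2   34.2] yaw [2.992e+00 1.000e-03 2.730e-01] d [0.2 0.1 0.5] rot d [ 0.001  0.    -0.007] F [-0.2 -0.6  1.3] open 58.0 q [-0.65  0.64  1.91 -0.2   0.48  0.81]
[ 482.97599318 -318.80900138   34.07860245]
```

View pics/e2.png

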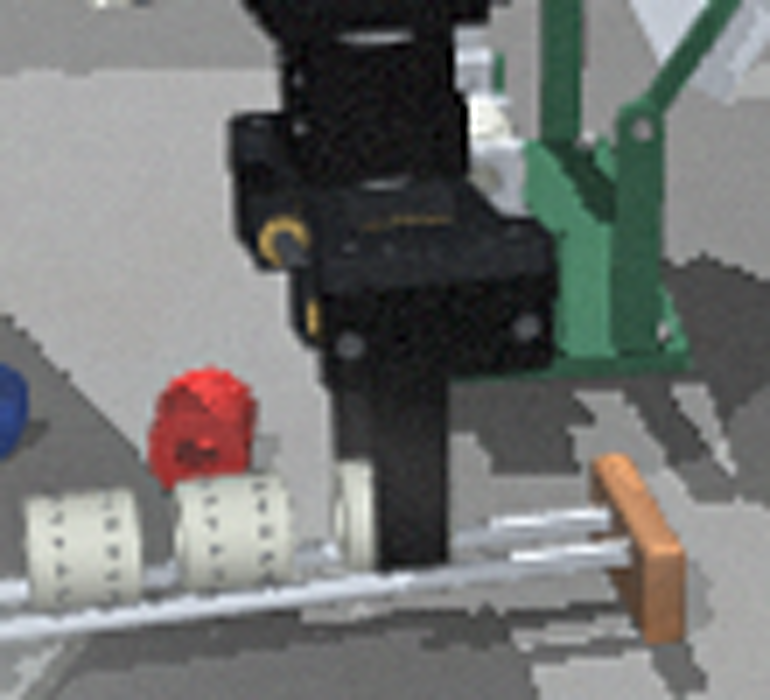

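View pics/e3.png

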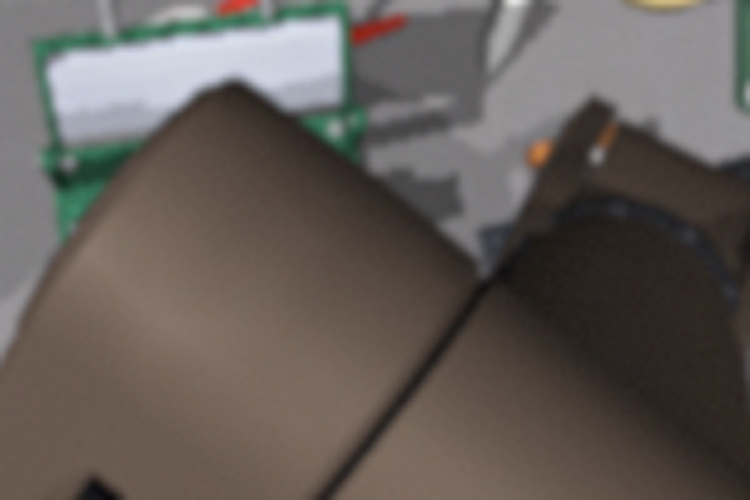

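Emit:
arm_command(
  targets=[
    [[0, 0, 0], [0, 0, 0], 255],
    [[0, 0, 0], [0, 0, 0], 255],
    [[0, 0, 0], [0, 0, 0], 255],
    [[0, 0, 0], [0, 0, 0], 255],
    [[0, 0, 0], [0, 0.015, -0.05], 255],
    [[0, 0, 0], [0, 0.015, -0.099], 255],
    [[0, 0, 0], [0, 0.015, -0.099], 255],
  ],
)

```text
t: 14.3
eef_pos: [485.4, -319.4, 140.6]
tcp_rot: [2.983, -0.006, 0.273]
ft_force: [0.1, 0.1, -0.8]
opening: 0.371
```

```bash
python3 -c "
from m import *
resync(); check();  place(-24)"
```

```text
t 14.3 pos [ 485.4 -319.4  140.6] yaw [ 2.983 -0.006  0.273] d [ 0.   0.  -0.3] rot d [0. 0. 0.] F [ 0.1  0.1 -0.8] open 35.2 q [-0.65  0.48  1.83 -0.14  0.71  0.75]
CALL 8x [[0.011, 0.217, -1.426], [0.079, -0.238, -0.039], 255]
CALL 3x [[0.0, 0.0, 0.0], [-0.001, 0.0, 0.0], 255]; 3x [[0.0, 0.0, 0.0], [-0.001, -0.011, 0.07], 255]
```

Emit:
arm_command(
  targets=[
    [[0.011, 0.217, -1.426], [0.079, -0.238, -0.039], 255],
    [[0.011, 0.217, -1.426], [0.079, -0.238, -0.039], 255],
    [[0.011, 0.217, -1.426], [0.079, -0.238, -0.039], 255],
    [[0.011, 0.217, -1.426], [0.079, -0.238, -0.039], 255],
    [[0.011, 0.217, -1.426], [0.079, -0.238, -0.039], 255],
    [[0.011, 0.217, -1.426], [0.079, -0.238, -0.039], 255],
    [[0.011, 0.217, -1.426], [0.079, -0.238, -0.039], 255],
    [[0.011, 0.217, -1.426], [0.079, -0.238, -0.039], 255],
  ],
)

```text
t: 15.1
eef_pos: [494.4, -64.1, 137.2]
tcp_rot: [2.997, -0.004, 1.481]
ft_force: [-0.3, 0.0, -0.0]
opening: 0.37
```

```bash
python3 -c "
from m import *
resync(); check();  place(-24)"
```

```text
t 15.1 pos [494.4 -64.1 137.2] yaw [ 2.997 -0.004  1.481] d [ 0.   0.  -0.3] rot d [0. 0. 0.] F [-0.3  0.  -0. ] open 35.2 q [-0.28  0.37  2.04  0.06  0.58 -0.23]
CALL 3x [[-0.005, 0.03, -0.233], [-0.002, 0.002, -0.004], 255]; 3x [[-0.005, 0.03, -0.233], [-0.002, -0.008, 0.065], 255]
```

Emit:
arm_command(
  targets=[
    [[-0.005, 0.03, -0.233], [-0.002, 0.002, -0.004], 255],
    [[-0.005, 0.03, -0.233], [-0.002, 0.002, -0.004], 255],
    [[-0.005, 0.03, -0.233], [-0.002, 0.002, -0.004], 255],
    [[-0.005, 0.03, -0.233], [-0.002, 0.002, -0.004], 255],
  ],
)

```text
t: 15.5
eef_pos: [495.6, -67.0, 141.5]
tcp_rot: [2.992, -0.0, 1.705]
ft_force: [0.0, -0.0, -0.7]
opening: 0.372
```

```bash
python3 -c "
from m import *
resync(); check();  place(-24); look('side','h1.png',(270,150,350,250),7);look('top','h2.png',(290,160,370,230),8)"
```

```text
t 15.5 pos [495.6 -67.  141.5] yaw [ 2.992 -0.     1.705] d [ 0.   0.  -0.3] rot d [ 0.  0. -0.] F [ 0.  -0.  -0.7] open 35.3 q [-0.3   0.37  2.03  0.11  0.6  -0.52]
CALL 2x [[0.0, 0.001, -0.011], [0.001, 0.0, 0.0], 255]; 3x [[0.0, 0.001, -0.011], [0.001, -0.01, 0.069], 255]
```

View pics/h2.png

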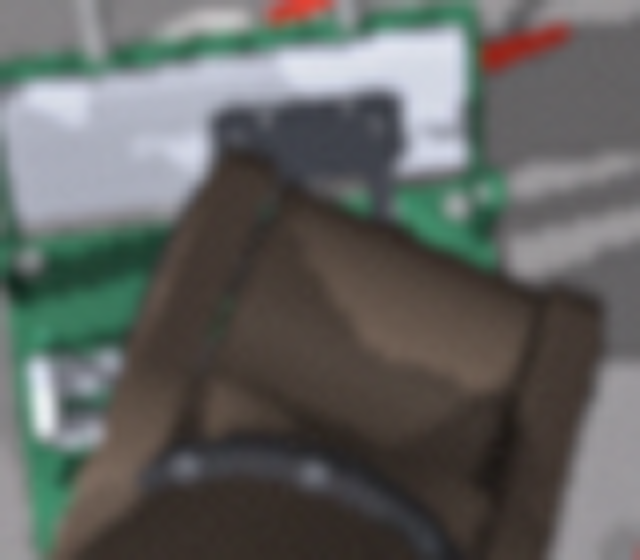

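View pics/h1.png

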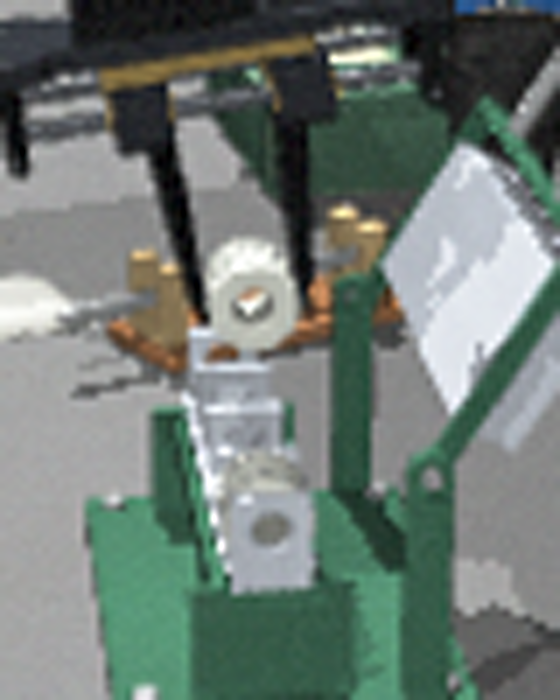

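Same procedure: lower in two stages with a force check.

Emit:
arm_command(
  targets=[
    [[0, 0, -0.011], [0.001, -0.003, 0.02], 255],
    [[0, 0, -0.011], [0.001, -0.006, 0.04], 255],
    [[0, 0, -0.011], [0.001, -0.008, 0.055], 255],
    [[0, 0, -0.011], [0.001, -0.009, 0.06], 255],
    [[0, 0, -0.011], [0.001, -0.009, 0.06], 255],
  ],
)

```text
t: 16.1
eef_pos: [495.6, -65.9, 80.6]
tcp_rot: [2.993, 0.001, 1.718]
ft_force: [0.2, -1.2, 0.2]
opening: 0.372
```

```bash
python3 -c "
from m import *
resync(); check();  place(-24); look('side','h3.png',(270,150,350,250),7)"
```

```text
t 16.1 pos [495.6 -65.9  80.6] yaw [2.993e+00 1.000e-03 1.718e+00] d [ 0.   0.  -0.3] rot d [0. 0. 0.] F [ 0.2 -1.2  0.2] open 35.4 q [-0.3   0.48  2.09  0.15  0.44 -0.58]
CALL 3x [[-0.001, 0.001, 0.003], [-0.001, 0.009, -0.06], 255]; 3x [[-0.001, 0.001, 0.003], [-0.001, -0.001, 0.009], 255]
```

View pics/h3.png

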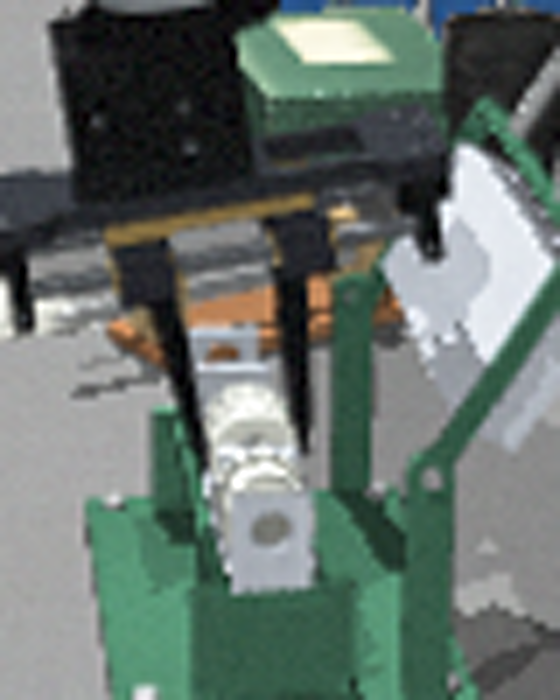

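Emit:
arm_command(
  targets=[
    [[0, 0, 0.003], [-0.001, -0.001, 0.009], 255],
    [[0, 0, 0.003], [-0.001, -0.001, 0.009], 255],
    [[0, 0, 0.003], [-0.001, -0.001, 0.009], 255],
    [[0, 0, 0.003], [-0.001, -0.001, 0.009], 121],
    [[0, 0, 0.003], [-0.001, -0.001, 0.009], 121],
    [[0, 0, 0.003], [-0.001, 0, -0.02], 121],
    [[0, 0, 0.003], [-0.001, 0, -0.065], 121],
    [[0, 0, 0.003], [-0.001, 0, -0.065], 121],
  ],
)

```text
t: 16.95
eef_pos: [487.6, -68.8, 149.7]
tcp_rot: [2.985, 0.004, 1.716]
ft_force: [0.3, 0.2, -0.9]
opening: 0.524
```

```bash
python3 -c "
from m import *
resync(); check();  pick(2)"
```

```text
t 16.95 pos [487.6 -68.8 149.7] yaw [2.985 0.004 1.716] d [ 0.   0.  -0.3] rot d [0. 0. 0.] F [ 0.3  0.2 -0.9] open 49.8 q [-0.31  0.35  2.05  0.11  0.61 -0.54]
CALL 8x [[0.008, -0.218, 1.433], [-0.252, -0.097, 0.027], 100]
CALL 3x [[0.001, 0.0, -0.001], [0.0, 0.0, 0.0], 100]; 4x [[0.001, 0.0, -0.001], [0.0, -0.011, 0.074], 100]
```

Emit:
arm_command(
  targets=[
    [[0.008, -0.218, 1.433], [-0.252, -0.097, 0.027], 100],
    [[0.008, -0.218, 1.433], [-0.252, -0.097, 0.027], 100],
    [[0.008, -0.218, 1.433], [-0.252, -0.097, 0.027], 100],
    [[0.008, -0.218, 1.433], [-0.252, -0.097, 0.027], 100],
    [[0.008, -0.218, 1.433], [-0.252, -0.097, 0.027], 100],
    [[0.008, -0.218, 1.433], [-0.252, -0.097, 0.027], 100],
    [[0.008, -0.218, 1.433], [-0.252, -0.097, 0.027], 100],
    [[0.008, -0.218, 1.433], [-0.252, -0.097, 0.027], 100],
  ],
)

```text
t: 17.75
eef_pos: [431.3, -331.8, 103.6]
tcp_rot: [2.996, 0.005, 0.508]
ft_force: [-1.1, 0.5, -0.2]
opening: 0.612
```

```bash
python3 -c "
from m import *
resync(); check();  pick(2)"
```

```text
t 17.75 pos [ 431.3 -331.8  103.6] yaw [2.996 0.005 0.508] d [ 0.   0.  -0.3] rot d [0. 0. 0.] F [-1.1  0.5 -0.2] open 58.1 q [-0.75  0.49  1.96 -0.09  0.56  0.38]
CALL 3x [[-0.003, -0.031, 0.239], [0.002, 0.001, -0.005], 100]; 4x [[-0.003, -0.031, 0.239], [0.002, -0.01, 0.069], 100]
```

Emit:
arm_command(
  targets=[
    [[-0.003, -0.031, 0.239], [0.002, 0.001, -0.005], 100],
    [[-0.003, -0.031, 0.239], [0.002, 0.001, -0.005], 100],
    [[-0.003, -0.031, 0.239], [0.002, -0.002, 0.025], 100],
    [[-0.003, -0.031, 0.239], [0.002, -0.01, 0.069], 100],
    [[-0.003, -0.031, 0.239], [0.002, -0.01, 0.069], 100],
    [[-0.003, -0.031, 0.239], [0.002, -0.01, 0.069], 100],
  ],
)

```text
t: 18.35
eef_pos: [433.2, -330.2, 34.6]
tcp_rot: [2.993, 0.001, 0.275]
ft_force: [-0.3, -0.4, 0.4]
opening: 0.607
```

```bash
python3 -c "
from m import *
check(); print(tcp(RR[2],rot(RACKYAW,T))); look('side','e4.png',(220,180,350,300),6)"
```

```text
t 18.35 pos [ 433.2 -330.2   34.6] yaw [2.993e+00 1.000e-03 2.750e-01] d [0.4 0.9 0.4] rot d [ 0.001  0.    -0.008] F [-0.3 -0.4  0.4] open 57.7 q [-0.73  0.61  1.99 -0.2   0.42  0.74]
[ 432.97599318 -331.50900138   34.07860245]
```

View pics/e4.png

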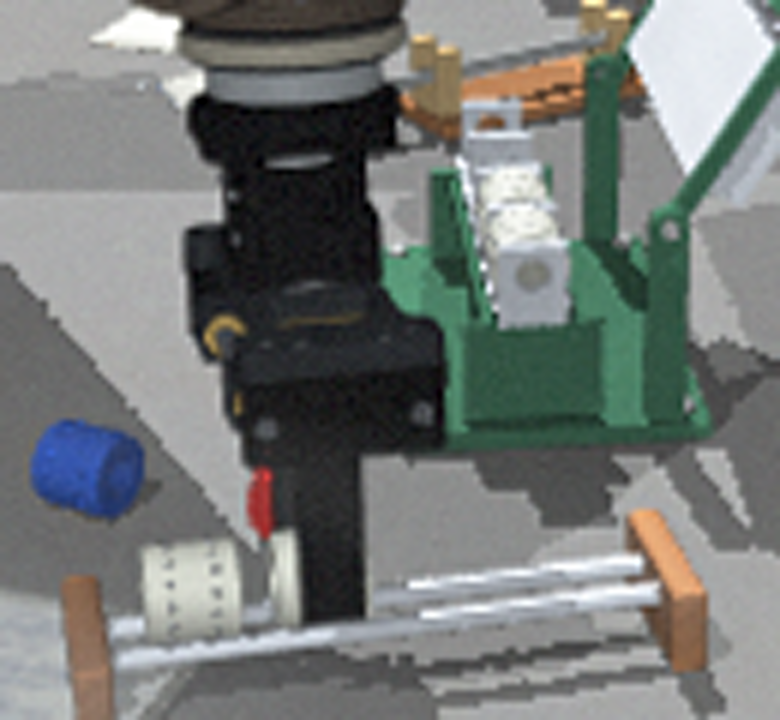

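Emit:
arm_command(
  targets=[
    [[0, 0, 0], [0, 0, 0], 255],
    [[0, 0, 0], [0, 0, 0], 255],
    [[0, 0, 0], [0, 0, 0], 255],
    [[0, 0, 0], [0, 0, 0], 255],
    [[0, 0, 0], [0, 0.015, -0.05], 255],
    [[0, 0, 0], [0, 0.015, -0.099], 255],
    [[0, 0, 0], [0, 0.015, -0.099], 255],
  ],
)

```text
t: 19.1
eef_pos: [435.0, -331.4, 140.7]
tcp_rot: [2.984, -0.005, 0.275]
ft_force: [0.5, -0.4, -0.8]
opening: 0.37
```

```bash
python3 -c "
from m import *
resync(); check();  place(22)"
```

```text
t 19.1 pos [ 435.  -331.4  140.7] yaw [ 2.984 -0.005  0.275] d [ 0.   0.  -0.3] rot d [0. 0. 0.] F [ 0.5 -0.4 -0.8] open 35.2 q [-0.73  0.43  1.92 -0.13  0.66  0.66]
CALL 8x [[0.01, 0.217, -1.424], [0.137, -0.281, -0.045], 255]
CALL 3x [[0.0, 0.0, 0.0], [-0.001, 0.0, 0.0], 255]; 3x [[0.0, 0.0, 0.0], [-0.001, -0.011, 0.069], 255]
```

Emit:
arm_command(
  targets=[
    [[0.01, 0.217, -1.424], [0.137, -0.281, -0.045], 255],
    [[0.01, 0.217, -1.424], [0.137, -0.281, -0.045], 255],
    [[0.01, 0.217, -1.424], [0.137, -0.281, -0.045], 255],
    [[0.01, 0.217, -1.424], [0.137, -0.281, -0.045], 255],
    [[0.01, 0.217, -1.424], [0.137, -0.281, -0.045], 255],
    [[0.01, 0.217, -1.424], [0.137, -0.281, -0.045], 255],
    [[0.01, 0.217, -1.424], [0.137, -0.281, -0.045], 255],
    [[0.01, 0.217, -1.424], [0.137, -0.281, -0.045], 255],
  ],
)

```text
t: 19.9
eef_pos: [487.8, -16.7, 137.2]
tcp_rot: [2.997, -0.005, 1.485]
ft_force: [0.0, -0.1, -0.5]
opening: 0.37
```

```bash
python3 -c "
from m import *
resync(); check();  place(22)"
```

```text
t 19.9 pos [487.8 -16.7 137.2] yaw [ 2.997 -0.005  1.485] d [ 0.   0.  -0.3] rot d [0. 0. 0.] F [ 0.  -0.1 -0.5] open 35.1 q [-0.18  0.36  2.07  0.04  0.57 -0.12]
CALL 3x [[-0.005, 0.029, -0.229], [-0.004, 0.002, -0.004], 255]; 3x [[-0.005, 0.029, -0.229], [-0.004, -0.008, 0.065], 255]
```

Emit:
arm_command(
  targets=[
    [[-0.005, 0.029, -0.229], [-0.004, 0.002, -0.004], 255],
    [[-0.005, 0.029, -0.229], [-0.004, 0.002, -0.004], 255],
    [[-0.005, 0.029, -0.229], [-0.004, 0.002, -0.004], 255],
    [[-0.005, 0.029, -0.229], [-0.004, 0.002, -0.004], 255],
  ],
)

```text
t: 20.3
eef_pos: [488.8, -23.5, 141.4]
tcp_rot: [2.992, -0.001, 1.703]
ft_force: [-0.4, 0.3, -0.7]
opening: 0.372
```

```bash
python3 -c "
from m import *
resync(); check();  place(22)"
```

```text
t 20.3 pos [488.8 -23.5 141.4] yaw [ 2.992e+00 -1.000e-03  1.703e+00] d [ 0.   0.  -0.3] rot d [0. 0. 0.] F [-0.4  0.3 -0.7] open 35.3 q [-0.21  0.36  2.06  0.09  0.59 -0.42]
CALL 2x [[0.0, 0.001, -0.013], [0.002, 0.001, 0.0], 255]; 3x [[0.0, 0.001, -0.013], [0.002, -0.009, 0.069], 255]
```

Emit:
arm_command(
  targets=[
    [[0, 0, -0.013], [0.002, -0.003, 0.02], 255],
    [[0, 0, -0.013], [0.002, -0.006, 0.04], 255],
    [[0, 0, -0.013], [0.002, -0.008, 0.055], 255],
    [[0, 0, -0.013], [0.002, -0.009, 0.06], 255],
    [[0, 0, -0.013], [0.002, -0.009, 0.06], 255],
  ],
)

```text
t: 20.8
eef_pos: [488.5, -21.3, 80.4]
tcp_rot: [2.993, 0.001, 1.717]
ft_force: [0.4, -0.2, -0.5]
opening: 0.37
```

```bash
python3 -c "
from m import *
resync(); check();  place(22); look('side','h4.png',(270,150,350,250),7)"
```

```text
t 20.8 pos [488.5 -21.3  80.4] yaw [2.993e+00 1.000e-03 1.717e+00] d [ 0.   0.  -0.3] rot d [0. 0. 0.] F [ 0.4 -0.2 -0.5] open 35.1 q [-0.21  0.47  2.12  0.12  0.42 -0.46]
CALL 3x [[-0.001, 0.001, 0.002], [0.0, 0.01, -0.06], 255]; 3x [[-0.001, 0.001, 0.002], [0.0, 0.0, 0.009], 255]
```

View pics/h4.png

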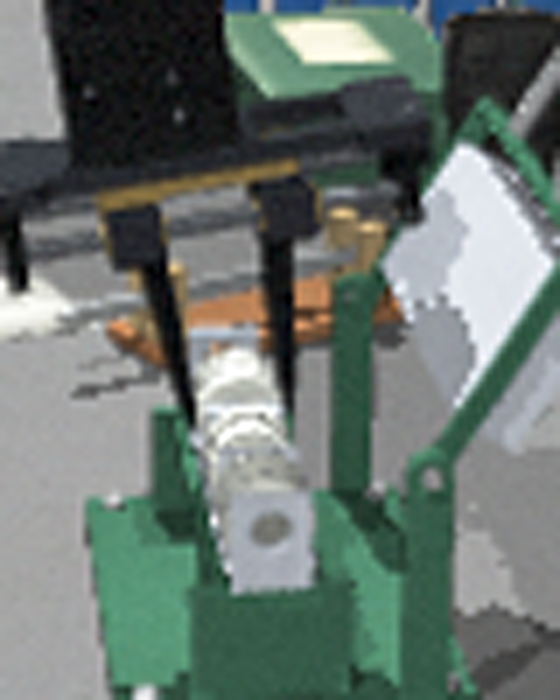

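Emit:
arm_command(
  targets=[
    [[0, 0, 0.002], [0, 0, 0.009], 255],
    [[0, 0, 0.002], [0, 0, 0.009], 255],
    [[0, 0, 0.002], [0, 0, 0.009], 255],
    [[0, 0, 0.002], [0, 0, 0.009], 121],
    [[0, 0, 0.002], [0, 0, 0.009], 121],
    [[0, 0, 0.002], [0, 0, -0.02], 121],
    [[0, 0, 0.002], [0, 0, -0.065], 121],
    [[0, 0, 0.002], [0, 0, -0.065], 121],
  ],
)

```text
t: 21.65
eef_pos: [480.9, -23.1, 149.5]
tcp_rot: [2.984, 0.004, 1.717]
ft_force: [0.7, -0.4, -0.7]
opening: 0.525
```

```bash
python3 -c "
from m import *
resync(); check();  pick(3)"
```

```text
t 21.65 pos [480.9 -23.1 149.5] yaw [2.984 0.004 1.717] d [ 0.   0.  -0.3] rot d [0. 0. 0.] F [ 0.7 -0.4 -0.7] open 49.8 q [-0.21  0.33  2.08  0.09  0.59 -0.43]
CALL 8x [[0.009, -0.219, 1.433], [-0.305, -0.145, 0.02], 100]
CALL 3x [[0.0, 0.0, 0.0], [0.0, 0.0, 0.0], 100]; 4x [[0.0, 0.0, 0.0], [0.0, -0.011, 0.074], 100]
```

Emit:
arm_command(
  targets=[
    [[0.009, -0.219, 1.433], [-0.305, -0.145, 0.02], 100],
    [[0.009, -0.219, 1.433], [-0.305, -0.145, 0.02], 100],
    [[0.009, -0.219, 1.433], [-0.305, -0.145, 0.02], 100],
    [[0.009, -0.219, 1.433], [-0.305, -0.145, 0.02], 100],
    [[0.009, -0.219, 1.433], [-0.305, -0.145, 0.02], 100],
    [[0.009, -0.219, 1.433], [-0.305, -0.145, 0.02], 100],
    [[0.009, -0.219, 1.433], [-0.305, -0.145, 0.02], 100],
    [[0.009, -0.219, 1.433], [-0.305, -0.145, 0.02], 100],
  ],
)

```text
t: 22.45
eef_pos: [383.7, -349.1, 103.1]
tcp_rot: [2.994, 0.006, 0.506]
ft_force: [0.1, 0.6, -1.7]
opening: 0.606
```

```bash
python3 -c "
from m import *
resync(); check();  pick(3)"
```

```text
t 22.45 pos [ 383.7 -349.1  103.1] yaw [2.994 0.006 0.506] d [ 0.   0.  -0.3] rot d [0. 0. 0.] F [ 0.1  0.6 -1.7] open 57.5 q [-0.85  0.46  2.02 -0.08  0.52  0.28]
CALL 3x [[-0.001, -0.03, 0.237], [0.004, -0.001, -0.006], 100]; 4x [[-0.001, -0.03, 0.237], [0.005, -0.012, 0.068], 100]
```

Emit:
arm_command(
  targets=[
    [[-0.001, -0.03, 0.237], [0.004, -0.001, -0.006], 100],
    [[-0.001, -0.03, 0.237], [0.004, -0.001, -0.006], 100],
    [[-0.001, -0.03, 0.237], [0.004, -0.004, 0.025], 100],
    [[-0.001, -0.03, 0.237], [0.005, -0.012, 0.068], 100],
    [[-0.001, -0.03, 0.237], [0.005, -0.012, 0.068], 100],
    [[-0.001, -0.03, 0.237], [0.005, -0.012, 0.068], 100],
  ],
)

```text
t: 23.05
eef_pos: [387.6, -340.9, 34.9]
tcp_rot: [2.995, 0.001, 0.278]
ft_force: [0.2, -1.0, 0.5]
opening: 0.606
```

```bash
python3 -c "
from m import *
check(); print(tcp(RR[3],rot(RACKYAW,T))); look('side','e5.png',(220,180,350,300),6)"
```

```text
t 23.05 pos [ 387.6 -340.9   34.9] yaw [2.995e+00 1.000e-03 2.780e-01] d [0.8 4.3 0.5] rot d [ 0.003  0.    -0.011] F [ 0.2 -1.   0.5] open 57.5 q [-0.81  0.58  2.07 -0.19  0.37  0.66]
[ 386.97599318 -345.70900138   34.07860245]
```

View pics/e5.png

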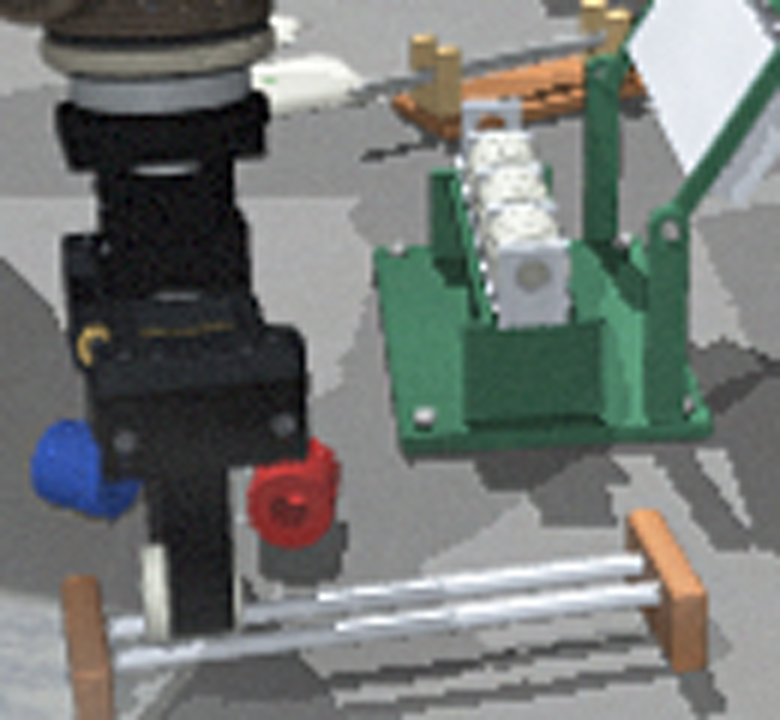

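Emit:
arm_command(
  targets=[
    [[0, 0, 0], [0, 0.002, 0], 100],
    [[0, 0, 0], [0, 0.002, 0], 100],
  ],
)

```text
t: 23.3
eef_pos: [388.8, -343.8, 37.0]
tcp_rot: [2.99, -0.001, 0.278]
ft_force: [-0.8, 0.3, 0.1]
opening: 0.602
```

Emit:
arm_command(
  targets=[
    [[0, 0, 0], [0, 0, 0], 255],
    [[0, 0, 0], [0, 0, 0], 255],
    [[0, 0, 0], [0, 0, 0], 255],
    [[0, 0, 0], [0, 0, 0], 255],
    [[0, 0, 0], [0, 0, 0], 255],
    [[0, 0, 0], [0, 0.007, -0.05], 255],
    [[0, 0, 0], [0, 0.015, -0.099], 255],
    [[0, 0, 0], [0, 0.015, -0.099], 255],
  ],
)

```text
t: 24.1
eef_pos: [390.0, -344.6, 140.7]
tcp_rot: [2.986, -0.003, 0.278]
ft_force: [1.0, -0.2, -0.7]
opening: 0.371
```

```bash
python3 -c "
from m import *
resync(); check();  place(68)"
```

```text
t 24.1 pos [ 390.  -344.6  140.7] yaw [ 2.986 -0.003  0.278] d [ 0.   0.  -0.3] rot d [-0.  0.  0.] F [ 1.  -0.2 -0.7] open 35.2 q [-0.81  0.4   1.98 -0.12  0.62  0.57]
CALL 8x [[0.007, 0.216, -1.421], [0.191, -0.326, -0.051], 255]
CALL 3x [[0.0, 0.0, 0.0], [0.0, 0.0, 0.0], 255]; 3x [[0.0, 0.0, 0.0], [0.0, -0.011, 0.069], 255]
```

Emit:
arm_command(
  targets=[
    [[0.007, 0.216, -1.421], [0.191, -0.326, -0.051], 255],
    [[0.007, 0.216, -1.421], [0.191, -0.326, -0.051], 255],
    [[0.007, 0.216, -1.421], [0.191, -0.326, -0.051], 255],
    [[0.007, 0.216, -1.421], [0.191, -0.326, -0.051], 255],
    [[0.007, 0.216, -1.421], [0.191, -0.326, -0.051], 255],
    [[0.007, 0.216, -1.421], [0.191, -0.326, -0.051], 255],
    [[0.007, 0.216, -1.421], [0.191, -0.326, -0.051], 255],
    [[0.007, 0.216, -1.421], [0.191, -0.326, -0.051], 255],
  ],
)

```text
t: 24.9
eef_pos: [481.4, 29.5, 137.3]
tcp_rot: [2.997, -0.005, 1.486]
ft_force: [0.1, -0.2, -0.7]
opening: 0.366
```

```bash
python3 -c "
from m import *
resync(); check();  place(68)"
```

```text
t 24.9 pos [481.4  29.5 137.3] yaw [ 2.997 -0.005  1.486] d [ 0.   0.  -0.3] rot d [-0.  0.  0.] F [ 0.1 -0.2 -0.7] open 34.8 q [-0.08  0.36  2.08  0.01  0.56  0.  ]
CALL 3x [[-0.005, 0.028, -0.228], [-0.005, 0.002, -0.004], 255]; 3x [[-0.005, 0.028, -0.228], [-0.005, -0.008, 0.065], 255]
```

Emit:
arm_command(
  targets=[
    [[-0.005, 0.028, -0.228], [-0.005, 0.002, -0.004], 255],
    [[-0.005, 0.028, -0.228], [-0.005, 0.002, -0.004], 255],
    [[-0.005, 0.028, -0.228], [-0.005, 0.002, -0.004], 255],
    [[-0.005, 0.028, -0.228], [-0.005, 0.002, -0.004], 255],
  ],
)

```text
t: 25.3
eef_pos: [482.2, 21.4, 141.5]
tcp_rot: [2.992, 0.0, 1.704]
ft_force: [0.1, 0.5, -0.4]
opening: 0.367
```

```bash
python3 -c "
from m import *
resync(); check();  place(68); look('side','h5.png',(270,150,350,250),7)"
```

```text
t 25.3 pos [482.2  21.4 141.5] yaw [2.992 0.    1.704] d [ 0.   0.  -0.3] rot d [0. 0. 0.] F [ 0.1  0.5 -0.4] open 34.8 q [-0.11  0.35  2.08  0.07  0.57 -0.3 ]
CALL 2x [[0.0, 0.002, -0.011], [0.003, 0.001, 0.0], 255]; 3x [[0.0, 0.002, -0.011], [0.003, -0.009, 0.069], 255]
```

View pics/h5.png

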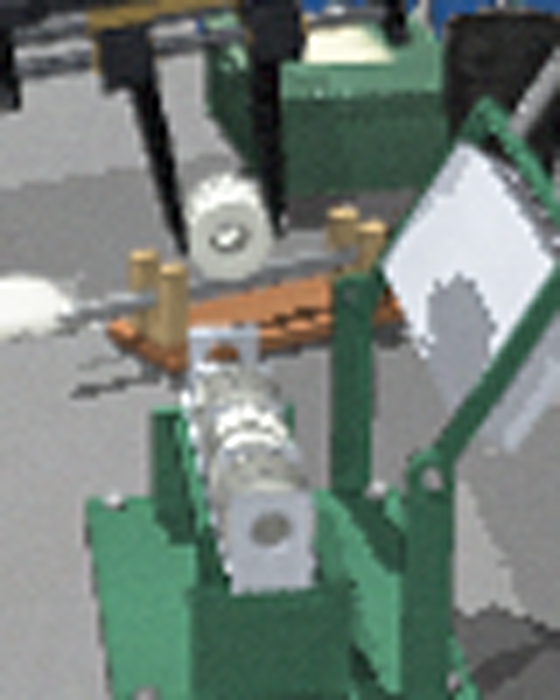

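Emit:
arm_command(
  targets=[
    [[0, 0, -0.011], [0.003, -0.003, 0.02], 255],
    [[0, 0, -0.011], [0.003, -0.006, 0.04], 255],
    [[0, 0, -0.011], [0.003, -0.008, 0.055], 255],
    [[0, 0, -0.011], [0.003, -0.009, 0.06], 255],
    [[0, 0, -0.011], [0.003, -0.009, 0.06], 255],
  ],
)

```text
t: 25.85
eef_pos: [481.8, 24.3, 80.6]
tcp_rot: [2.993, 0.002, 1.717]
ft_force: [-0.1, -0.3, -1.1]
opening: 0.364
```

```bash
python3 -c "
from m import *
resync(); check();  place(68); look('side','h6.png',(270,150,350,250),7)"
```

```text
t 25.85 pos [481.8  24.3  80.6] yaw [2.993e+00 2.000e-03 1.717e+00] d [ 0.   0.  -0.3] rot d [0. 0. 0.] F [-0.1 -0.3 -1.1] open 34.5 q [-0.11  0.46  2.13  0.09  0.4  -0.33]
CALL 3x [[-0.001, 0.002, 0.002], [0.0, 0.01, -0.06], 255]; 3x [[-0.001, 0.002, 0.002], [0.0, 0.0, 0.009], 255]
```

View pics/h6.png

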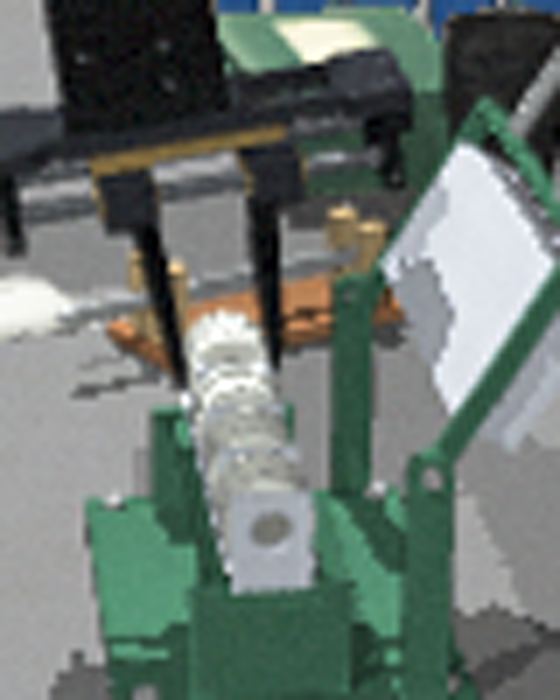

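Emit:
arm_command(
  targets=[
    [[0, 0, 0.002], [0, 0, 0.009], 255],
    [[0, 0, 0.002], [0, 0, 0.009], 255],
    [[0, 0, 0.002], [0, 0, 0.009], 255],
    [[0, 0, 0.002], [0, 0, 0.009], 121],
    [[0, 0, 0.002], [0, 0, 0.009], 121],
    [[0, 0, 0.002], [0, 0, -0.03], 121],
    [[0, 0, 0.002], [0, 0, -0.075], 121],
    [[0, 0, 0.002], [0, 0, -0.12], 121],
  ],
)

```text
t: 26.7
eef_pos: [464.2, 22.0, 201.4]
tcp_rot: [2.991, 0.002, 1.716]
ft_force: [0.8, 0.0, 0.4]
opening: 0.523
```

```bash
python3 -c "
from m import *
resync(); check();  
go([((430,250,250),rot(2.1),121,0),((215,500,250),rot(2.5),121,0)])"
```

```text
t 26.7 pos [464.2  22.  201.4] yaw [2.991e+00 2.000e-03 1.716e+00] d [ 0.   0.  -0.3] rot d [0. 0. 0.] F [0.8 0.  0.4] open 49.7 q [-0.12  0.23  2.04  0.06  0.72 -0.3 ]
CALL 6x [[0.148, 0.031, -0.383], [0.23, 0.006, -0.048], 121]; 2x [[0.142, 0.061, -0.782], [0.509, -0.168, -0.075], 121]
CALL 6x [[0.0, 0.0, 0.0], [0.0, 0.0, 0.0], 121]
```

Emit:
arm_command(
  targets=[
    [[0.148, 0.031, -0.383], [0.23, 0.006, -0.048], 121],
    [[0.148, 0.031, -0.383], [0.23, 0.006, -0.048], 121],
    [[0.148, 0.031, -0.383], [0.23, 0.006, -0.048], 121],
    [[0.148, 0.031, -0.383], [0.23, 0.006, -0.048], 121],
    [[0.148, 0.031, -0.383], [0.23, 0.006, -0.048], 121],
    [[0.142, 0.061, -0.782], [0.509, -0.168, -0.075], 121],
    [[0.142, 0.061, -0.782], [0.509, -0.168, -0.075], 121],
    [[0.142, 0.061, -0.782], [0.509, -0.168, -0.075], 121],
  ],
)

```text
t: 27.5
eef_pos: [331.0, 365.0, 248.0]
tcp_rot: [3.14, -0.0, 2.505]
ft_force: [-0.3, 0.8, -0.5]
opening: 0.526
```

```bash
python3 -c "
from m import *
resync(); check();  
go([((215,500,250),rot(2.5),121,1)])"
```

```text
t 27.5 pos [331. 365. 248.] yaw [ 3.14  -0.     2.505] d [ 0.   0.  -0.3] rot d [0. 0. 0.] F [-0.3  0.8 -0.5] open 49.9 q [ 0.7   0.27  1.83  0.    1.05 -0.23]
CALL 5x [[0.001, 0.0, 0.005], [0.173, 0.04, -0.002], 121]
```

Emit:
arm_command(
  targets=[
    [[0, 0, 0.005], [0.173, 0.04, 0], 121],
    [[0, 0, 0.005], [0.173, 0.04, 0], 121],
    [[0, 0, 0.005], [0.173, 0.04, 0], 121],
    [[0, 0, 0.005], [0.173, 0.04, 0], 121],
    [[0, 0, 0.005], [0.173, 0.04, 0], 121],
  ],
)

```text
t: 28.0
eef_pos: [215.3, 501.4, 247.8]
tcp_rot: [3.141, -0.001, 2.499]
ft_force: [0.4, -0.7, 0.2]
opening: 0.524
```

```bash
python3 -c "
from m import *
check(); look('side','i1.png',(270,120,390,250),6); look('top','i2.png',(180,165,360,260),4.4)"
```

```text
t 28.0 pos [215.3 501.4 247.8] yaw [ 3.141e+00 -1.000e-03  2.499e+00] d [-0.3  1.4 -2.7] rot d [-0.001  0.001  0.002] F [ 0.4 -0.7  0.2] open 49.8 q [1.04 0.34 1.71 0.   1.09 0.12]
```

View pics/i1.png

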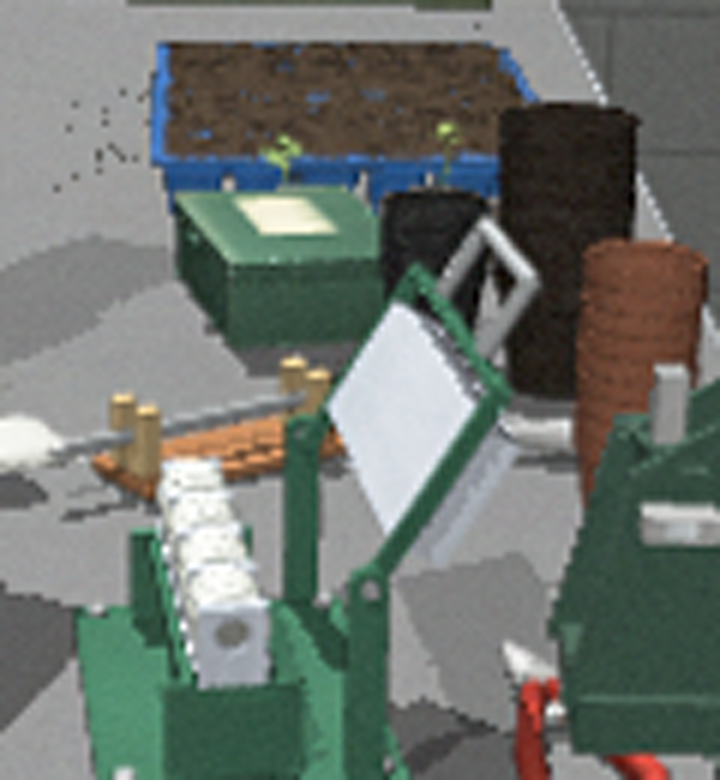

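View pics/i2.png

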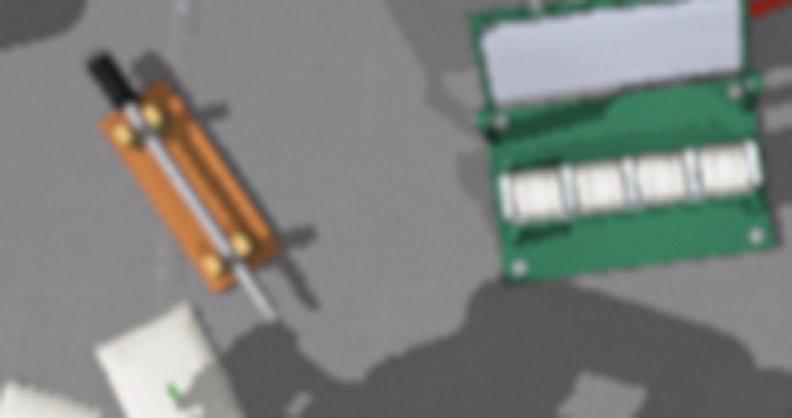

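Run:
```python
from h import *
t=np.load("top.npz")["im"]; g=cv2.cvtColor(t,cv2.COLOR_BGR2GRAY)
c=t[170:245,194:248]; cv2.imwrite("pics/i3.png",cv2.resize(c,None,fx=8,fy=8,interpolation=0))
m=(g[170:195,195:215]<40).astype(np.uint8)
n,l,st,ce=cv2.connectedComponentsWithStats(m)
for i in range(1,n):
    if st[i,4]>10:
        v,u=np.where(l==i); u=u+195; v=v+170
        print(st[i],u.mean(),v.mean(), cv2.minAreaRect(np.stack([u,v],1).astype(np.float32)))
        print(ray("top",u.mean(),v.mean(),30))
```

```text
[ 7  9  8  9 34] 205.41176470588235 183.05882352941177 ((205.3845977783203, 183.07691955566406), (9.429903030395508, 3.3282015323638916), 56.3099365234375)
[570.34265496 364.25589199  30.        ]
```

View pics/i3.png

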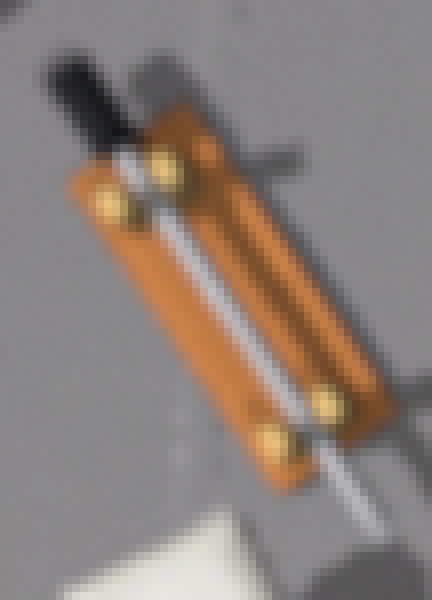

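Run:
```python
from h import *
t=np.load("top.npz")["im"].astype(float); 
P=[]
# bare shaft: brightness centroid per row, grayish (low sat) bright pixels
hsv=cv2.cvtColor(t.astype(np.uint8),cv2.COLOR_BGR2HSV).astype(int)
for v in list(range(193,219))+list(range(227,236)):
    yy=(v-170+.5)*8; ue=194+(122+(yy-143)*(380-122)/(538-143))/8-.5
    us=np.arange(int(ue)-4,int(ue)+6); w=np.clip(t[v,us].min(1)-110,0,None)*(hsv[v,us,1]<70)
    if w.sum()>30: 
        u=(w*us).sum()/w.sum(); P.append(ray("top",u,v,30)[:2])
P=np.array(P); c=P.mean(0); d=np.linalg.svd(P-c)[2][0]; d=d*np.sign(d[1])
r=(P-c)@np.array([-d[1],d[0]]); k=abs(r)<3; c=P[k].mean(0); d=np.linalg.svd(P[k]-c)[2][0]; d=d*np.sign(d[1])
print(len(P),k.sum(),c,d,"yaw of shaft y axis",np.arctan2(d[1],d[0]),"rms",r[k].std())
for n,(x,y) in dict(s_end=(70,60),sh=(122,143),tip=(382,540)).items():
    p=ray("top",194+x/8-.5,170+y/8-.5,30)[:2]; print(n,p.round(1),"along",((p-c)@d).round(1),"off",((p-c)@np.array([-d[1],d[0]])).round(1))
for x,y in[(167,168),(113,205),(328,402),(277,440)]: print("post",ray("top",194+x/8-.5,170+y/8-.5,50).round(1))
```

```text
33 33 [466.96938751 290.23443128] [0.80425454 0.59428498] yaw of shaft y axis 0.6363763103381 rms 0.8627067408048376
s_end [591.6 376.6] along 151.5 off -4.6
sh [555.3 351.8] along 107.6 off -3.0
tip [386.3 231.2] along -100.0 off 0.5
post [541.6 325.6  50. ]
post [525.4 347.7  50. ]
post [443.  252.2  50. ]
post [426.8 272.8  50. ]
```

```bash
cat >> m.py <<'E'
TS=-0.18; SY=0.632; G=np.array([570.5,365,30.])
def spick(h=80):
    R=rot(SY,TS); go([(tcp(G+[0,0,h],R,9),R,121,1),(tcp(G,R,9),R,121,2)])
E
python3 -c "
from m import *
resync(); spick()"
```

```text
CALL 8x [[-0.125, -0.168, 1.859], [-0.365, 0.105, 0.147], 121]
CALL 6x [[0.0, 0.0, 0.0], [0.0, 0.0, 0.0], 121]; 2x [[0.0, 0.0, 0.0], [0.0, -0.015, 0.078], 121]
CALL 2x [[0.0, 0.0, 0.0], [0.0, 0.0, 0.0], 121]
```

Emit:
arm_command(
  targets=[
    [[-0.125, -0.168, 1.859], [-0.365, 0.105, 0.04], 121],
    [[-0.125, -0.168, 1.859], [-0.365, 0.105, 0.04], 121],
    [[-0.125, -0.168, 1.859], [-0.365, 0.105, 0.04], 121],
    [[-0.125, -0.168, 1.859], [-0.365, 0.105, 0.04], 121],
    [[-0.125, -0.168, 1.859], [-0.365, 0.105, 0.04], 121],
    [[-0.125, -0.168, 1.859], [-0.365, 0.105, 0.04], 121],
    [[-0.125, -0.168, 1.859], [-0.365, 0.105, 0.04], 121],
    [[-0.125, -0.168, 1.859], [-0.365, 0.105, 0.04], 121],
  ],
)

```text
t: 28.9
eef_pos: [575.6, 359.3, 207.3]
tcp_rot: [3.021, 0.041, 1.289]
ft_force: [-0.1, 0.4, 0.3]
opening: 0.527
```

```bash
python3 -c "
from m import *
resync(); check(); spick()"
```

```text
t 28.9 pos [575.6 359.3 207.3] yaw [3.021 0.041 1.289] d [ 0.   0.  -0.3] rot d [0. 0. 0.] F [-0.1  0.4  0.3] open 50.1 q [ 0.51  0.56  1.46 -0.13  1.07  0.85]
CALL 6x [[-0.044, -0.059, 0.655], [0.007, -0.018, 0.105], 121]; 2x [[-0.044, -0.059, 0.655], [0.011, -0.027, 0.184], 121]
CALL 2x [[0.0, 0.0, 0.0], [0.0, 0.0, 0.0], 121]
```

Emit:
arm_command(
  targets=[
    [[-0.044, -0.059, 0.655], [0.007, -0.018, 0.105], 121],
    [[-0.044, -0.059, 0.655], [0.007, -0.018, 0.105], 121],
    [[-0.044, -0.059, 0.655], [0.007, -0.018, 0.105], 121],
    [[-0.044, -0.059, 0.655], [0.007, -0.018, 0.105], 121],
    [[-0.044, -0.059, 0.655], [0.007, -0.018, 0.105], 121],
    [[-0.044, -0.059, 0.655], [0.007, -0.018, 0.105], 121],
    [[-0.044, -0.059, 0.655], [0.007, -0.018, 0.105], 121],
  ],
)

```text
t: 29.6
eef_pos: [568.1, 365.8, 101.2]
tcp_rot: [2.962, 0.001, 0.643]
ft_force: [-0.1, -0.3, -0.1]
opening: 0.529
```

```bash
python3 -c "
from m import *
resync(); check(); spick(); look('top','j1.png',(170,140,270,250),6); look('side','j2.png',(300,100,400,200),6)"
```

```text
t 29.6 pos [568.1 365.8 101.2] yaw [2.962e+00 1.000e-03 6.430e-01] d [ 0.   0.  -0.3] rot d [0. 0. 0.] F [-0.1 -0.3 -0.1] open 50.3 q [ 0.55  0.68  1.54 -0.23  0.92  1.61]
CALL 2x [[-0.001, -0.001, 0.011], [0.001, 0.004, 0.001], 121]; 4x [[-0.001, -0.001, 0.011], [0.002, -0.011, 0.08], 121]
```

View pics/j1.png

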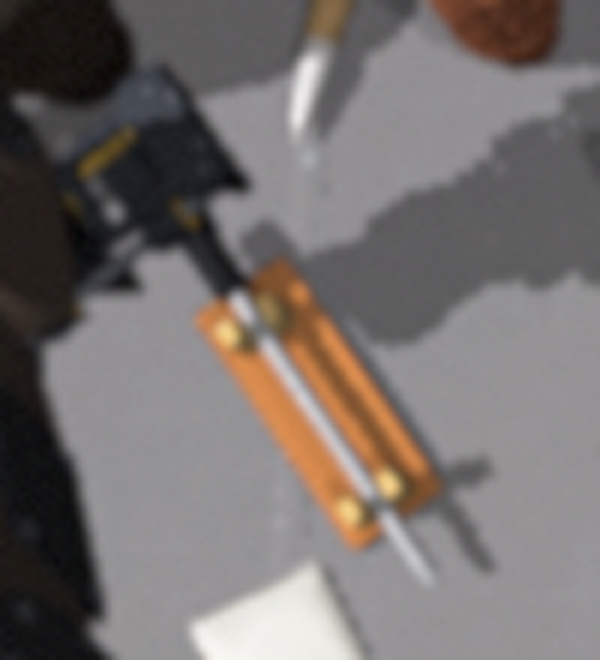

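View pics/j2.png

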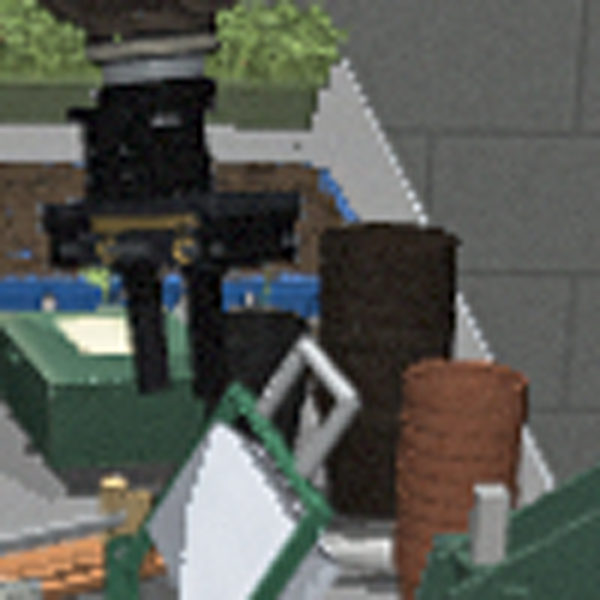

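Emit:
arm_command(
  targets=[
    [[0, 0, 0.011], [0.001, -0.002, 0.03], 121],
    [[0, 0, 0.011], [0.002, -0.008, 0.06], 121],
    [[0, 0, 0.011], [0.002, -0.011, 0.08], 121],
    [[0, 0, 0.011], [0.002, -0.011, 0.08], 121],
    [[0, 0, 0.011], [0.002, -0.011, 0.08], 121],
  ],
)

```text
t: 30.2
eef_pos: [571.4, 365.2, 20.9]
tcp_rot: [2.962, -0.001, 0.631]
ft_force: [-0.2, 0.4, 0.8]
opening: 0.526
```

```bash
python3 -c "
from m import *
resync(); check(); print(tcp(G,rot(SY,TS),9));look('top','j3.png',(190,160,260,250),8)"
```

```text
t 30.2 pos [571.4 365.2  20.9] yaw [ 2.962e+00 -1.000e-03  6.310e-01] d [ 0.   0.  -0.3] rot d [0. 0. 0.] F [-0.2  0.4  0.8] open 50.0 q [ 0.54  0.79  1.58 -0.26  0.78  1.66]
[571.45187101 363.69995376  21.14540676]
```

View pics/j3.png

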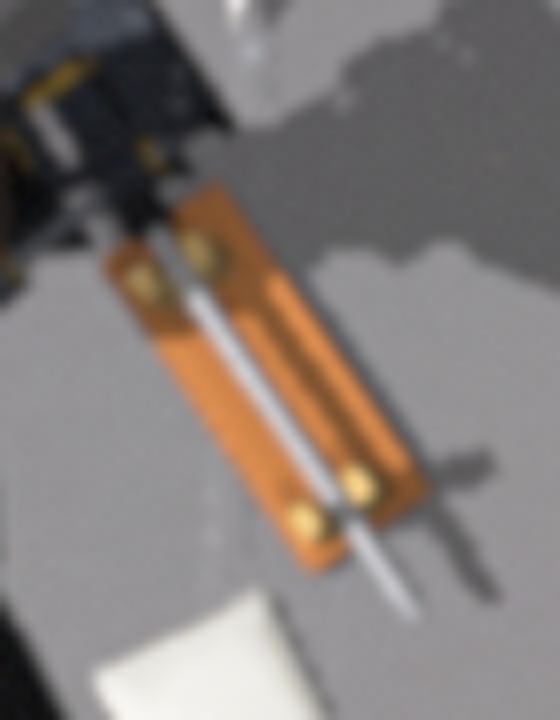

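Aligned. Close.

Emit:
arm_command(
  targets=[
    [[0, 0, 0], [0, 0, 0], 255],
    [[0, 0, 0], [0, 0, 0], 255],
    [[0, 0, 0], [0, 0, 0], 255],
    [[0, 0, 0], [0, 0, 0], 255],
    [[0, 0, 0], [0, 0, 0], 255],
  ],
)

```text
t: 30.75
eef_pos: [571.8, 364.8, 21.0]
tcp_rot: [2.961, -0.002, 0.632]
ft_force: [4.0, -4.5, 2.8]
opening: 0.223
```

```bash
python3 -c "
from m import *
resync(); check();p,R=load(); go([(p+[0,0,100],R,255,1)],step=30)"
```

```text
t 30.75 pos [571.8 364.8  21. ] yaw [ 2.961e+00 -2.000e-03  6.320e-01] d [ 0.   0.  -0.3] rot d [ 0. -0.  0.] F [ 4.  -4.5  2.8] open 21.2 q [ 0.54  0.79  1.58 -0.26  0.78  1.67]
CALL 5x [[0.0, 0.0, 0.0], [0.0, 0.018, -0.098], 255]
```

Emit:
arm_command(
  targets=[
    [[0, 0, 0], [0, 0.004, -0.02], 255],
    [[0, 0, 0], [0, 0.009, -0.05], 255],
    [[0, 0, 0], [0, 0.014, -0.08], 255],
    [[0, 0, 0], [0, 0.018, -0.1], 255],
    [[0, 0, 0], [0, 0.018, -0.1], 255],
    [[0, 0, 0], [0, 0.018, -0.1], 255],
  ],
)

```text
t: 31.35
eef_pos: [570.7, 365.2, 121.5]
tcp_rot: [2.962, -0.001, 0.631]
ft_force: [-0.4, -0.1, -1.1]
opening: 0.227
```

```bash
cat >> m.py <<'E'
GA=20.
def ins(ysh,z=78,x=0,f=255,dx=0,n=2,**k):
    R=rot(PSI+np.pi/2+dx,TS); C=frS(x,ysh+GA,z); go([(tcp(C,R,9),R,f,n)],**k)
E
python3 -c "
from m import *
resync(); check();look('top','k1.png',(190,150,270,250),7);look('side','k2.png',(250,100,370,200),6); ins(340,110)"
```

```text
t 31.35 pos [570.7 365.2 121.5] yaw [ 2.962e+00 -1.000e-03  6.310e-01] d [ 0.   0.  -0.3] rot d [0. 0. 0.] F [-0.4 -0.1 -1.1] open 21.5 q [ 0.54  0.66  1.52 -0.22  0.96  1.61]
CALL 8x [[0.0, 0.193, -1.068], [-0.135, -0.038, 0.014], 255]
CALL 2x [[0.0, 0.0, 0.0], [0.0, 0.0, 0.0], 255]
```

View pics/k1.png

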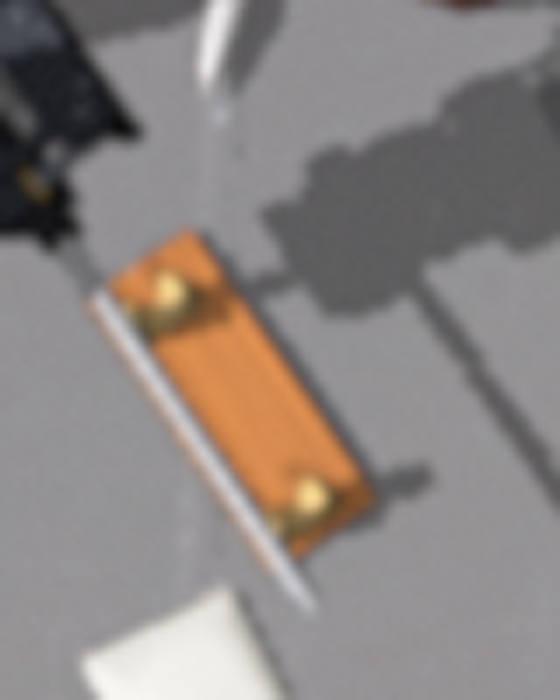

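View pics/k2.png

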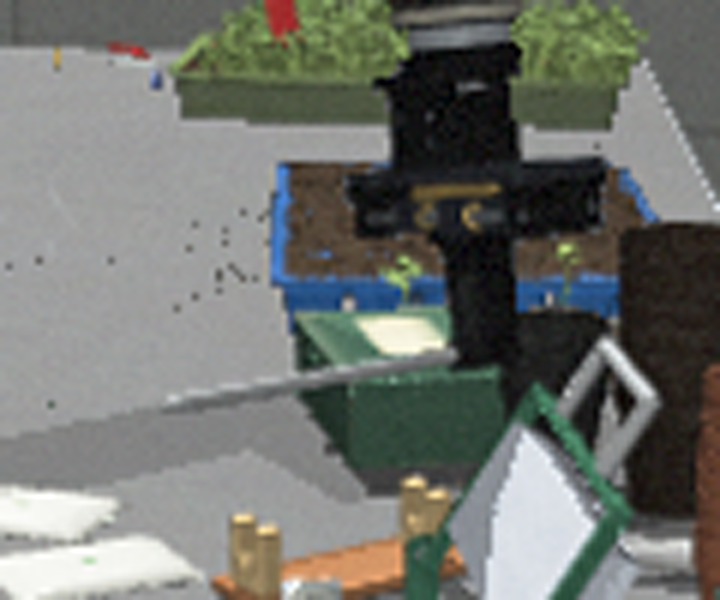

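```bash
cat >> m.py <<'E'
def tipcheck():
    s=env.state(); R=Ro.from_euler('xyz',s['tcp_rot']); c=s['eef_pos']-9*R.apply([0,0,1]); x=R.apply([1,0,0])
    tip=c-(GA+205)*x; print("grip",c.round(1),"tip",tip.round(1),"tip S",toS(tip).round(1))
    for n in("top","side"): print(n,"tip",np.round(proj(n,tip),1),"shoulder",np.round(proj(n,c-GA*x),1),"mid",np.round(proj(n,c-(GA+100)*x),1))
E
python3 -c "
from m import *
tipcheck()
print(312/7+190-.5,608/7+150-.5)"
```

```text
grip [569.4 366.2 129.3] tip [387.8 233.5 129.5] tip S [-62.7 288.4 129.5]
top tip [233.6 235.5] shoulder [198.4 182.9] mid [215.3 208.3]
side tip [277.6 166.8] shoulder [326.3 158.4] mid [303.5 162.4]
234.07142857142856 236.35714285714286
```

Emit:
arm_command(
  targets=[
    [[0, 0.193, -1.068], [-0.135, -0.038, 0.014], 255],
    [[0, 0.193, -1.068], [-0.135, -0.038, 0.014], 255],
    [[0, 0.193, -1.068], [-0.135, -0.038, 0.014], 255],
    [[0, 0.193, -1.068], [-0.135, -0.038, 0.014], 255],
    [[0, 0.193, -1.068], [-0.135, -0.038, 0.014], 255],
    [[0, 0.193, -1.068], [-0.135, -0.038, 0.014], 255],
    [[0, 0.193, -1.068], [-0.135, -0.038, 0.014], 255],
    [[0, 0.193, -1.068], [-0.135, -0.038, 0.014], 255],
  ],
)

```text
t: 32.25
eef_pos: [440.8, 313.3, 100.1]
tcp_rot: [2.964, 0.001, 1.722]
ft_force: [-0.2, -0.6, -1.4]
opening: 0.221
```

Emit:
arm_command(
  targets=[
    [[0, 0, 0], [0, 0, 0], 255],
    [[0, 0, 0], [0, 0, 0], 255],
  ],
)

```text
t: 32.45
eef_pos: [441.2, 313.6, 100.5]
tcp_rot: [2.963, 0.0, 1.715]
ft_force: [-0.1, 0.7, -0.8]
opening: 0.225
```

```bash
python3 -c "
from m import *
check();resync(); tipcheck(); look('top','l1.png',(200,150,360,250),5);look('side','l2.png',(250,100,350,220),6); ins(340,79)"
```

```text
t 32.45 pos [441.2 313.6 100.5] yaw [2.963 0.    1.715] d [ 0.  -0.1 -0.6] rot d [ 0.001 -0.001  0.001] F [-0.1  0.7 -0.8] open 21.4 q [ 0.53  0.48  1.99 -0.14  0.51  0.5 ]
grip [439.6 313.4 109.4] tip [471.8  90.7 109.5] tip S [ -0.2 135.  109.5]
top tip [280.7 210.1] shoulder [217.2 218.3] mid [248.2 214.3]
side tip [300.2 186.1] shoulder [294.9 167.9] mid [297.3 176.2]
CALL 3x [[-0.001, 0.001, -0.001], [0.0, -0.006, 0.03], 255]
```

View pics/l1.png

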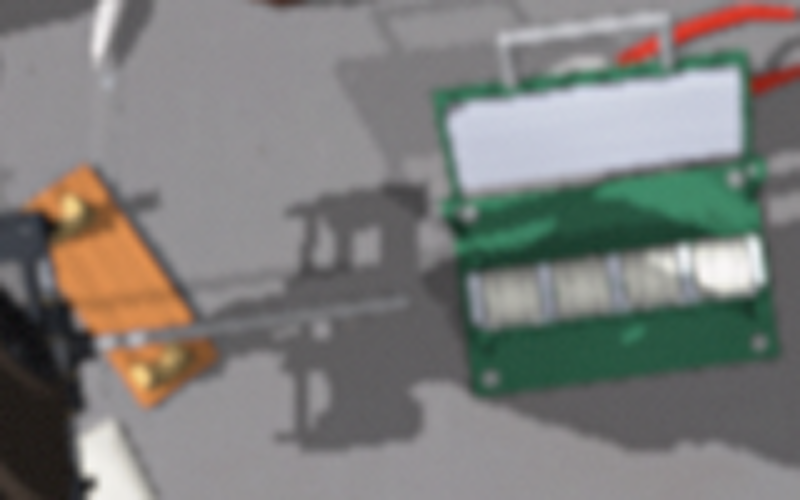

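View pics/l2.png

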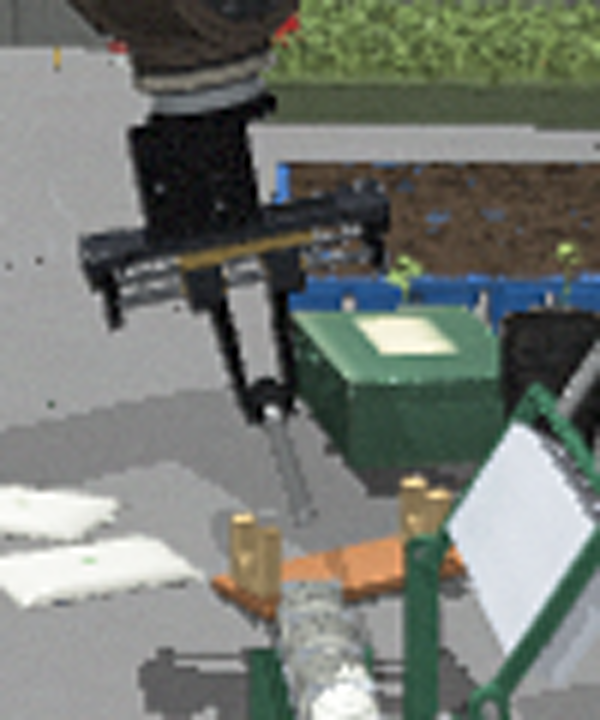

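```bash
python3 -c "
from m import *
for y in(95,89,-95): print(y,np.round(proj('side',frS(0,y,78)),2))
# plate left top edge corners
for x in(-15,15): print(np.round(proj('side',frS(x,92,92)),2))
for x in(-15,15): print(np.round(proj('side',frS(x,-92,92)),2))
"
```

```text
95 [301.52 200.14]
89 [301.71 200.82]
-95 [308.43 225.21]
[296.64 196.29]
[306.56 195.96]
[302.62 220.06]
[314.03 219.61]
```

```bash
python3 -c "
from m import *
resync(); ins(340,78.3,rp=0)"
```

```text
CALL 3x [[-0.001, 0.0, 0.0], [-0.0001, -0.0058, 0.0311], 255]
```

Emit:
arm_command(
  targets=[
    [[0, 0, 0], [0, -0.006, 0.031], 255],
    [[0, 0, 0], [0, -0.006, 0.031], 255],
    [[0, 0, 0], [0, -0.006, 0.031], 255],
    [[0, 0, 0], [0, -0.006, 0.031], 255],
  ],
)

```text
t: 32.95
eef_pos: [441.3, 314.0, 70.5]
tcp_rot: [2.961, -0.0, 1.716]
ft_force: [0.1, 0.1, -0.5]
opening: 0.224
```

```bash
python3 -c "
from m import *
resync();check(); tipcheck(); look('top','l3.png',(250,180,330,240),9);look('side','l4.png',(270,150,330,220),9); ins(310,78,rp=0)"
```

```text
t 32.95 pos [441.3 314.   70.5] yaw [ 2.961 -0.     1.716] d [ 0.   0.  -0.3] rot d [ 0.  0. -0.] F [ 0.1  0.1 -0.5] open 21.3 q [ 0.53  0.53  2.01 -0.16  0.44  0.52]
grip [439.7 313.8  79.3] tip [472.3  91.1  79.3] tip S [  0.4 135.3  79.3]
top tip [281.6 210.9] shoulder [219.7 219. ] mid [249.9 215. ]
side tip [300.4 195.3] shoulder [295. 176.] mid [297.5 184.8]
CALL 3x [[0.001, 0.0, 0.0], [-0.0303, -0.0006, 0.0016], 255]
```

View pics/l3.png

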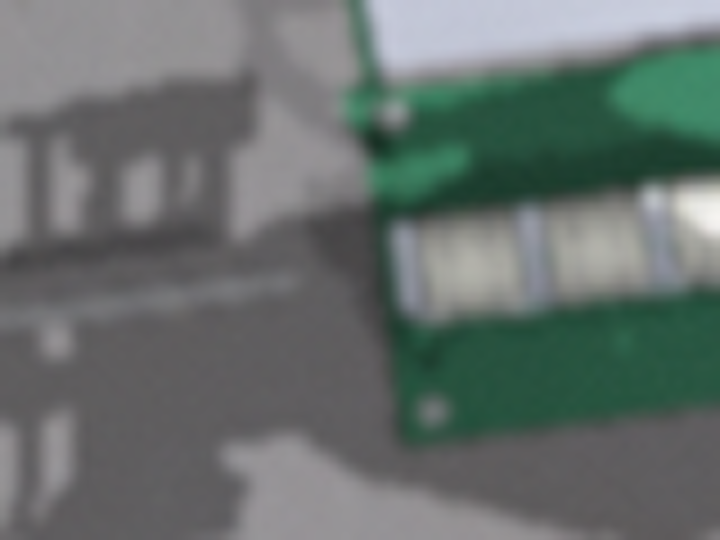

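View pics/l4.png

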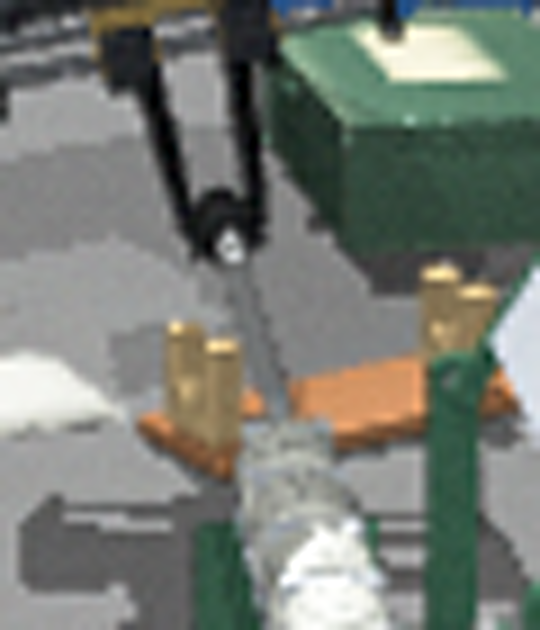

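Emit:
arm_command(
  targets=[
    [[0, 0, 0], [-0.015, -0.0006, 0.0016], 255],
    [[0, 0, 0], [-0.03, -0.0006, 0.0016], 255],
    [[0, 0, 0], [-0.045, -0.0006, 0.0016], 255],
    [[0, 0, 0], [-0.055, -0.0006, 0.0016], 255],
    [[0, 0, 0], [-0.055, -0.0006, 0.0016], 255],
  ],
)

```text
t: 33.55
eef_pos: [449.0, 258.6, 68.5]
tcp_rot: [2.961, -0.0, 1.715]
ft_force: [0.1, 0.2, 0.4]
opening: 0.222
```

```bash
python3 -c "
from m import *
resync();check(); tipcheck(); look('top','l5.png',(250,180,330,240),9); ins(250,78,rp=0)"
```

```text
t 33.55 pos [449.  258.6  68.5] yaw [ 2.961 -0.     1.715] d [ 0.   0.  -0.3] rot d [ 0. -0. -0.] F [0.1 0.2 0.4] open 21.0 q [ 0.42  0.51  2.07 -0.13  0.39  0.39]
grip [447.4 258.3  77.3] tip [479.8  35.7  77.3] tip S [-0.3 79.3 77.3]
top tip [298.6 208.9] shoulder [236.8 217. ] mid [266.9 213. ]
side tip [301.9 202.2] shoulder [296.2 181.3] mid [298.8 190.8]
CALL 3x [[0.0, 0.0, -0.001], [-0.0343, 0.0002, -0.0003], 255]
```

View pics/l5.png

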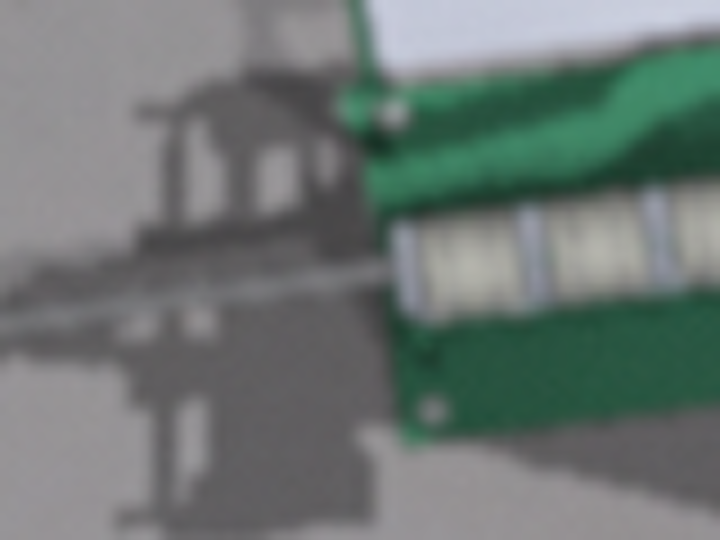

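Emit:
arm_command(
  targets=[
    [[0, 0, 0], [-0.012, 0, -0.0003], 255],
    [[0, 0, 0], [-0.024, 0, -0.0003], 255],
    [[0, 0, 0], [-0.034, 0, -0.0003], 255],
    [[0, 0, 0], [-0.034, 0, -0.0003], 255],
  ],
)

```text
t: 34.0
eef_pos: [453.8, 225.2, 68.4]
tcp_rot: [2.962, -0.0, 1.716]
ft_force: [-0.4, 0.4, -1.7]
opening: 0.225
```

```bash
python3 -c "
from m import *
resync();check(); tipcheck(); look('top','l6.png',(230,180,360,240),6); look('side','l7.png',(270,150,350,250),7); ins(200,78,rp=0)"
```

```text
t 34.0 pos [453.8 225.2  68.4] yaw [ 2.962 -0.     1.716] d [ 0.   0.  -0.3] rot d [0. 0. 0.] F [-0.4  0.4 -1.7] open 21.4 q [ 0.35  0.5   2.1  -0.1   0.36  0.3 ]
grip [452.2 225.   77.2] tip [484.6   2.4  77.2] tip S [-0.3 45.7 77.2]
top tip [308.7 207.6] shoulder [246.9 215.7] mid [277.1 211.7]
side tip [303.  206.2] shoulder [297.  184.4] mid [299.8 194.3]
CALL 4x [[0.0, 0.0, 0.0], [-0.0507, 0.0003, -0.0004], 255]
```

View pics/l6.png

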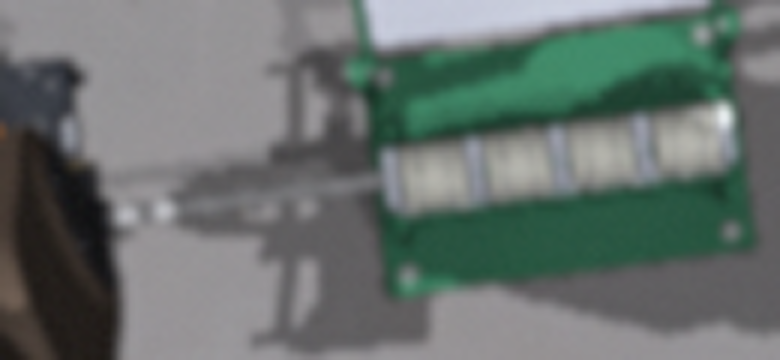

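View pics/l7.png

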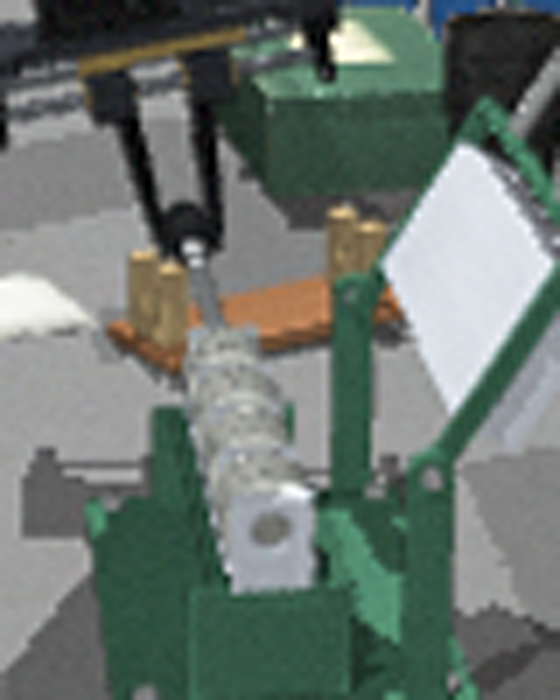

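Emit:
arm_command(
  targets=[
    [[0, 0, 0], [-0.013, 0, -0.0006], 255],
    [[0, 0, 0], [-0.026, 0, -0.0006], 255],
    [[0, 0, 0], [-0.039, 0, -0.0006], 255],
    [[0, 0, 0], [-0.05, 0, -0.0006], 255],
    [[0, 0, 0], [-0.05, 0, -0.0006], 255],
  ],
)

```text
t: 34.6
eef_pos: [460.9, 175.9, 68.9]
tcp_rot: [2.962, -0.0, 1.715]
ft_force: [0.2, 0.4, -0.4]
opening: 0.226
```

```bash
python3 -c "
from m import *
resync();check(); tipcheck(); ins(150,78,rp=0)"
```

```text
t 34.6 pos [460.9 175.9  68.9] yaw [ 2.962 -0.     1.715] d [ 0.   0.  -0.3] rot d [0. 0. 0.] F [ 0.2  0.4 -0.4] open 21.4 q [ 0.24  0.49  2.14 -0.05  0.34  0.14]
grip [459.3 175.6  77.7] tip [491.7 -47.   77.7] tip S [-0.4 -4.2 77.7]
top tip [323.7 205.7] shoulder [262.  213.7] mid [292.1 209.8]
side tip [304.7 212.4] shoulder [298.3 189. ] mid [301.2 199.6]
CALL 4x [[0.0, 0.0, 0.0], [-0.0508, 0.0003, 0.0001], 255]
```

Emit:
arm_command(
  targets=[
    [[0, 0, 0], [-0.013, 0.0003, 0], 255],
    [[0, 0, 0], [-0.026, 0.0003, 0], 255],
    [[0, 0, 0], [-0.039, 0.0003, 0], 255],
    [[0, 0, 0], [-0.05, 0.0003, 0], 255],
    [[0, 0, 0], [-0.05, 0.0003, 0], 255],
  ],
)

```text
t: 35.1
eef_pos: [468.5, 126.7, 68.9]
tcp_rot: [2.962, -0.0, 1.716]
ft_force: [-0.4, -0.6, -1.5]
opening: 0.228
```

```bash
python3 -c "
from m import *
resync();check(); tipcheck(); look('top','l8.png',(250,180,360,240),7); look('side','l9.png',(270,150,350,250),7); ins(110,78,rp=0)"
```

```text
t 35.1 pos [468.5 126.7  68.9] yaw [ 2.962 -0.     1.716] d [ 0.   0.  -0.3] rot d [0. 0. 0.] F [-0.4 -0.6 -1.5] open 21.7 q [ 0.13  0.48  2.16  0.01  0.32 -0.03]
grip [466.9 126.5  77.8] tip [499.4 -96.2  77.8] tip S [  0.1 -54.   77.8]
top tip [338.6 203.6] shoulder [276.9 211.6] mid [307.  207.7]
side tip [306.8 219.2] shoulder [299.9 194.1] mid [303.  205.4]
CALL 3x [[0.0, 0.0, 0.0], [-0.041, -0.0001, 0.0001], 255]
```

View pics/l8.png

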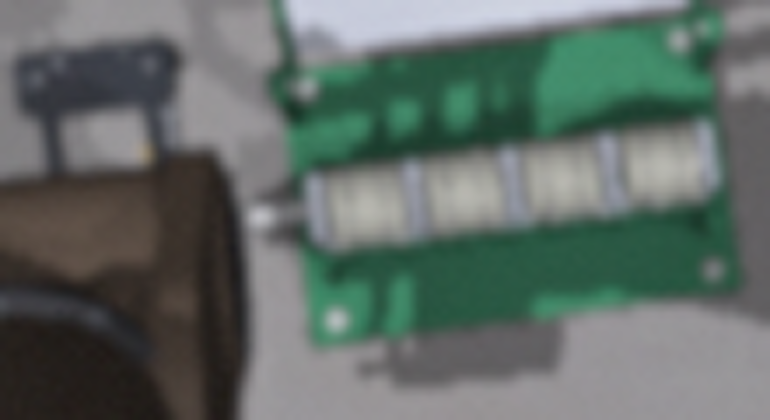

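View pics/l9.png

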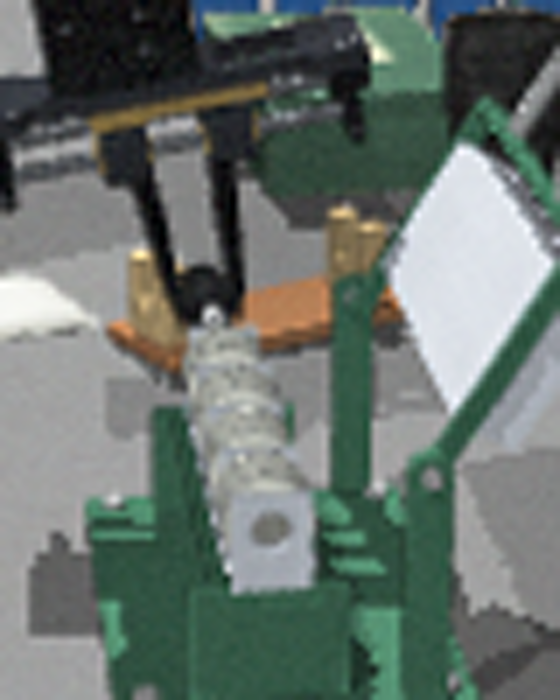

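Emit:
arm_command(
  targets=[
    [[0, 0, 0], [-0.013, 0, 0], 255],
    [[0, 0, 0], [-0.026, 0, 0], 255],
    [[0, 0, 0], [-0.038, 0, 0], 255],
    [[0, 0, 0], [-0.038, 0, 0], 255],
  ],
)

```text
t: 35.6
eef_pos: [474.0, 89.1, 68.9]
tcp_rot: [2.962, -0.0, 1.716]
ft_force: [-0.4, 0.6, -0.5]
opening: 0.226
```

```bash
python3 -c "
from m import *
resync();check(); tipcheck(); look('top','m1.png',(250,180,360,240),7); look('side','m2.png',(270,150,350,250),7); ins(95,78,rp=0)"
```

```text
t 35.6 pos [474.   89.1  68.9] yaw [ 2.962 -0.     1.716] d [ 0.   0.  -0.3] rot d [0. 0. 0.] F [-0.4  0.6 -0.5] open 21.4 q [ 0.04  0.48  2.16  0.06  0.32 -0.16]
grip [472.4  88.9  77.8] tip [ 504.9 -133.8   77.8] tip S [  0.1 -91.9  77.8]
top tip [350.  202.1] shoulder [288.4 210.1] mid [318.5 206.2]
side tip [308.3 224.8] shoulder [301.  198.2] mid [304.3 210.1]
CALL 3x [[0.0, 0.0, 0.0], [-0.0181, -0.0001, 0.0001], 255]
```

View pics/m2.png

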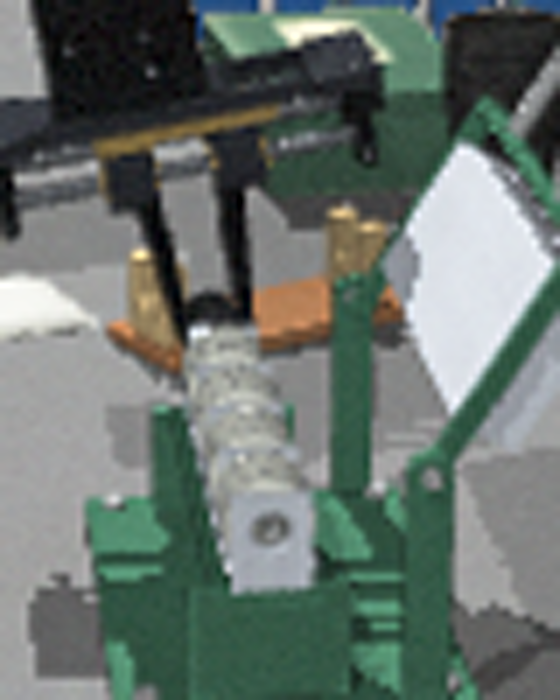

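Emit:
arm_command(
  targets=[
    [[0, 0, 0], [-0.005, 0, 0], 255],
    [[0, 0, 0], [-0.01, 0, 0], 255],
    [[0, 0, 0], [-0.013, 0, 0], 255],
    [[0, 0, 0], [-0.013, 0, 0], 255],
  ],
)

```text
t: 36.1
eef_pos: [475.7, 76.0, 68.9]
tcp_rot: [2.962, -0.0, 1.716]
ft_force: [0.4, -0.5, -0.7]
opening: 0.226
```

Emit:
arm_command(
  targets=[
    [[0, 0, 0], [-0.002, 0, 0], 255],
    [[0, 0, 0], [-0.003, 0, 0], 255],
    [[0, 0, 0], [-0.003, 0, 0], 255],
  ],
)

```text
t: 36.4
eef_pos: [475.9, 73.9, 68.9]
tcp_rot: [2.962, -0.001, 1.716]
ft_force: [-1.0, 8.9, -0.7]
opening: 0.225
```

```bash
python3 -c "
from m import *
resync();check(); tipcheck(); look('top','m3.png',(250,180,360,240),7); look('side','m4.png',(270,150,350,250),7)"
```

```text
t 36.4 pos [475.9  73.9  68.9] yaw [ 2.962e+00 -1.000e-03  1.716e+00] d [ 0.   0.  -0.3] rot d [0. 0. 0.] F [-1.   8.9 -0.7] open 21.4 q [ 0.    0.48  2.17  0.08  0.32 -0.22]
grip [474.4  73.7  77.8] tip [ 507.  -149.    77.6] tip S [  -0.  -107.3   77.6]
top tip [354.6 201.5] shoulder [293.  209.6] mid [323.1 205.6]
side tip [309.  227.2] shoulder [301.4 199.9] mid [304.8 212.2]
```

View pics/m3.png

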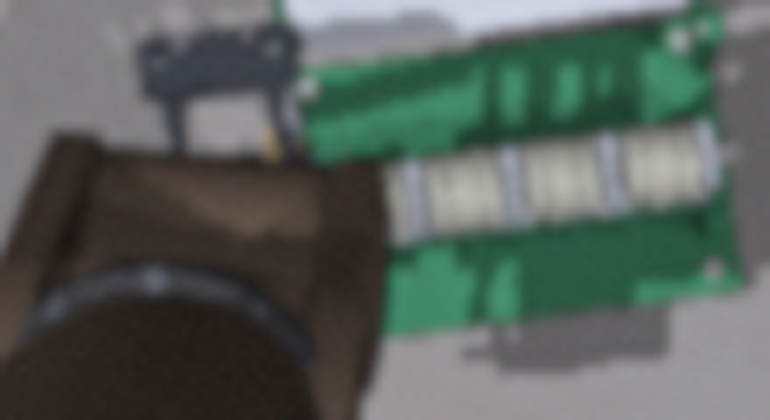

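View pics/m4.png

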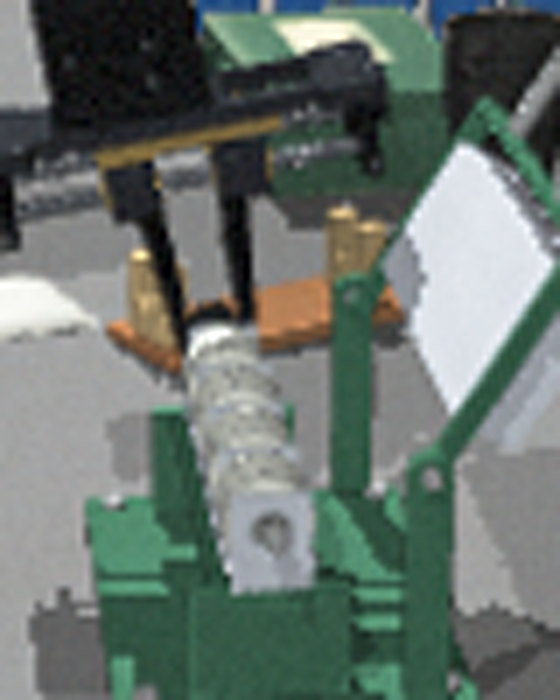

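Emit:
arm_command(
  targets=[
    [[0, 0, 0], [0, 0, 0], 150],
    [[0, 0, 0], [0, 0, 0], 150],
    [[0, 0, 0], [0, 0, 0], 150],
    [[0, 0, 0], [0, 0, -0.03], 150],
    [[0, 0, 0], [0, 0, -0.07], 150],
    [[0, 0, 0], [0, 0, -0.12], 150],
    [[0, 0, 0], [0, 0, -0.16], 150],
  ],
)

```text
t: 37.2
eef_pos: [447.3, 68.9, 228.7]
tcp_rot: [2.961, 0.0, 1.716]
ft_force: [0.5, -0.2, 0.3]
opening: 0.413
```

```bash
python3 -c "
from m import *
resync();check(); look('side','n1.png',(270,150,350,250),7)
go([((350,300,240),rot(1.9),174,0)])"
```

```text
t 37.2 pos [447.3  68.9 228.7] yaw [2.961 0.    1.716] d [ 0.   0.  -0.3] rot d [0. 0. 0.] F [ 0.5 -0.2  0.3] open 39.2 q [-0.01  0.16  2.05  0.04  0.75 -0.18]
CALL 6x [[0.18, 0.017, -0.183], [0.243, -0.06, -0.022], 174]
```

View pics/n1.png

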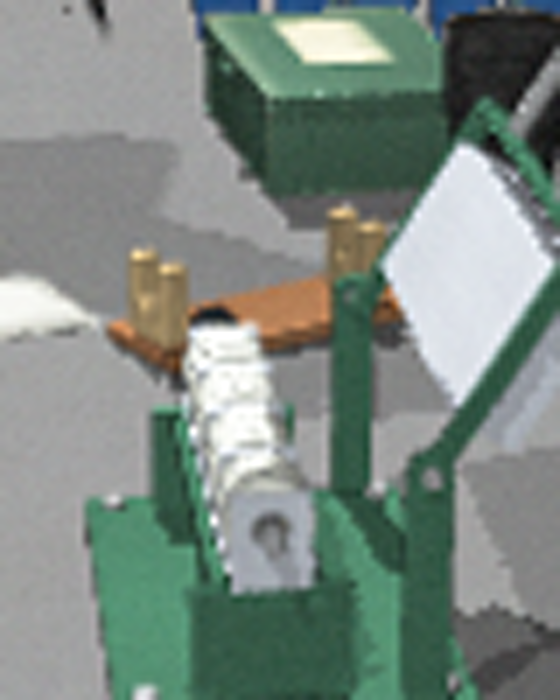

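Emit:
arm_command(
  targets=[
    [[0.18, 0.017, -0.183], [0.243, -0.06, -0.022], 174],
    [[0.18, 0.017, -0.183], [0.243, -0.06, -0.022], 174],
    [[0.18, 0.017, -0.183], [0.243, -0.06, -0.022], 174],
    [[0.18, 0.017, -0.183], [0.243, -0.06, -0.022], 174],
    [[0.18, 0.017, -0.183], [0.243, -0.06, -0.022], 174],
    [[0.18, 0.017, -0.183], [0.243, -0.06, -0.022], 174],
  ],
)

```text
t: 37.85
eef_pos: [348.1, 304.3, 237.4]
tcp_rot: [-3.142, -0.001, 1.905]
ft_force: [-0.1, -0.5, 0.6]
opening: 0.319
```

```bash
python3 -c "
from m import *
resync();check(); look('top','n2.png',(260,150,370,250),7)"
```

```text
t 37.85 pos [348.1 304.3 237.4] yaw [-3.142e+00 -1.000e-03  1.905e+00] d [ 0.   0.  -0.3] rot d [ 0.  0. -0.] F [-0.1 -0.5  0.6] open 30.3 q [0.57 0.23 1.91 0.   1.   0.24]
```

View pics/n2.png

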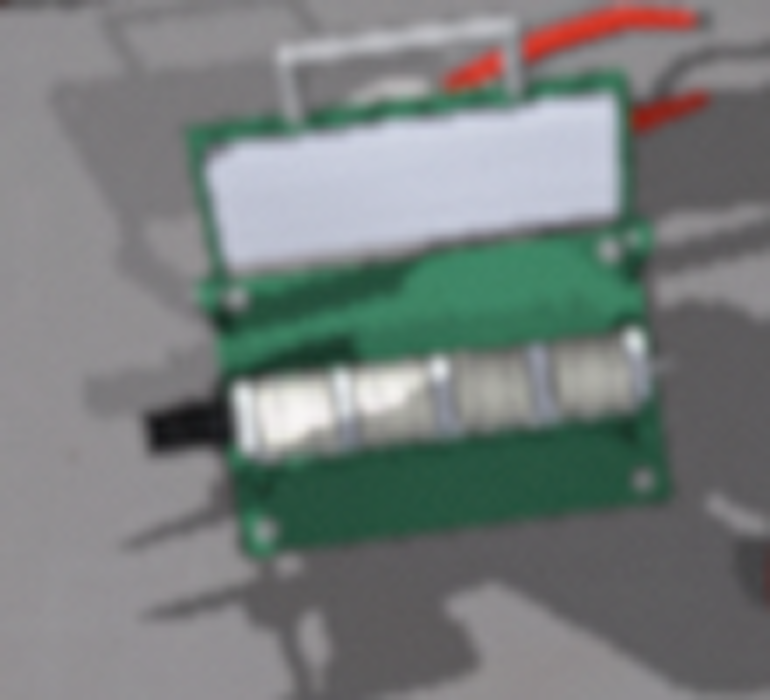

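```bash
python3 -c "
from m import *
print(ray('top',316.4,154.9,221))
go([((450,150,300),rot(1.715),180,0),((625.8,-25,300),rot(1.715),180,1)])"
```

```text
[626.52179003 -23.39360559 221.        ]
CALL 5x [[0.0, -0.001, 0.19], [-0.179, 0.046, -0.063], 180]; 3x [[0.0, -0.001, 0.19], [-0.402, 0.154, -0.063], 180]
CALL 4x [[0.0, 0.0, 0.0], [0.0, 0.0, 0.0], 180]
```

Emit:
arm_command(
  targets=[
    [[0, 0, 0.19], [-0.179, 0.046, -0.063], 180],
    [[0, 0, 0.19], [-0.179, 0.046, -0.063], 180],
    [[0, 0, 0.19], [-0.179, 0.046, -0.063], 180],
    [[0, 0, 0.19], [-0.179, 0.046, -0.063], 180],
    [[0, 0, 0.19], [-0.402, 0.154, -0.063], 180],
    [[0, 0, 0.19], [-0.402, 0.154, -0.063], 180],
    [[0, 0, 0.19], [-0.402, 0.154, -0.063], 180],
    [[0, 0, 0.19], [-0.402, 0.154, -0.063], 180],
  ],
)

```text
t: 38.7
eef_pos: [593.2, 0.1, 299.8]
tcp_rot: [-3.141, -0.0, 1.708]
ft_force: [0.5, 0.9, 0.5]
opening: 0.295
```

```bash
python3 -c "
from m import *
resync();check(); go([((625.8,-25,300),rot(1.715),180,1)])"
```

```text
t 38.7 pos [5.932e+02 1.000e-01 2.998e+02] yaw [-3.141 -0.     1.708] d [ 0.   0.  -0.3] rot d [0. 0. 0.] F [0.5 0.9 0.5] open 28.0 q [-0.11  0.37  1.52  0.    1.25 -0.25]
CALL 2x [[-0.001, 0.0, -0.007], [-0.029, 0.029, 0.0], 180]
```

Emit:
arm_command(
  targets=[
    [[0, 0, -0.007], [-0.029, 0.029, 0], 180],
    [[0, 0, -0.007], [-0.029, 0.029, 0], 180],
    [[0, 0, -0.007], [-0.029, 0.029, 0], 180],
    [[0, 0, -0.007], [-0.029, 0.029, 0], 180],
  ],
)

```text
t: 39.1
eef_pos: [624.3, -21.4, 299.9]
tcp_rot: [-3.14, -0.001, 1.716]
ft_force: [0.4, -0.1, 0.2]
opening: 0.293
```

```bash
python3 -c "
from m import *
resync();check(); go([((625.8,-25,209),rot(1.715),180,1)],rp=0)"
```

```text
t 39.1 pos [624.3 -21.4 299.9] yaw [-3.140e+00 -1.000e-03  1.716e+00] d [ 0.   0.  -0.3] rot d [0. 0. 0.] F [ 0.4 -0.1  0.2] open 27.8 q [-0.14  0.42  1.44  0.    1.28 -0.29]
CALL 3x [[-0.001, -0.001, 0.001], [-0.0039, 0.0011, 0.0911], 180]
```

Emit:
arm_command(
  targets=[
    [[0, 0, 0], [-0.004, 0.001, 0.04], 180],
    [[0, 0, 0], [-0.004, 0.001, 0.07], 180],
    [[0, 0, 0], [-0.004, 0.001, 0.09], 180],
    [[0, 0, 0], [-0.004, 0.001, 0.09], 180],
  ],
)

```text
t: 39.5
eef_pos: [624.9, -24.0, 208.0]
tcp_rot: [-3.137, -0.002, 1.718]
ft_force: [0.6, -0.8, 0.4]
opening: 0.295
```

```bash
python3 -c "
from m import *
resync();check(); look('side','o1.png',(290,80,390,200),6)"
```

```text
t 39.5 pos [624.9 -24.  208. ] yaw [-3.137e+00 -2.000e-03  1.718e+00] d [ 0.   0.  -0.3] rot d [0. 0. 0.] F [ 0.6 -0.8  0.4] open 28.0 q [-0.14  0.5   1.56  0.    1.08 -0.29]
```

View pics/o1.png

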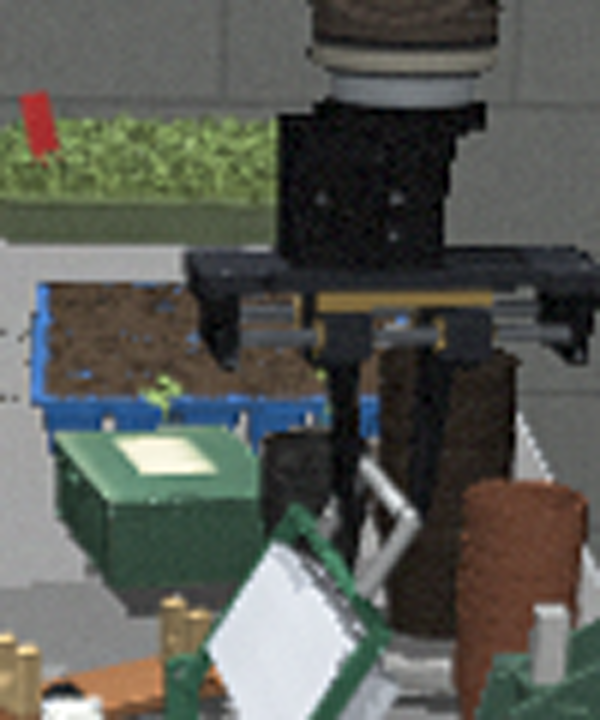

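Emit:
arm_command(
  targets=[
    [[0, 0, 0], [0, 0, 0], 255],
    [[0, 0, 0], [0, 0, 0], 255],
    [[0, 0, 0], [0, 0, 0], 255],
    [[0, 0, 0], [0, 0, 0], 255],
    [[0, 0, 0], [0, 0, 0], 255],
  ],
)

```text
t: 40.05
eef_pos: [627.1, -24.7, 210.8]
tcp_rot: [3.14, -0.0, 1.717]
ft_force: [2.3, 1.6, 5.5]
opening: 0.085
```

Run:
```python
from m import *
resync();check()
p,R=load()
for th in [1.95,1.75,1.55,1.35,1.15,.95,.75,.55,.4,.25,.1,0,-.04]:
    print(round(th,2),(R.inv().apply((-142*np.cos(th)-77.7)*EX+np.array([0,0,142*np.sin(th)-118.8]))/1000).round(3).tolist())
```

```text
t 40.05 pos [627.1 -24.7 210.8] yaw [ 3.14  -0.     1.717] d [ 0.   0.  -0.3] rot d [0. 0. 0.] F [2.3 1.6 5.5] open 8.1 q [-0.14  0.5   1.56  0.    1.08 -0.29]
1.95 [0.0, -0.025, -0.013]
1.75 [0.0, -0.052, -0.021]
1.55 [0.0, -0.081, -0.023]
1.35 [0.0, -0.109, -0.02]
1.15 [0.0, -0.136, -0.011]
0.95 [0.0, -0.16, 0.003]
0.75 [0.0, -0.182, 0.022]
0.55 [0.0, -0.199, 0.044]
0.4 [0.0, -0.209, 0.063]
0.25 [0.0, -0.215, 0.083]
0.1 [0.0, -0.219, 0.104]
0 [0.0, -0.22, 0.118]
-0.04 [0.0, -0.22, 0.124]
```

Emit:
arm_command(
  targets=[
    [[0, 0, 0], [0, -0.025, -0.013], 255],
    [[0, 0, 0], [0, -0.052, -0.021], 255],
    [[0, 0, 0], [0, -0.081, -0.023], 255],
    [[0, 0, 0], [0, -0.109, -0.02], 255],
    [[0, 0, 0], [0, -0.136, -0.011], 255],
    [[0, 0, 0], [0, -0.16, 0.003], 255],
    [[0, 0, 0], [0, -0.182, 0.022], 255],
    [[0, 0, 0], [0, -0.199, 0.044], 255],
  ],
)

```text
t: 40.85
eef_pos: [429.1, -53.8, 166.2]
tcp_rot: [3.14, 0.0, 1.717]
ft_force: [15.4, 4.0, -8.5]
opening: 0.083
```

Run:
```python
from m import *
check(); resync(); look('side','o2.png',(250,120,360,230),6)
```

```text
t 40.85 pos [429.1 -53.8 166.2] yaw [3.14  0.    1.717] d [-198.   -29.1  -44.9] rot d [-0.001 -0.     0.   ] F [15.4  4.  -8.5] open 7.9 q [-0.28  0.29  2.07  0.    0.78 -0.42]
```

View pics/o2.png

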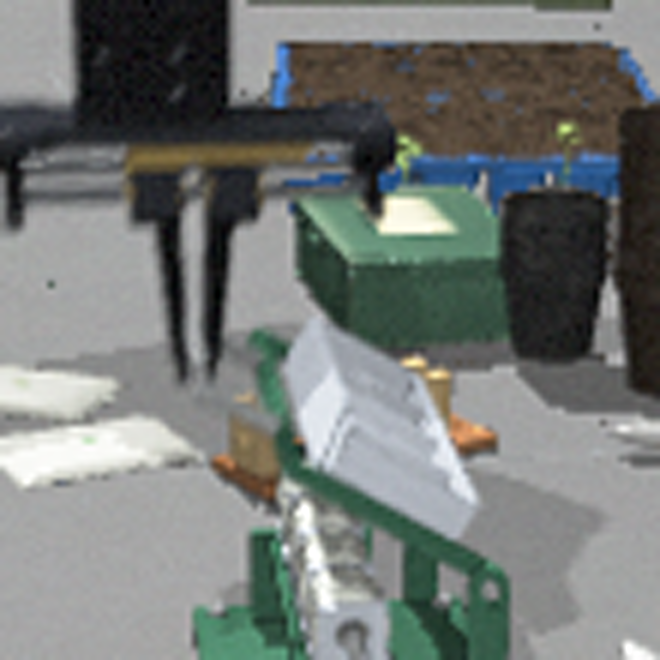

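Emit:
arm_command(
  targets=[
    [[0, 0, 0], [0, -0.007, 0.018], 255],
    [[0, 0, 0], [0, -0.014, 0.038], 255],
    [[0, 0, 0], [0, -0.018, 0.059], 255],
    [[0, 0, 0], [0, -0.019, 0.07], 255],
    [[0, 0, 0], [0, -0.019, 0.074], 255],
    [[0, 0, 0], [0, -0.019, 0.074], 255],
  ],
)

```text
t: 41.5
eef_pos: [408.9, -56.5, 92.1]
tcp_rot: [-3.137, -0.001, 1.718]
ft_force: [-11.2, -6.0, 11.4]
opening: 0.084
```

Run:
```python
from m import *
check(); resync(); look('side','o3.png',(250,120,360,230),6)
```

```text
t 41.5 pos [408.9 -56.5  92.1] yaw [-3.137e+00 -1.000e-03  1.718e+00] d [-20.3  -2.7 -74.4] rot d [ 0.007  0.002 -0.001] F [-11.2  -6.   11.4] open 8.0 q [-0.3   0.4   2.19 -0.    0.56 -0.44]
```

View pics/o3.png

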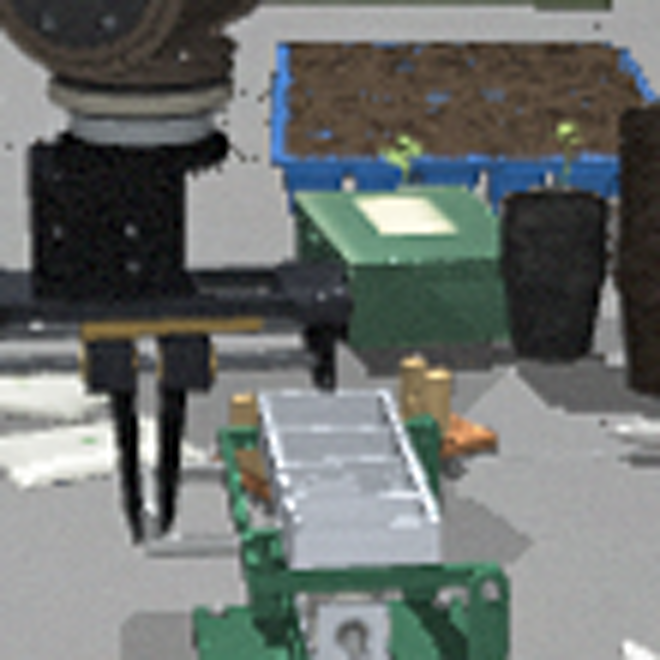

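Emit:
arm_command(
  targets=[
    [[0, 0, 0], [0, 0, 0.002], 255],
    [[0, 0, 0], [0, 0, 0.002], 255],
    [[0, 0, 0], [0, 0, 0.002], 255],
  ],
)

```text
t: 41.85
eef_pos: [408.9, -56.5, 91.0]
tcp_rot: [-3.138, -0.001, 1.718]
ft_force: [-15.3, -6.5, 29.4]
opening: 0.083
```

Run:
```python
from m import *
check()
```

```text
t 41.85 pos [408.9 -56.5  91. ] yaw [-3.138e+00 -1.000e-03  1.718e+00] d [ 0.  -0.  -1.5] rot d [-0.001 -0.    -0.   ] F [-15.3  -6.5  29.4] open 7.9 q [-0.3   0.4   2.19 -0.    0.55 -0.44]
```

Emit:
arm_command(
  targets=[
    [[0, 0, 0], [0, 0, 0], 190],
    [[0, 0, 0], [0, 0, 0], 180],
    [[0, 0, 0], [0, 0, 0], 180],
    [[0, 0, 0], [0, 0, -0.04], 180],
    [[0, 0, 0], [0, 0, -0.09], 180],
    [[0, 0, 0], [0, 0, -0.14], 180],
    [[0, 0, 0], [0, 0, -0.18], 180],
  ],
)

```text
t: 42.55
eef_pos: [411.0, -56.4, 272.8]
tcp_rot: [3.141, 0.0, 1.717]
ft_force: [1.1, -0.1, -0.9]
opening: 0.294
```

Run:
```python
from m import *
resync(); check(); go([((200,-480,290),rot(1.2),180,1)])
```

```text
t 42.55 pos [411.  -56.4 272.8] yaw [3.141 0.    1.717] d [ 0.   0.  -0.3] rot d [0. 0. 0.] F [ 1.1 -0.1 -0.9] open 27.9 q [-0.3   0.12  1.95  0.    1.07 -0.44]
CALL 8x [[0.001, 0.0, 0.517], [-0.388, -0.27, -0.017], 180]
CALL 4x [[0.0, 0.0, 0.0], [0.0, 0.0, 0.0], 180]
```

Emit:
arm_command(
  targets=[
    [[0, 0, 0.3], [-0.272, -0.031, 0], 180],
    [[0, 0, 0.3], [-0.272, -0.031, 0], 180],
    [[0, 0, 0.3], [-0.272, -0.031, 0], 180],
    [[0, 0, 0.3], [-0.272, -0.031, 0], 180],
    [[0, 0, 0.3], [-0.272, -0.031, 0], 180],
    [[0, 0, 0.3], [-0.272, -0.031, 0], 180],
    [[0, 0, 0.3], [-0.272, -0.031, 0], 180],
    [[0, 0, 0.3], [-0.272, -0.031, 0], 180],
  ],
)

```text
t: 43.35
eef_pos: [419.6, -329.9, 269.4]
tcp_rot: [-3.14, -0.001, 1.416]
ft_force: [0.2, -0.1, 0.4]
opening: 0.291
```

Run:
```python
from m import *
resync(); check(); look('side','p1.png',(250,120,370,240),6); look('top','p2.png',(260,150,400,250),5.5)
go([((200,-480,290),rot(1.2),180,1)])
```

```text
t 43.35 pos [ 419.6 -329.9  269.4] yaw [-3.140e+00 -1.000e-03  1.416e+00] d [ 0.   0.  -0.3] rot d [0. 0. 0.] F [ 0.2 -0.1  0.4] open 27.6 q [-0.79  0.31  1.71 -0.    1.13 -0.64]
CALL 7x [[-0.002, -0.001, 0.216], [-0.182, -0.194, -0.02], 180]
```

View pics/p1.png

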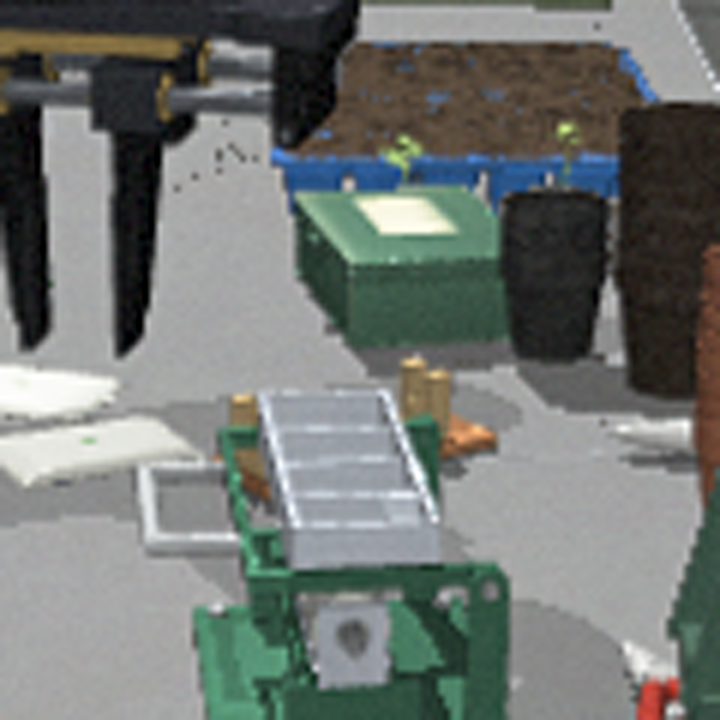

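View pics/p2.png

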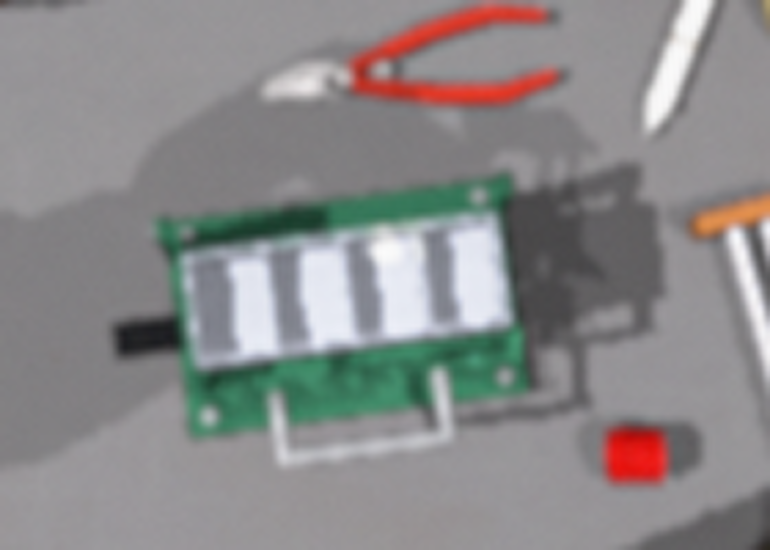

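Run:
```python
from m import *
print("bar pred",proj("side",frS(-84,0,102)),proj("side",frS(-84,0,112)),"top",proj("top",frS(-84,0,102)))
print("obs side",148/6+250-.5,508/6+120-.5,"top",365/5.5+260-.5,447/5.5+150-.5)
print("sleeve end pred",proj("top",frS(0,141,75.5)),"obs",115/5.5+260-.5,340/5.5+150-.5)
print("tip pred",proj("side",frS(0,-110,75.5)),"obs",352/6+250-.5,637/6+120-.5)
g=cv2.cvtColor(np.load("top.npz")["im"],cv2.COLOR_BGR2GRAY); print(g[209:215,276:296])
im=np.load("side.npz")["im"][215:240,295:322]; cv2.imwrite("pics/p3.png",cv2.resize(im,None,fx=20,fy=20,interpolation=0))
```

```text
bar pred (np.float64(274.68587488746357), np.float64(204.88364709461266)) (np.float64(274.60187397466495), np.float64(201.51631076277337)) top (np.float64(325.78572519493173), np.float64(230.68605615864237))
obs side 274.1666666666667 204.16666666666669 top 325.8636363636364 230.77272727272725
sleeve end pred (np.float64(280.0457338666527), np.float64(211.32802469041218)) obs 280.40909090909093 211.3181818181818
tip pred (np.float64(309.0693006563609), np.float64(228.41143910653662)) obs 308.1666666666667 225.66666666666669
[[129 128 129 120  96  69  55  47  42  40  36  34  32  33  31  35  60 105
  160 185]
 [129 128 127 119  91  55  32  34  33  34  33  32  32  33  31  34  54  96
  152 175]
 [127 128 129 120  97  60  34  33  37  36  36  33  32  33  29  31  47  87
  135 159]
 [129 129 129 124 101  62  33  31  33  34  32  31  30  34  38  37  49  81
  124 152]
 [128 129 129 126 107  67  38  38  41  45  49  53  58  63  67  66  72  90
  125 152]
 [128 129 129 127 113  85  68  68  72  78  86  92  97 101 102 103 101 103
  125 152]]
```

View pics/p3.png

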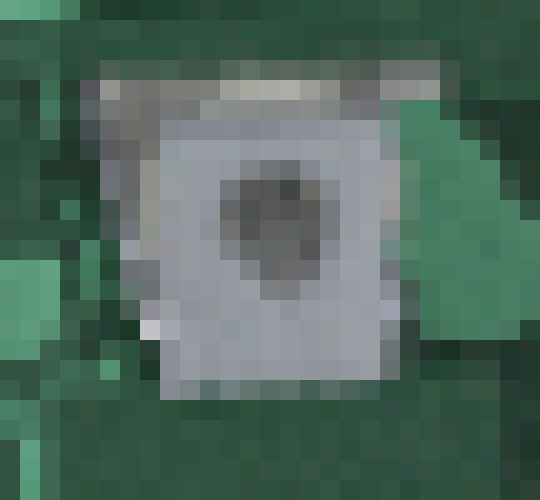

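```bash
python3 -c "
from m import *
check(); print(env.job_done())"
```

```text
t 43.45 pos [ 419.9 -329.   269.9] yaw [-3.141e+00 -1.000e-03  1.418e+00] d [220.  150.8 -19.9] rot d [ 0.001  0.001 -0.218] F [ 0.2  0.3 -0.7] open 28.1 q [-0.79  0.31  1.71 -0.    1.13 -0.64]
the job is handed in; nothing more can be done
None
```

I swung the hopper up to about 2.15 rad and laid the four white rollers one by one in the four bays. I then took the shaft off its stand by the sleeve, pushed it in from the left until the shoulder met the end plate, and pressed the hopper down onto its stop. I handed the job in at about 43.5 s; it reported no verdict.

**Last checks:**
- **Rollers:** the top view taken after the last one was laid, and again after the shaft went in, shows all four in their own bays. The closed hopper hides them in the final pictures.
- **Shaft:** contact came at about 9 N. The sleeve's end lies within about 1 mm of where a seated shoulder puts it, and the tip shows through the right end plate's hole.
- **Hopper:** it met its stop at 29 N, and the pull bar sits within about 2 mm of its fully-down position, roughly 0.015 rad.
- **Surroundings:** the gripper was clear of everything at hand-in. The secateurs and labels show no shift by eye in the last top view. I did not measure the bystanders, the pots included, but the arm never went near them.

**Disagreements:**
- The two cameras differed by 4 to 6 mm on the end plates' position along the bed. I used the top view shifted about 1 mm towards the side view, and the rollers went in without contact.
- The sleeve looked about 6 mm short in one blurred view just after insertion; the later check showed it in place.

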